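# Gauge, set and probe the replacement mosaic tiles

### The arm

A 6-joint arm with a two-finger parallel gripper is mounted at the origin on the work surface. World frame = base frame: x ahead of the robot, y to its left, z up, the work surface at z = 0. Lengths are in m, angles in rad, forces in N, time in s.
With the tool pointing down it reaches from about 0.35 to 0.85 m from the base axis. Payload 8.1 kg.
Tool frame: the origin (TCP) lies at the very end of the fingers, on their centre line; the grasp point (between the pads) lies 19 mm behind it (grasp_offset is the distance from the TCP to the grasp point, in m); z points along the fingers, y is the direction in which the jaws open and shut (so a half turn about z gives the same grasp; the last joint's range is limited). The gripper opens to 93 mm and grips with 3 to 60 N. Pads are 15 mm wide; open, the fingers measure 128 mm over their backs; the gripper's body (75 mm by 188 mm) begins 65 mm behind the grasp point.
Start: joints at [-0.085, 0.13, 1.488, -0, 1.523, -0.085], TCP at [0.6, 0, 0.219] pointing down, gripper open.
Joint ranges: [-2.96, 2.96], [-0.89, 2.26], [0.02, 2.5], [-1.34, 4.48], [0, 2.73], [-2.66, 2.66]. Speed limits (rad/s): [2.39, 2.39, 2.79, 3.14, 3.14, 3.14].

### API

Orientations are given as a rotation vector (axis times angle).
In Python, from plant import read_state, read_camera, close_job, search_frame, masks_of, grasp_offset gives the robot as it stands.
- The arm moves only by the tool drive_tool, never from a script. Its argument "plan" is a list of rows, each an object with "claw": the closure, from 0 (fully open) to 1 (shut); "linear": the shift along the tool's x, y, z in cm, a list of three; "angular": the turn, a rotation vector about the tool's x, y, z in degrees, a list of three. In form: [{"claw": claw, "linear": [tx, ty, tz], "angular": [ax, ay, az]}, ...]. A call has 1 to 12 rows; each row shifts and turns the commanded pose from where the row before left it, along the tool's axes as they then stand; what a row does not reach is not made up. A row lasts 1/8 s, in which the tool goes at most 62.5 mm and 10.7 degrees, less where a joint would pass 70% of its speed; a pose out of reach is approached as far as the arm can. A call is refused whole if a number of a shift passes 6.25 or a number of a turn 10.7, either way. A call with a gripper value outside its range is refused whole. The fingers move at their own pace and stop on an object; "newtons" is the grip in N (left out, the last holds). Time passes only in rows, so rows that do not move let the fingers close. It gives the time, the measured TCP pose, the force and the opening at its end, in the units of the state.
- read_state(): the state, without advancing time (a new reading comes with each control period).
- read_camera(name): name is "scene" or "side" or "wrist"; returns a dict with "pixels" (420x560x3 uint8, red, green, blue), "K" (3x3 intrinsics, pixels), "xyz" and "attitude" of the camera in the world. Camera axes: x right, y up, looking along -z (the intrinsics and any distortion apply to the point x, -y, -z); pixel columns grow to the right and rows downward; lengths in m; the calibration is good to about 2 mm. A picture is of the moment at which its call begins. There is no depth.
- close_job(): hands the job in, once; it reports no verdict.
Trained networks look in a picture, given as the dict that the camera call returned (one of the last four; its "shot" number tells which), for a name from the list of things; names that differ only in an ending like _2 or _b are one class to them, and where a whole thing is asked for, a point or a joint stands for the part that bears it (a point fixed in the world has none). Each returns a list of dicts, best first, with "p" (0 to 1); they miss things now and then, are a little off and sometimes report something else, mostly with a low value. They report only what shows in the picture. A call takes as long as a camera call. They do not tell look-alikes from the thing itself.
- search_frame(picture, label): "at" ([x, y, z] in m, in world coordinates, good to about 4 mm: the middle of the surface that is visible of it).
- masks_of(picture, label): "mask" (420x560 bool, what is visible of it).
The state is a dict: "t": time; "q": joint angles; "dq": joint speeds; "joint_torque": joint torques, N m; "tool_pos": TCP position; "orientation": TCP orientation; "force": force on the tool from outside, world axes, zero at the start; "wrist_torque": the same for the moment, N m; "opening": finger opening in m.
Only numpy, scipy, OpenCV 4.12 (cv2) and the standard library are available. Lean on these libraries where they do the work, as an engineer would, in place of code of your own. Each camera call takes 0.05 s, during which the arm holds its last target.

### The job

Take the loose tiles in the order red, yellow, green, blue (some may be missing): gauge each one by laying it lengthwise and square on the bench gauge and gently sliding the jaw shut until the sprung anvil is pressed in by a few millimetres, pause there briefly, open the jaw again and lay the tile flat in the panel's cell of its own colour, dot up. When all of them are set, take the touch probe from its block and gently press its tip, with a brief pause each time, onto the brass datum stud and then onto the white dot of each tile in the same colour order. Finally stand the probe back upright in its block, leave the jaw wide open with every tile still in its cell, and do not disturb the other things on the table.

Things in the scene. Friction and masses are not known exactly. Their poses are not given: they have to be found in the camera images.
- red (a point): centre of the red mosaic tile, a loose block of about 50 g, 44 mm long (its x axis), 30 mm wide (y), 16 mm thick (z), with a flat white 12 mm dot in the middle of its top face (8 mm above this point); starts flat on the table at the robot's right. Two or three of the four tiles are present
- cell_red (a point): centre of the floor of the red cell in the mosaic panel: a recess 56 mm long (its x axis, the panel's x), 40 mm wide (y) and 5 mm deep with a red-tinted floor 10 mm above the table; a tile in it stands 11 mm above the panel's face
- yellow (a point): centre of the yellow mosaic tile, a loose block of about 50 g, 48 mm long (its x axis), 30 mm wide (y), 16 mm thick (z), with a flat white 12 mm dot in the middle of its top face (8 mm above this point); starts flat on the table at the robot's right. Two or three of the four tiles are present
- cell_yellow (a point): centre of the floor of the yellow cell in the mosaic panel: a recess 56 mm long (its x axis, the panel's x), 40 mm wide (y) and 5 mm deep with a yellow-tinted floor 10 mm above the table; a tile in it stands 11 mm above the panel's face
- green (a point): centre of the green mosaic tile, a loose block of about 50 g, 42 mm long (its x axis), 30 mm wide (y), 16 mm thick (z), with a flat white 12 mm dot in the middle of its top face (8 mm above this point); starts flat on the table at the robot's right. Two or three of the four tiles are present
- cell_green (a point): centre of the floor of the green cell in the mosaic panel: a recess 56 mm long (its x axis, the panel's x), 40 mm wide (y) and 5 mm deep with a green-tinted floor 10 mm above the table; a tile in it stands 11 mm above the panel's face
- blue (a point): centre of the blue mosaic tile, a loose block of about 50 g, 46 mm long (its x axis), 30 mm wide (y), 16 mm thick (z), with a flat white 12 mm dot in the middle of its top face (8 mm above this point); starts flat on the table at the robot's right. Two or three of the four tiles are present
- cell_blue (a point): centre of the floor of the blue cell in the mosaic panel: a recess 56 mm long (its x axis, the panel's x), 40 mm wide (y) and 5 mm deep with a blue-tinted floor 10 mm above the table; a tile in it stands 11 mm above the panel's face
- datum (a point): centre of the top of the brass datum stud on the panel, 16 mm across, top 20 mm above the table. The panel is a fixed pale board 180 mm (x) by 170 mm (y), face 15 mm above the table, bordered with small coloured chips
- bed (a point): the grey bench length gauge (fixed): this is the point on top of the gauge's bed, half-way between jaw face and anvil face when the jaw is fully open (the faces are then 76 mm apart, 38 mm either side of this point along the gauge's x; faces 40 to 50 mm wide, tops 41 mm above the table). Its x axis runs along the slide from the jaw towards the anvil, z up. The bed is 60 mm wide, its flat top 20 mm above the table; behind the anvil a 52 mm tall housing with a dial
- jaw (a joint): travel of the sliding jaw in m: 0 fully open, grows towards the anvil, at most 0.045; it moves with about 1.5 N of friction and stays where it is left. Faces are 0.076 - value apart
- jaw_tab (a point): centre of the black upright tab on the sliding jaw by which it is moved: 14 mm thick along the slide, 30 mm wide across it, 30 mm tall, top 71 mm above the table; 19 mm behind the jaw's face; moves with the jaw
- anvil (a joint): how far the sprung anvil opposite the jaw is pressed in, m: 0 free, at most 0.008; spring 0.7 N per mm. Pressed in by 1.5 mm or more the gauge takes its reading
- grip (a point): centre of the touch probe's orange square handle (20 x 20 mm, 50 mm tall, sides along the probe's x and y). The probe is 100 g and stands upright in its block; the handle stands on a black flange 42 mm across and 6 mm thick, whose underside (31 mm below this point) rests on the block; below it a 14 mm shaft 55 mm long, then the brass plunger
- tip (a point): lowest point of the probe's sprung brass plunger (7 mm round end), 106 mm straight below the handle's centre when free
- plunger (a joint): how far the probe's plunger is pushed in, m: 0 free, at most 0.010; 0.6 N to start plus 0.3 N per mm. Pushed in by 1.5 mm or more it takes a reading
- mouth (a point): centre of the mouth of the probe's wooden block: a square hole 25 mm wide, right through, in the top of a fixed block 60 x 60 mm, 85 mm tall
- can: a drink can, 115 mm tall, a bystander to leave alone; origin on or near its underside
- glue_jar: a glue jar, 85 mm tall, a bystander to leave alone; origin on or near its underside
- bowl: a small white bowl, a bystander to leave alone; origin on or near its underside
- palette_knife: a palette knife lying flat, 170 mm long, a bystander to leave alone; origin on or near its underside
- screwdriver: a screwdriver lying flat, 150 mm long, a bystander to leave alone; origin on or near its underside
- sponge: a yellow sponge, 90 x 60 x 30 mm, a bystander to leave alone; origin on or near its underside
Things that resemble listed ones, but are neither listed nor needed, are in the scene too. There is more than one size of the part that bears grip; the job needs the smallest.

How it is judged:
On the way, in this order (a step that is already met when the one before it is completed fails the run):
1. the red tile is gauged: squeezed lengthwise and square between jaw and anvil, pressing the sprung anvil with 1 N or more (about 1.5 mm in), for 0.3 s (contact force between red_tile and jaw above 1 N and contact force between red_tile and anvil above 1 N and angle between the x axis of red and the x axis of bed, either way round below 0.17 rad), for 0.3 s.
2. the yellow tile is gauged: squeezed lengthwise and square between jaw and anvil, pressing the sprung anvil with 1 N or more (about 1.5 mm in), for 0.3 s (contact force between yellow_tile and jaw above 1 N and contact force between yellow_tile and anvil above 1 N and angle between the x axis of yellow and the x axis of bed, either way round below 0.17 rad), for 0.3 s.
3. the green tile is gauged: squeezed lengthwise and square between jaw and anvil, pressing the sprung anvil with 1 N or more (about 1.5 mm in), for 0.3 s (contact force between green_tile and jaw above 1 N and contact force between green_tile and anvil above 1 N and angle between the x axis of green and the x axis of bed, either way round below 0.17 rad), for 0.3 s.
4. the blue tile is gauged: squeezed lengthwise and square between jaw and anvil, pressing the sprung anvil with 1 N or more (about 1.5 mm in), for 0.3 s (contact force between blue_tile and jaw above 1 N and contact force between blue_tile and anvil above 1 N and angle between the x axis of blue and the x axis of bed, either way round below 0.17 rad), for 0.3 s.
5. every tile present lies flat in the cell of its own colour (horizontal distance between red and cell_red below 0.012 m and z of red in the frame of cell_red below 0.0105 m and angle between each of red, yellow, green, blue's own z axis and vertical below 0.1 rad and linear speed of each of red_tile, yellow_tile, green_tile, blue_tile below 0.02 m/s and horizontal distance between yellow and cell_yellow below 0.012 m and z of yellow in the frame of cell_yellow below 0.0105 m and horizontal distance between green and cell_green below 0.012 m and z of green in the frame of cell_green below 0.0105 m and horizontal distance between blue and cell_blue below 0.012 m and z of blue in the frame of cell_blue below 0.0105 m), for 0.2 s.
6. the probe tip is pressed onto the brass datum stud, with 0.9 N or more (plunger about 1.5 mm in), for 0.2 s (contact force between plunger and panel above 0.9 N and horizontal distance between tip and datum below 0.007 m), for 0.2 s.
7. the probe tip is pressed onto the white dot of the red tile, with 0.9 N or more (plunger about 1.5 mm in), for 0.2 s (contact force between plunger and red_tile above 0.9 N and horizontal distance between tip and red below 0.007 m), for 0.2 s.
8. the probe tip is pressed onto the white dot of the yellow tile, with 0.9 N or more (plunger about 1.5 mm in), for 0.2 s (contact force between plunger and yellow_tile above 0.9 N and horizontal distance between tip and yellow below 0.007 m), for 0.2 s.
9. the probe tip is pressed onto the white dot of the green tile, with 0.9 N or more (plunger about 1.5 mm in), for 0.2 s (contact force between plunger and green_tile above 0.9 N and horizontal distance between tip and green below 0.007 m), for 0.2 s.
10. the probe tip is pressed onto the white dot of the blue tile, with 0.9 N or more (plunger about 1.5 mm in), for 0.2 s (contact force between plunger and blue_tile above 0.9 N and horizontal distance between tip and blue below 0.007 m), for 0.2 s.
At the end, for the whole second after the job is handed in: Every tile present lies flat and still in the cell of its own colour (centre within 12 mm of the cell's centre, down on its floor), the probe stands upright in its block with its flange down (within 10 mm of the mouth's centre), and the jaw is open to within 15 mm of fully open (all of step 5 and horizontal distance between grip and mouth below 0.01 m and z of grip in the frame of mouth below 0.036 m and angle between grip's own z axis and vertical below 0.1 rad and value of joint jaw below 0.015 m); the robot touches nothing.
It fails at once if a bystander is moved by more than 30 mm (distance of any of can, glue_jar, bowl, palette_knife, screwdriver, sponge from where it was at the start of the episode above 0.03 m).
It fails at once if a tile is squeezed in the gauge with more than 25 N (contact force between any of red_tile, yellow_tile, green_tile, blue_tile and jaw above 25 N).
It fails at once if the probe's plunger is pressed on something with more than 15 N (contact force between plunger and anything else above 15 N).
Of red_tile, yellow_tile, green_tile, blue_tile only 2 to 3 are there at a start; the rules pass over those that are not, and their reading is None.
At some moment in a run one of red_tile, yellow_tile, green_tile, blue_tile may be knocked a few centimetres aside while the robot is not near it.
It also fails if it takes over 210 s, if anything falls off the work surface, if the arm or the gripper's body presses on something with over 40 N, if the wrist force passes 120 N, or if a joint passes its speed limit or range.

## Working session

There is one attempt and no reset: what is moved stays moved. The work goes in short steps, Python scripts to look and compute and a tool call to move; the robot and the scene stay as the last step left them, time stands still between calls to the robot, and variables do not carry over. Pictures are saved under pics/ and viewed, and the job is handed in when it is done.

Besides the shell and the picture viewer there is one more tool, called after "Request:" as name(argument=value, ...), one argument or row to a line, values as JSON. drive_tool: Moves the arm, as the interface text tells. Its arguments: {"type":"object","properties":{"plan":{"type":"array"},"newtons":{"type":"number"}},"required":["plan"]}

```bash
ls; mkdir -p pics; cat > h.py <<'E'
import numpy as np, cv2
from scipy.spatial.transform import Rotation as R
from plant import *
def save(pic,name,boxes=None):
    im=cv2.cvtColor(pic["pixels"],cv2.COLOR_RGB2BGR); cv2.imwrite("pics/"+name,im)
E
python3 - <<'E'
from h import *
print(read_state())
for n in ["scene","side","wrist"]:
    p=read_camera(n); save(p,n+"0.png"); print(n,[ (k,v) for k,v in p.items() if k!="pixels"])
print(grasp_offset)
E
```

```text
pics
{'t': 0.0, 'q': array([-8.53926452e-02,  1.31154268e-01,  1.48924880e+00, -2.90452751e-05,
        1.52302953e+00, -8.53923201e-02]), 'dq': array([ 0.00014785, -0.00171496,  0.00038153, -0.00115201,  0.00018288,
        0.0021268 ]), 'joint_torque': array([-1.61290725e-03, -5.59853125e+01, -4.91755986e+01,  7.67333270e-02,
        3.59135563e-02, -2.97389461e-04]), 'tool_pos': array([5.99430252e-01, 6.45351924e-05, 2.17608325e-01]), 'orientation': array([-2.22045799e+00, -2.22046040e+00,  1.89593350e-03]), 'force': array([0.20930552, 0.36556585, 0.4632092 ]), 'wrist_torque': array([-0.02605891,  0.04404854, -0.00642117]), 'opening': 0.09309968187267308}
scene [('K', array([[507.10585634,   0.        , 270.64947912],
       [  0.        , 507.10585634, 206.95534228],
       [  0.        ,   0.        ,   1.        ]])), ('xyz', array([ 1.10211408, -0.48024731,  1.17711716])), ('attitude', array([0.53894203, 0.24354721, 0.82126634])), ('shot', 1)]
side [('K', array([[401.07103675,   0.        , 280.05742398],
       [  0.        , 401.07103675, 206.1558626 ],
       [  0.        ,   0.        ,   1.        ]])), ('xyz', array([-0.02399883, -0.86698341,  0.80187874])), ('attitude', array([ 0.93914017, -0.30236414, -0.58081356])), ('shot', 2)]
wrist [('K', array([[326.84247223,   0.        , 274.18211948],
       [  0.        , 326.84247223, 214.26759869],
       [  0.        ,   0.        ,   1.        ]])), ('xyz', array([0.59912481, 0.08554461, 0.38411466])), ('attitude', array([-3.05900415e-01,  9.91966284e-04, -2.14514969e-04])), ('shot', 3)]
0.0188
```

View pics/scene0.png

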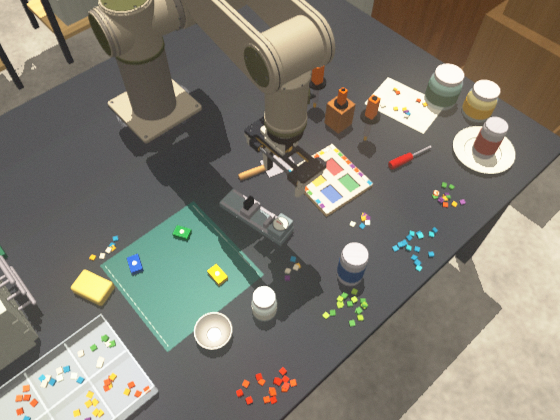

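View pics/side0.png

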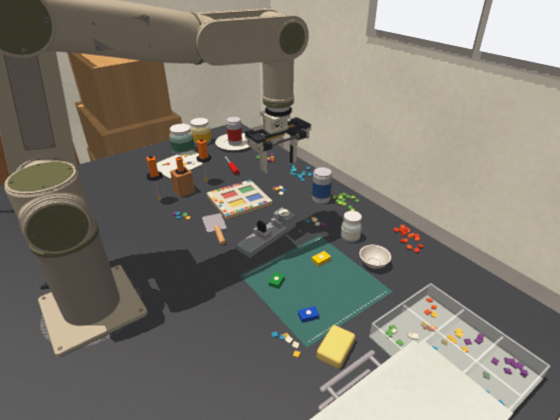

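View pics/wrist0.png

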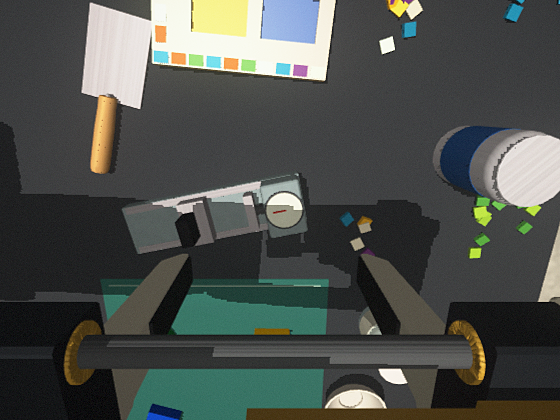

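```bash
cat >> h.py <<'E'
def proj(p,X):
    X=np.atleast_2d(X); Rm=R.from_rotvec(p["attitude"]).as_matrix()
    c=(X-p["xyz"])@Rm; c=c*[1,-1,-1]
    uv=c[:,:2]/c[:,2:]
    return uv*p["K"][0,0]+p["K"][:2,2]
def unproj(p,uv,z):
    uv=np.atleast_2d(uv).astype(float); d=np.c_[(uv-p["K"][:2,2])/p["K"][0,0],np.ones(len(uv))]*[1,-1,-1]
    d=d@R.from_rotvec(p["attitude"]).as_matrix().T
    s=(z-p["xyz"][2])/d[:,2:]
    return p["xyz"]+d*s
def crop(p,u,v,w,h,name,s=4):
    im=cv2.cvtColor(p["pixels"],cv2.COLOR_RGB2BGR)[max(0,v-h):v+h,max(0,u-w):u+w]
    cv2.imwrite("pics/"+name,cv2.resize(im,None,fx=s,fy=s,interpolation=cv2.INTER_CUBIC))
E
python3 - <<'E'
from h import *
np.set_printoptions(precision=4,suppress=True)
names="red yellow green blue cell_red cell_yellow cell_green cell_blue datum bed jaw_tab grip tip mouth can glue_jar bowl palette_knife screwdriver sponge".split()
for n in ["scene","side","wrist"]:
    p=read_camera(n); print(n)
    for k in names:
        for d in search_frame(p,k)[:4]:
            if d["p"]>.3: print(k,round(d["p"],2),d["at"],proj(p,d["at"])[0].round())
    if n=="scene":
        crop(p,345,105,70,50,"probes_scene.png",5); crop(p,297,200,90,65,"panel_scene.png",4)
    if n=="side": crop(p,185,165,60,45,"probes_side.png",6)
E
```

```text
scene
red 0.71 [0.8215, 0.0202, 0.1065] [351. 261.]
yellow 0.82 [0.5958, -0.2139, 0.0226] [217. 271.]
green 0.66 [0.4375, -0.21, 0.0149] [181. 231.]
green 0.39 [0.6689, 0.4059, 0.0229] [401. 159.]
blue 0.65 [0.4332, -0.3572, 0.0172] [133. 263.]
cell_red 0.59 [0.5966, 0.2191, 0.0129] [337. 181.]
cell_yellow 0.96 [0.595, 0.2153, 0.0146] [336. 181.]
cell_green 0.7 [0.5941, 0.218, 0.0161] [337. 180.]
cell_blue 0.68 [0.5997, 0.2224, 0.0151] [339. 180.]
datum 0.97 [0.5944, 0.2175, 0.0143] [337. 180.]
bed 0.91 [0.5387, -0.0385, 0.0204] [255. 218.]
jaw_tab 0.64 [0.5127, -0.0389, 0.0435] [248. 207.]
grip 0.68 [0.4411, 0.3718, 0.1021] [339. 102.]
grip 0.65 [0.5436, 0.387, 0.1145] [370. 116.]
grip 0.63 [0.5368, -0.0374, 0.023] [255. 216.]
grip 0.56 [0.3482, 0.3725, 0.1091] [317.  83.]
mouth 0.73 [0.4552, 0.3552, 0.0548] [337. 119.]
can 0.94 [0.821, 0.0185, 0.1073] [351. 261.]
can 0.57 [0.5976, 0.2184, 0.0133] [338. 181.]
can 0.41 [0.5767, -0.0245, 0.0442] [268. 219.]
glue_jar 0.69 [0.7491, -0.1952, 0.0876] [262. 299.]
bowl 0.98 [0.7078, -0.3199, 0.0176] [211. 332.]
palette_knife 0.93 [0.4173, 0
[... 1427 characters left out ...]
.]
yellow 0.75 [0.5913, -0.2001, 0.0087] [268. 331.]
blue 0.96 [0.4337, -0.3418, 0.013] [162. 414.]
cell_red 0.73 [0.5708, 0.1604, 0.0155] [246.  33.]
cell_yellow 0.95 [0.5721, 0.1588, 0.0186] [247.  34.]
cell_green 0.92 [0.5727, 0.1574, 0.0144] [248.  37.]
cell_blue 0.96 [0.571, 0.158, 0.0129] [246.  36.]
datum 0.7 [0.5714, 0.1605, 0.0154] [246.  33.]
bed 0.84 [0.5343, -0.0238, 0.0227] [218. 210.]
jaw_tab 0.73 [0.571, 0.1579, 0.0177] [246.  35.]
can 0.81 [0.7935, 0.0385, 0.1086] [502. 169.]
glue_jar 0.67 [0.7234, -0.1805, 0.0478] [375. 338.]
bowl 0.67 [0.7158, -0.3149, 0.0118] [354. 399.]
bowl 0.61 [0.5365, -0.0267, 0.0241] [220. 213.]
palette_knife 0.59 [0.4228, 0.1283, 0.0041] [109.  69.]
```

View pics/probes_scene.png

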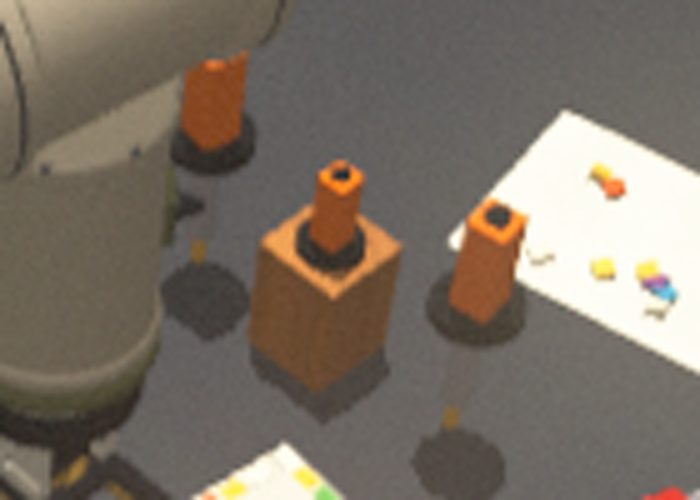

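View pics/probes_side.png

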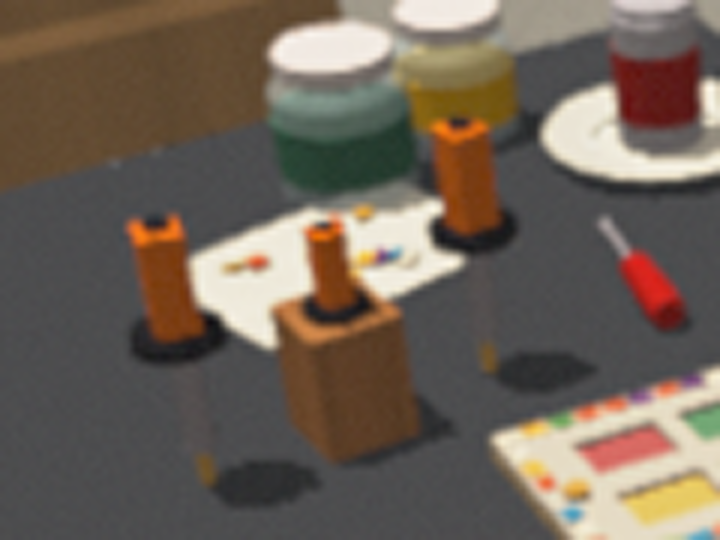

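View pics/panel_scene.png

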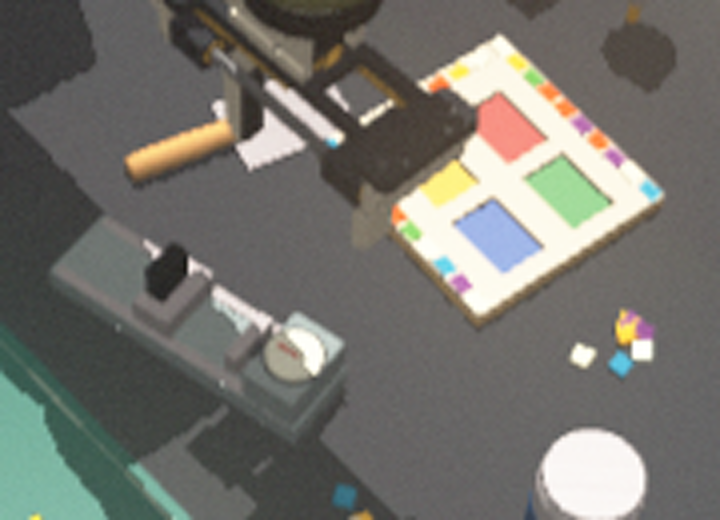

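```bash
python3 - <<'E'
from h import *
p=read_camera("wrist"); crop(p,215,212,100,75,"gauge_w.png",4)
E
```

```text
(no output)
```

View pics/gauge_w.png

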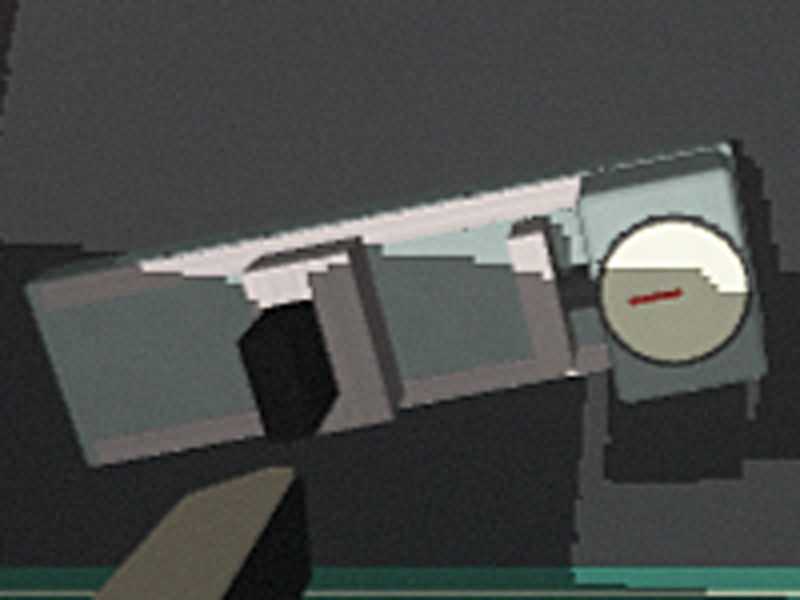

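```bash
cat >> h.py <<'E'
def c2p(pts,u,v,w,h,s): return np.array(pts,float)/s+[max(0,u-w)-0.5+0.5/s,max(0,v-h)-.5+.5/s]
def overlay(p,lines,u,v,w,h,name,s=4):
    im=cv2.cvtColor(p["pixels"],cv2.COLOR_RGB2BGR)[max(0,v-h):v+h,max(0,u-w):u+w]
    im=cv2.resize(im,None,fx=s,fy=s,interpolation=cv2.INTER_CUBIC)
    for L,col in lines:
        uv=(proj(p,L)-[max(0,u-w)-.5,max(0,v-h)-.5])*s
        cv2.polylines(im,[uv.round().astype(np.int32)],False,col,1,cv2.LINE_AA)
    cv2.imwrite("pics/"+name,im)
def frame(x,y,yaw):
    c,s=np.cos(yaw),np.sin(yaw)
    return lambda P:(np.atleast_2d(P)@np.array([[c,s,0],[-s,c,0],[0,0,1]])+[x,y,0])
def box(T,x0,x1,y0,y1,z): return T([[x0,y0,z],[x1,y0,z],[x1,y1,z],[x0,y1,z],[x0,y0,z]])
def gauge(x,y,yaw,v=0):
    T=frame(x,y,yaw); Y=(0,255,255)
    return [(box(T,-.1,.06,-.03,.03,.02),Y),(box(T,-.038+v-.01,-.038+v,-.025,.025,.041),(0,0,255)),(box(T,-.064+v,-.05+v,-.015,.015,.071),(255,0,255)),
      (box(T,.038,.048,-.02,.02,.041),(0,255,0)),(T([[-.038+v,0,.02],[.038,0,.02]]),(255,255,0))]
E
python3 - <<'E'
from h import *
p=read_camera("wrist")
C=lambda pts:c2p(pts,215,212,100,75,4)
print("bed corners",unproj(p,C([[27,287],[93,466]]),.02))
print("bed bottom edge",unproj(p,C([[93,466],[385,417],[600,368]]),.02))
print("tab top", unproj(p,C([[240,343],[313,300],[337,390],[265,437],[290,440],[270,310]]),.071))
print("jaw top edge", unproj(p,C([[347,262],[388,415]]),.041))
print("anvil top", unproj(p,C([[510,238],[545,232],[575,375],[535,362]]),.041))
print("housing", unproj(p,C([[580,195],[735,165],[765,375],[617,402]]),.052))
print("dial", unproj(p,C([[673,290]]),.052))
E
```

```text
bed corners [[ 0.42167531 -0.02251701  0.02      ]
 [ 0.43372796 -0.07929763  0.02      ]]
bed bottom edge [[ 0.43372796 -0.07929763  0.02      ]
 [ 0.52347073 -0.0633132   0.02      ]
 [ 0.58822299 -0.04769324  0.02      ]]
tab top [[ 0.49845894 -0.02227583  0.071     ]
 [ 0.51784616 -0.01086887  0.071     ]
 [ 0.52218781 -0.0350479   0.071     ]
 [ 0.50257466 -0.04809167  0.071     ]
 [ 0.5090003  -0.04893969  0.071     ]
 [ 0.5068212  -0.01349676  0.071     ]]
jaw top edge [[ 0.52014611 -0.00924185  0.041     ]
 [ 0.52872179 -0.05414205  0.041     ]]
anvil top [[ 0.56480026 -0.0025198   0.041     ]
 [ 0.57432847 -0.00085022  0.041     ]
 [ 0.58183675 -0.04211212  0.041     ]
 [ 0.57071749 -0.03823525  0.041     ]]
housing [[ 0.58444084  0.01180292  0.052     ]
 [ 0.62455231  0.01968151  0.052     ]
 [ 0.63396155 -0.0380633   0.052     ]
 [ 0.59375342 -0.04589616  0.052     ]]
dial [[ 0.60880801 -0.01397538  0.052     ]]
```

```bash
python3 - <<'E'
from h import *
p=read_camera("wrist"); overlay(p,gauge(.5306,-.0285,.2,.031),215,212,100,75,"g1.png")
p=read_camera("scene"); overlay(p,gauge(.5306,-.0285,.2,.031),260,215,50,37,"g2.png",8)
E
python3 -c "
import cv2,numpy as np
a=cv2.imread('pics/g1.png');b=cv2.imread('pics/g2.png');print(a.shape,b.shape)
"
```

```text
(600, 800, 3) (592, 800, 3)
```

View pics/g1.png

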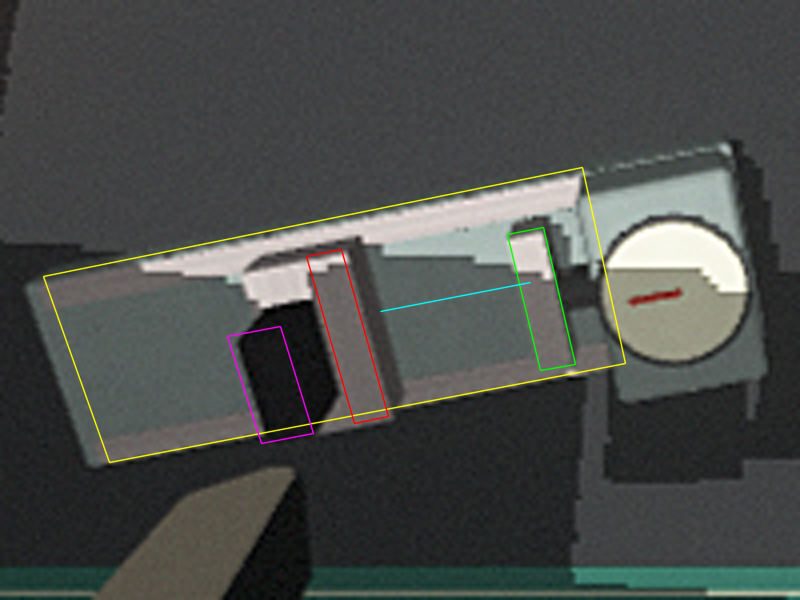

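View pics/g2.png

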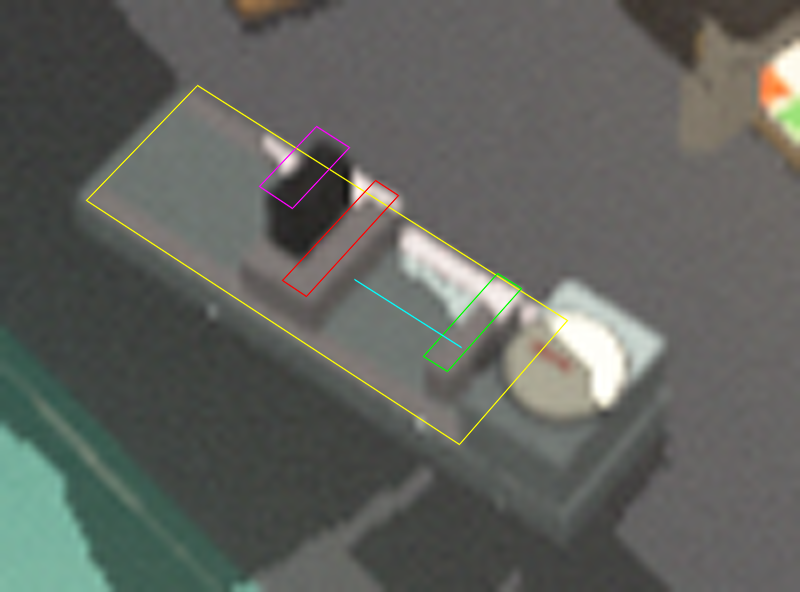

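```bash
cat >> h.py <<'E'
import json
def pose():
    s=read_state(); M=R.from_rotvec(s["orientation"]).as_matrix()
    return s,s["tool_pos"],M,np.arctan2(M[1,0],M[0,0])
def wrap(a): return (a+np.pi)%(2*np.pi)-np.pi
def plan(*wps,claw=0,step=4.0,turn=10.0,start=None):
    """wps: (x,y,z,yaw or None, claw or None); prints rows"""
    s,p,M,yaw=pose()
    if start is not None: p,yaw=np.array(start[:3]),start[3]
    rows=[]
    for w in wps:
        d=(np.array(w[:3])-p)*100; dy=0 if w[3] is None else np.degrees(wrap(w[3]-yaw))
        if len(w)>4 and w[4] is not None: claw=w[4]
        n=max(1,int(np.ceil(max(np.linalg.norm(d)/step,abs(dy)/turn))))
        for i in range(n):
            c,sn=np.cos(yaw),np.sin(yaw)
            dd=d/n; t=[c*dd[0]+sn*dd[1], sn*dd[0]-c*dd[1], -dd[2]]
            rows.append({"claw":claw,"linear":[round(float(v),2) for v in t],"angular":[0,0,round(-dy/n,2)]})
            yaw+=np.radians(dy/n)
        p=np.array(w[:3])
    print(len(rows)); 
    for r in rows: print(json.dumps(r)+",")
E
python3 - <<'E'
from h import *
s,p,M,yaw=pose();print(p,yaw,M)
plan((.508,-.032,.165,.2),step=4)
E
```

```text
[6.00015318e-01 2.65655714e-05 2.18649634e-01] 1.5708017682010007 [[-5.44140610e-06  9.99999999e-01  3.51884630e-05]
 [ 1.00000000e+00  5.44188903e-06 -1.37239705e-05]
 [-1.37241620e-05  3.51883883e-05 -9.99999999e-01]]
8
{"claw": 0, "linear": [-0.4, -1.15, 0.67], "angular": [0, 0, 9.82]},
{"claw": 0, "linear": [-0.59, -1.07, 0.67], "angular": [0, 0, 9.82]},
{"claw": 0, "linear": [-0.76, -0.95, 0.67], "angular": [0, 0, 9.82]},
{"claw": 0, "linear": [-0.91, -0.8, 0.67], "angular": [0, 0, 9.82]},
{"claw": 0, "linear": [-1.04, -0.64, 0.67], "angular": [0, 0, 9.82]},
{"claw": 0, "linear": [-1.13, -0.45, 0.67], "angular": [0, 0, 9.82]},
{"claw": 0, "linear": [-1.19, -0.25, 0.67], "angular": [0, 0, 9.82]},
{"claw": 0, "linear": [-1.22, -0.04, 0.67], "angular": [0, 0, 9.82]},
```

Request:
drive_tool(
  plan=[
    {"claw": 0, "linear": [-0.4, -1.15, 0.67], "angular": [0, 0, 9.82]},
    {"claw": 0, "linear": [-0.59, -1.07, 0.67], "angular": [0, 0, 9.82]},
    {"claw": 0, "linear": [-0.76, -0.95, 0.67], "angular": [0, 0, 9.82]},
    {"claw": 0, "linear": [-0.91, -0.8, 0.67], "angular": [0, 0, 9.82]},
    {"claw": 0, "linear": [-1.04, -0.64, 0.67], "angular": [0, 0, 9.82]},
    {"claw": 0, "linear": [-1.13, -0.45, 0.67], "angular": [0, 0, 9.82]},
    {"claw": 0, "linear": [-1.19, -0.25, 0.67], "angular": [0, 0, 9.82]},
    {"claw": 0, "linear": [-1.22, -0.04, 0.67], "angular": [0, 0, 9.82]},
    {"claw": 0, "linear": [0, 0, 0], "angular": [0, 0, 0]},
  ],
)

```text
t: 4.62
tool_pos: [0.5073, -0.0321, 0.1646]
orientation: [-3.126, -0.314, 0.001]
force: [0.4, 0.7, 0.7]
opening: 0.0931
```

```bash
python3 - <<'E'
from h import *
s,p,M,yaw=pose();print(s["t"],p,yaw,s["q"])
p=read_camera("wrist");save(p,"w1.png"); print(p["xyz"],p["attitude"])
print(proj(p,[.51,-.03,.05]))
overlay(p,gauge(.5306,-.0285,.2,.031),280,210,280,210,"w1o.png",1.4)
E
```

```text
4.625 [ 0.50727347 -0.03207787  0.16461505] 0.20024376014681353 [-1.64044424e-01 -8.65450897e-02  1.80760038e+00 -1.22358646e-05
  1.42143153e+00  1.20651010e+00]
[ 0.58966841 -0.01435614  0.33091152] [-0.25645106  0.21059307 -1.35936433]
[[273.84023127 206.00680876]]
```

View pics/w1o.png

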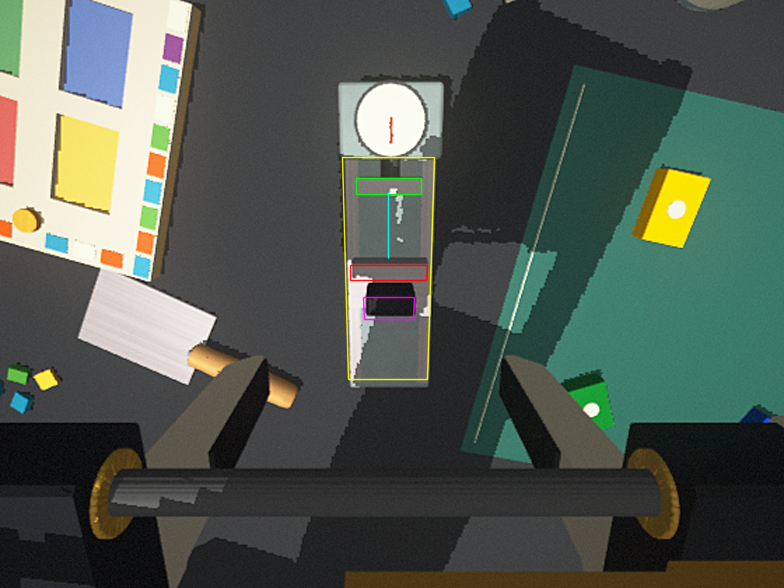

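```bash
python3 - <<'E'
from h import *
p=read_camera("wrist")
overlay(p,[],280,170,75,120,"w1g.png",5)
overlay(p,[],280,190,50,60,"w1h.png",8)
E
```

```text
(no output)
```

View pics/w1h.png

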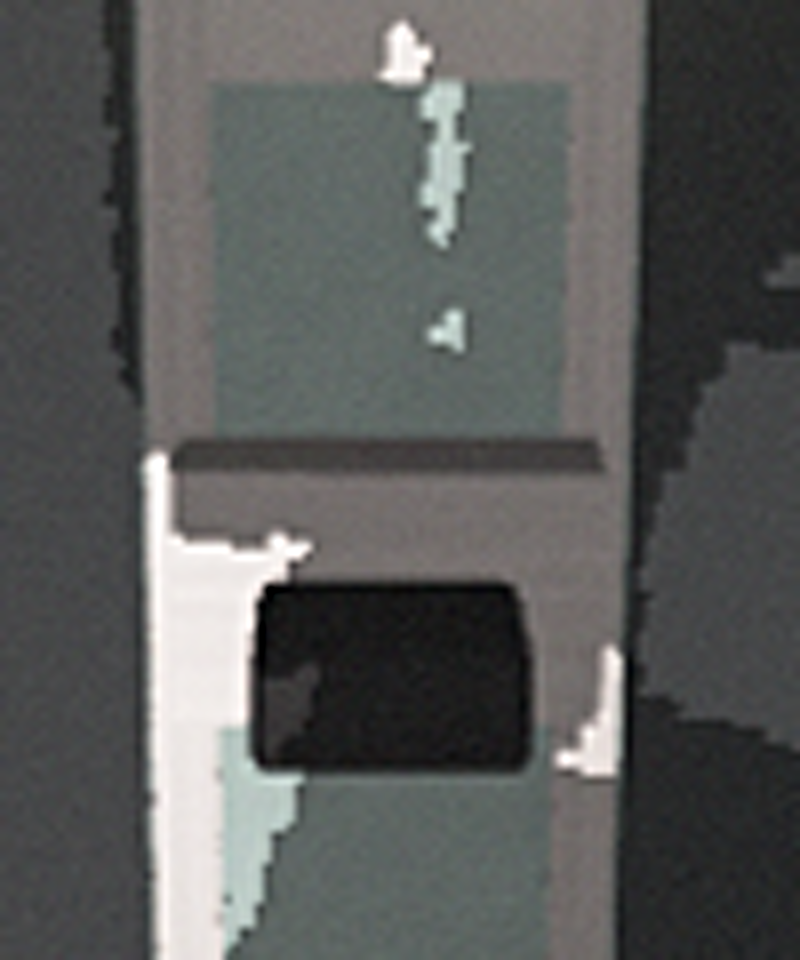

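```bash
python3 - <<'E'
from h import *
p=read_camera("wrist"); C=lambda pts:c2p(pts,280,190,50,60,8)
d=np.array([np.cos(.2),np.sin(.2)]);n=np.array([-d[1],d[0]])
def show(t,pts,z):
    w=unproj(p,C(pts),z)[:,:2]; print(t,np.c_[w,(w-[.5306,-.0285])@d,(w-[.5306,-.0285])@n])
show("jaw top edge",[[178,470],[605,470]],.041)
show("jaw bottom edge",[[190,438],[595,438]],.02)
show("tab back top",[[255,770],[528,770]],.071)
show("bed sides",[[140,300],[640,300],[155,900],[616,900]],.02)
show("anvil bottom edge occl",[[215,80],[565,80]],.041)
E
```

```text
jaw top edge [[ 0.52090219 -0.00740558 -0.00531368  0.0226006 ]
 [ 0.53070859 -0.05499463 -0.00515725 -0.02598807]]
jaw bottom edge [[ 0.52008741 -0.00764118 -0.00615903  0.02253156]
 [ 0.53002255 -0.05585558 -0.00600065 -0.02669556]]
tab back top [[ 0.49779371 -0.02195183 -0.03085143  0.01293525]
 [ 0.50362288 -0.05023658 -0.03075777 -0.01594377]]
bed sides [[ 0.53542045  0.00129502  0.01064372  0.02824343]
 [ 0.5474905  -0.05728292  0.01083553 -0.03156481]
 [ 0.45969523 -0.01430663 -0.0666716   0.02799705]
 [ 0.47165272 -0.07232459 -0.06647886 -0.03124   ]]
anvil bottom edge occl [[ 0.56440558 -0.00346446  0.03810551  0.01782036]
 [ 0.57209041 -0.04076315  0.03822705 -0.02026158]]
```

```bash
cat >> h.py <<'E'
GX,GY,GYAW=.5309,-.0301,.2
def G(a,b=0): return (GX+a*np.cos(GYAW)-b*np.sin(GYAW),GY+a*np.sin(GYAW)+b*np.cos(GYAW))
E
python3 - <<'E'
from h import *
plan((*G(-.0245),.075,.2),(*G(-.0245),.05,.2),step=4.5)
E
```

```text
4
{"claw": 0, "linear": [-0.08, 0.09, 3.02], "angular": [0, 0, 0.06]},
{"claw": 0, "linear": [-0.08, 0.09, 3.02], "angular": [0, 0, 0.06]},
{"claw": 0, "linear": [-0.08, 0.09, 3.02], "angular": [0, 0, 0.06]},
{"claw": 0, "linear": [0.0, 0.0, 2.5], "angular": [0, 0, -0.0]},
```

Request:
drive_tool(
  plan=[
    {"claw": 0, "linear": [-0.08, 0.09, 3.0], "angular": [0, 0, 0]},
    {"claw": 0, "linear": [-0.08, 0.09, 3.0], "angular": [0, 0, 0]},
    {"claw": 0, "linear": [-0.08, 0.09, 3.0], "angular": [0, 0, 0]},
    {"claw": 0, "linear": [0, 0, 2.45], "angular": [0, 0, 0]},
    {"claw": 1, "linear": [0, 0, 0], "angular": [0, 0, 0]},
    {"claw": 1, "linear": [0, 0, 0], "angular": [0, 0, 0]},
    {"claw": 1, "linear": [0, 0, 0], "angular": [0, 0, 0]},
    {"claw": 1, "linear": [0, 0, 0], "angular": [0, 0, 0]},
    {"claw": 1, "linear": [0, 0, 0], "angular": [0, 0, 0]},
  ],
  newtons=20,
)

```text
t: 5.9
tool_pos: [0.5066, -0.0351, 0.0511]
orientation: [3.126, 0.313, 0.002]
force: [-0.8, 0.3, -0.3]
opening: 0.0479
```

Request:
drive_tool(
  plan=[
    {"claw": 1, "linear": [0, 0, 0], "angular": [0, 0, 0]},
    {"claw": 1, "linear": [0, 0, 0], "angular": [0, 0, 0]},
    {"claw": 1, "linear": [0, 0, 0], "angular": [0, 0, 0]},
  ],
  newtons=20,
)

```text
t: 6.28
tool_pos: [0.5063, -0.0358, 0.0506]
orientation: [3.125, 0.313, 0.0]
force: [0.5, -4.9, -1.1]
opening: 0.0299
```

Request:
drive_tool(
  plan=[
    {"claw": 1, "linear": [-0.7, 0.05, 0], "angular": [0, 0, 0]},
    {"claw": 1, "linear": [-0.8, 0.05, 0], "angular": [0, 0, 0]},
    {"claw": 1, "linear": [-0.8, 0, 0], "angular": [0, 0, 0]},
    {"claw": 1, "linear": [-0.7, 0, 0], "angular": [0, 0, 0]},
    {"claw": 1, "linear": [0, 0, 0], "angular": [0, 0, 0]},
  ],
  newtons=20,
)

```text
t: 6.9
tool_pos: [0.4761, -0.042, 0.0506]
orientation: [-3.126, -0.313, 0.001]
force: [-1.2, 0.1, 2.6]
opening: 0.03
```

Request:
drive_tool(
  plan=[
    {"claw": 0.4, "linear": [0, 0, 0], "angular": [0, 0, 0]},
    {"claw": 0.4, "linear": [0, 0, 0], "angular": [0, 0, 0]},
    {"claw": 0.4, "linear": [0, 0, -1], "angular": [0, 0, 0]},
    {"claw": 0.4, "linear": [0, 0, -4], "angular": [0, 0, 0]},
    {"claw": 0.4, "linear": [0, 0, -4], "angular": [0, 0, 0]},
  ],
)

```text
t: 7.52
tool_pos: [0.4767, -0.0419, 0.1419]
orientation: [-3.126, -0.313, 0.001]
force: [1.3, 0.6, 0.2]
opening: 0.0557
```

```bash
python3 - <<'E'
from h import *
s,p,M,yaw=pose();print(s["t"],p,yaw,s["opening"])
q=np.array([.4761,-.042]); d=q-[GX,GY]; print(d@[np.cos(.2),np.sin(.2)], d@[-np.sin(.2),np.cos(.2)])
p=read_camera("wrist"); save(p,"w2.png")
E
```

```text
7.525 [ 0.47667391 -0.04188755  0.1418676 ] 0.199754296142375 0.05573799253990613
-0.05607181350216129 -0.0007757129487414216
```

View pics/w2.png

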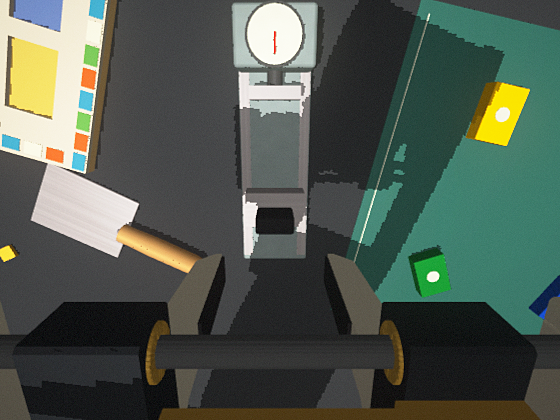

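```bash
cat >> h.py <<'E'
from scipy.optimize import minimize
HUE={"yellow":(22,34),"green":(50,72),"blue":(105,125),"red":(0,8)}
LEN={"red":.044,"yellow":.048,"green":.042,"blue":.046}
def tile(p,col,z0=0.0,near=None,rad=60,name=None):
    hsv=cv2.cvtColor(p["pixels"],cv2.COLOR_RGB2HSV); lo,hi=HUE[col]
    m=cv2.inRange(hsv,(lo,150,60),(hi,255,255))
    if near is not None:
        k=np.zeros_like(m); c=proj(p,near)[0]; cv2.circle(k,tuple(int(v) for v in c),rad,255,-1); m&=k
    n,lab,st,ce=cv2.connectedComponentsWithStats(m)
    if n<2: return None
    i=1+np.argmax(st[1:,4]); m=((lab==i)*255).astype(np.uint8)
    cn,_=cv2.findContours(m,cv2.RETR_EXTERNAL,cv2.CHAIN_APPROX_NONE); m[:]=0; cv2.drawContours(m,cn,-1,255,-1)
    x,y,w,h=cv2.boundingRect(m); x-=6;y-=6;w+=12;h+=12; x=max(x,0);y=max(y,0); S=8
    M=cv2.resize(m[y:y+h,x:x+w],None,fx=S,fy=S,interpolation=cv2.INTER_LINEAR)>127
    L=LEN[col]; Cn=np.array([[a,b,c] for a in(-L/2,L/2) for b in (-.015,.015) for c in (z0,z0+.016)])
    def sil(q):
        P=frame(*q)(Cn); uv=(proj(p,P)-[x-.5,y-.5])*S-.5
        k=np.zeros(M.shape,np.uint8); cv2.fillConvexPoly(k,cv2.convexHull((uv*16).round().astype(np.int32)),1,shift=4); return k>0
    def cost(q):
        k=sil([q[0]/100+c0[0],q[1]/100+c0[1],q[2]]); return 1-(k&M).sum()/(k|M).sum()
    mo=cv2.moments(m,True); c0=unproj(p,[[mo["m10"]/mo["m00"],mo["m01"]/mo["m00"]]],z0+.008)[0]
    best=None
    for a in np.arange(0,np.pi,np.pi/8):
        r=minimize(cost,[0,0,a],method="Nelder-Mead",options=dict(initial_simplex=[[0,0,a],[.4,0,a],[0,.4,a],[0,0,a+.25]],xatol=1e-3,fatol=1e-4))
        if best is None or r.fun<best.fun: best=r
    q=best.x; yaw=(q[2]+np.pi/2)%np.pi-np.pi/2
    return np.array([q[0]/100+c0[0],q[1]/100+c0[1],yaw,1-best.fun,st[i,4]])
E
python3 - <<'E'
from h import *
np.set_printoptions(precision=4,suppress=True)
for cam in ["wrist","scene","side"]:
    p=read_camera(cam)
    for c,nr in (("yellow",(.593,-.217,.01)),("green",(.435,-.214,.01)),("blue",(.43,-.357,.01))): 
        uv=proj(p,nr)[0]
        print(cam,c,tile(p,c,near=nr,rad=40))
E
```

```text
wrist yellow [   0.5948   -0.2155   -0.0023    0.8463 1915.    ]
wrist green [   0.4348   -0.2109    0.5398    0.8206 1097.    ]
wrist blue [  0.4311  -0.3561  -0.3155   0.665  803.    ]
scene yellow [  0.596   -0.2147  -0.0336   0.871  204.    ]
scene green [  0.4377  -0.2085   0.2944   0.6693 116.    ]
scene blue [  0.4279  -0.3537  -0.303    0.7996 162.    ]
side yellow [  0.595   -0.2164   0.0601   0.8385 146.    ]
side green [  0.4375  -0.2105   0.6433   0.8476 129.    ]
side blue [  0.4318  -0.3564  -0.3397   0.9068 215.    ]
```

```bash
python3 - <<'E'
from h import *
p=read_camera("wrist")
q=tile(p,"yellow",near=(.593,-.217,.01),rad=40)
T=frame(*q[:3]); 
overlay(p,[(box(T,-.024,.024,-.015,.015,.016),(0,0,255)),(box(T,-.024,.024,-.015,.015,.0),(255,0,0))],490,115,40,40,"ty.png",8)
hsv=cv2.cvtColor(p["pixels"],cv2.COLOR_RGB2HSV)
for uv in [(503,105),(475,115),(503,140),(490,100),(515,90)]: print(uv,hsv[uv[1],uv[0]])
hs=hsv[277,420];print(hs,hsv[257,430],hsv[290,433],hsv[310,545])
E
```

```text
(503, 105) [ 28 255 251]
(475, 115) [ 21 233 104]
(503, 140) [ 28 255 251]
(490, 100) [ 22 255 168]
(515, 90) [ 28 255 254]
[ 66 210 165] [ 66 165  54] [ 66 219 161] [111 222 207]
```

View pics/ty.png

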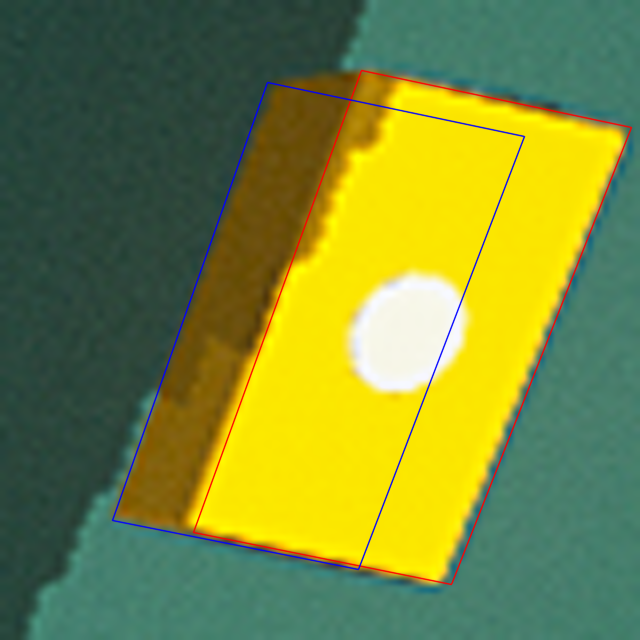

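```bash
sed -i 's/"yellow":(22,34),"green":(50,72)/"yellow":(16,34),"green":(50,71)/; s/(lo,150,60)/(lo,140,40)/' h.py; python3 - <<'E'
from h import *
np.set_printoptions(precision=4,suppress=True)
for cam in ["wrist","side"]:
    p=read_camera(cam)
    for c,nr in (("yellow",(.593,-.217,.01)),("green",(.435,-.214,.01)),("blue",(.43,-.357,.01))): 
        print(cam,c,tile(p,c,near=nr,rad=40))
s,p,M,yaw=pose(); print(yaw,p)
q=(.5945,-.2158,0.0)
plan((q[0],q[1],.06,q[2],.4),(q[0],q[1],.008,q[2],.4),step=5)
E
```

```text
wrist yellow [   0.5949   -0.2155    0.0026    0.9649 2474.    ]
wrist green [   0.4363   -0.21      0.5604    0.9409 1350.    ]
wrist blue [  0.4313  -0.3561  -0.3129   0.5485 470.    ]
side yellow [  0.5961  -0.2157   0.0004   0.9336 169.    ]
side green [  0.4377  -0.2102   0.6429   0.8742 136.    ]
side blue [  0.4318  -0.3564  -0.3397   0.9105 218.    ]
0.19966623906874037 [ 0.4761 -0.0418  0.1393]
7
{"claw": 0.4, "linear": [1.63, 3.88, 1.59], "angular": [0, 0, 2.29]},
{"claw": 0.4, "linear": [1.79, 3.81, 1.59], "angular": [0, 0, 2.29]},
{"claw": 0.4, "linear": [1.94, 3.74, 1.59], "angular": [0, 0, 2.29]},
{"claw": 0.4, "linear": [2.08, 3.66, 1.59], "angular": [0, 0, 2.29]},
{"claw": 0.4, "linear": [2.23, 3.57, 1.59], "angular": [0, 0, 2.29]},
{"claw": 0.4, "linear": [0.0, -0.0, 2.6], "angular": [0, 0, -0.0]},
{"claw": 0.4, "linear": [0.0, -0.0, 2.6], "angular": [0, 0, -0.0]},
```

Request:
drive_tool(
  plan=[
    {"claw": 0.4, "linear": [1.63, 3.88, 1.59], "angular": [0, 0, 2.29]},
    {"claw": 0.4, "linear": [1.79, 3.81, 1.59], "angular": [0, 0, 2.29]},
    {"claw": 0.4, "linear": [1.94, 3.74, 1.59], "angular": [0, 0, 2.29]},
    {"claw": 0.4, "linear": [2.1, 3.66, 1.59], "angular": [0, 0, 2.29]},
    {"claw": 0.4, "linear": [2.25, 3.57, 1.59], "angular": [0, 0, 2.29]},
    {"claw": 0.4, "linear": [0, 0, 2.6], "angular": [0, 0, 0]},
    {"claw": 0.4, "linear": [0, 0, 2.5], "angular": [0, 0, 0]},
    {"claw": 0.4, "linear": [0, 0, 0], "angular": [0, 0, 0]},
  ],
)

```text
t: 8.88
tool_pos: [0.5926, -0.2146, 0.0058]
orientation: [-3.138, 0.001, 0.011]
force: [-0.3, 0.4, 0.7]
opening: 0.0558
```

Request:
drive_tool(
  plan=[
    {"claw": 0.4, "linear": [0.24, 0.1, -0.2], "angular": [0, 0, 0]},
    {"claw": 1, "linear": [0, 0, 0], "angular": [0, 0, 0]},
    {"claw": 1, "linear": [0, 0, 0], "angular": [0, 0, 0]},
    {"claw": 1, "linear": [0, 0, 0], "angular": [0, 0, 0]},
    {"claw": 1, "linear": [0, 0, 0], "angular": [0, 0, 0]},
    {"claw": 1, "linear": [0, 0, 0], "angular": [0, 0, 0]},
  ],
  newtons=15,
)

```text
t: 9.62
tool_pos: [0.5986, -0.2171, 0.0127]
orientation: [3.141, -0.0, 0.001]
force: [-0.9, 0.9, 4.6]
opening: 0.0296
```

```bash
python3 - <<'E'
from h import *
s,p,M,yaw=pose();print(s["t"],p,yaw,s["opening"],s["force"])
print(G(.003))
plan((p[0],p[1],.07,None,1),(*G(.003,-.0008),.07,.2,1),(*G(.003,-.0008),.03,.2,1),step=4.5)
E
```

```text
9.625 [ 0.59859857 -0.21707358  0.01265049] -0.0001223149552017359 0.0295538649727939 [-0.85998977  0.88126483  4.5582295 ]
(np.float64(0.5338401997335238), np.float64(-0.029503992007614815))
8
{"claw": 1, "linear": [0.0, -0.0, -2.87], "angular": [0, 0, 0.0]},
{"claw": 1, "linear": [0.0, -0.0, -2.87], "angular": [0, 0, 0.0]},
{"claw": 1, "linear": [-1.29, -3.74, -0.0], "angular": [0, 0, -2.29]},
{"claw": 1, "linear": [-1.14, -3.78, -0.0], "angular": [0, 0, -2.29]},
{"claw": 1, "linear": [-0.99, -3.83, -0.0], "angular": [0, 0, -2.29]},
{"claw": 1, "linear": [-0.84, -3.86, -0.0], "angular": [0, 0, -2.29]},
{"claw": 1, "linear": [-0.68, -3.89, -0.0], "angular": [0, 0, -2.29]},
{"claw": 1, "linear": [0.0, 0.0, 4.0], "angular": [0, 0, -0.0]},
```

Request:
drive_tool(
  plan=[
    {"claw": 0.5, "linear": [0, 0, 0], "angular": [0, 0, 0]},
    {"claw": 0.5, "linear": [0, 0, 0], "angular": [0, 0, 0]},
    {"claw": 0.5, "linear": [-0.36, -0.05, 0.47], "angular": [0, 0, 0]},
    {"claw": 0.5, "linear": [0, 0, 0], "angular": [0, 0, 0]},
    {"claw": 0.5, "linear": [0, 0, 0], "angular": [0, 0, 0]},
    {"claw": 1, "linear": [0, 0, 0], "angular": [0, 0, 0]},
    {"claw": 1, "linear": [0, 0, 0], "angular": [0, 0, 0]},
    {"claw": 1, "linear": [0, 0, 0], "angular": [0, 0, 0]},
    {"claw": 1, "linear": [0, 0, 0], "angular": [0, 0, 0]},
    {"claw": 1, "linear": [0, 0, 0], "angular": [0, 0, 0]},
  ],
  newtons=15,
)

```text
t: 10.88
tool_pos: [0.5948, -0.2165, 0.0075]
orientation: [3.141, -0.0, 0.001]
force: [0.3, 0.2, 1.0]
opening: 0.0296
```

```bash
python3 - <<'E'
from h import *
s,p,M,yaw=pose();print(s["t"],p,yaw,s["opening"],s["force"])
pc=read_camera("side"); print(tile(pc,"yellow",near=(.593,-.217,.01),rad=40))
crop(pc,321,240,60,45,"s1.png",8)
plan((p[0],p[1],.07,None,1),(*G(.003,-.0008),.07,.2,1),(*G(.003,-.0008),.032,.2,1),step=4.5)
E
```

```text
10.875 [ 0.59480388 -0.21653748  0.00747737] -0.0001731396611477483 0.029646532323561816 [0.2584162  0.20358656 0.98529497]
[ 0.586578   -0.20935055  0.80300393  0.59794527 96.        ]
8
{"claw": 1, "linear": [0.0, 0.0, -3.13], "angular": [0, 0, 0.0]},
{"claw": 1, "linear": [0.0, 0.0, -3.13], "angular": [0, 0, 0.0]},
{"claw": 1, "linear": [-1.22, -3.72, -0.0], "angular": [0, 0, -2.29]},
{"claw": 1, "linear": [-1.07, -3.77, -0.0], "angular": [0, 0, -2.29]},
{"claw": 1, "linear": [-0.91, -3.81, -0.0], "angular": [0, 0, -2.29]},
{"claw": 1, "linear": [-0.76, -3.84, -0.0], "angular": [0, 0, -2.29]},
{"claw": 1, "linear": [-0.61, -3.87, -0.0], "angular": [0, 0, -2.29]},
{"claw": 1, "linear": [0.0, 0.0, 3.8], "angular": [0, 0, -0.0]},
```

View pics/s1.png

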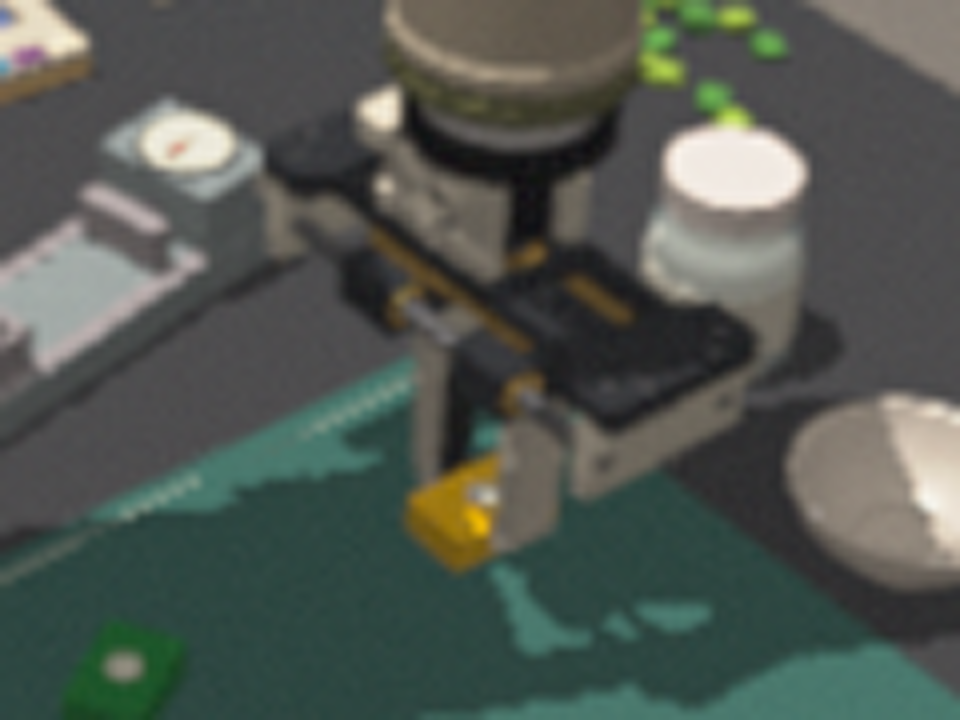

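Request:
drive_tool(
  plan=[
    {"claw": 1, "linear": [0, 0, -3.1], "angular": [0, 0, 0]},
    {"claw": 1, "linear": [0, 0, -3.2], "angular": [0, 0, 0]},
    {"claw": 1, "linear": [-1.22, -3.72, 0], "angular": [0, 0, -2.29]},
    {"claw": 1, "linear": [-1.07, -3.77, 0], "angular": [0, 0, -2.29]},
    {"claw": 1, "linear": [-0.91, -3.81, 0], "angular": [0, 0, -2.29]},
    {"claw": 1, "linear": [-0.76, -3.84, 0], "angular": [0, 0, -2.29]},
    {"claw": 1, "linear": [-0.61, -3.87, 0], "angular": [0, 0, -2.29]},
    {"claw": 1, "linear": [0, 0, 0], "angular": [0, 0, 0]},
    {"claw": 1, "linear": [0, 0, 2], "angular": [0, 0, 0]},
    {"claw": 1, "linear": [0, 0, 0], "angular": [0, 0, 0]},
    {"claw": 1, "linear": [0, 0, 0], "angular": [0, 0, 0]},
  ],
)

```text
t: 12.3
tool_pos: [0.534, -0.0309, 0.0506]
orientation: [3.126, 0.312, -0.0]
force: [-0.2, 0.4, 0.1]
opening: 0.0296
```

```bash
cat >> h.py <<'E'
def where():
    s,p,M,yaw=pose(); d=p[:2]-[GX,GY]
    print("t",s["t"],"p",p.round(4),"yaw",round(yaw,3),"open",round(s["opening"],4),"F",s["force"].round(1),"gauge a,b",round(d@[np.cos(GYAW),np.sin(GYAW)],4),round(d@[-np.sin(GYAW),np.cos(GYAW)],4))
E
python3 - <<'E'
from h import *
where()
pc=read_camera("wrist");save(pc,"w3.png")
E
```

```text
t 12.3 p [ 0.534  -0.0309  0.0506] yaw 0.199 open 0.0296 F [-0.2  0.4  0.1] gauge a,b 0.0029 -0.0015
```

View pics/w3.png

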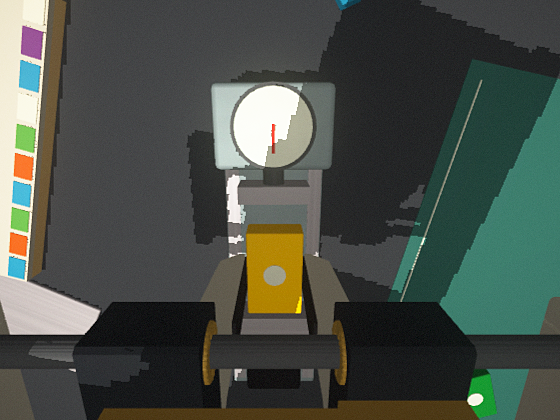

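Request:
drive_tool(
  plan=[
    {"claw": 1, "linear": [0, 0, 1.2], "angular": [0, 0, 0]},
    {"claw": 1, "linear": [0, 0, 1.05], "angular": [0, 0, 0]},
    {"claw": 1, "linear": [0, 0, 0], "angular": [0, 0, 0]},
    {"claw": 1, "linear": [0, 0, 0], "angular": [0, 0, 0]},
    {"claw": 0.38, "linear": [0, 0, 0], "angular": [0, 0, 0]},
    {"claw": 0.38, "linear": [0, 0, 0], "angular": [0, 0, 0]},
    {"claw": 0.38, "linear": [0, 0, -1.2], "angular": [0, 0, 0]},
    {"claw": 0.38, "linear": [0, 0, -1.2], "angular": [0, 0, 0]},
    {"claw": 0.38, "linear": [0, 0, 0], "angular": [0, 0, 0]},
    {"claw": 0.38, "linear": [0, 0, 0], "angular": [0, 0, 0]},
  ],
)

```text
t: 13.6
tool_pos: [0.534, -0.0304, 0.0521]
orientation: [3.126, 0.313, 0.001]
force: [0.1, 1.1, -0.5]
opening: 0.0576
```

```bash
python3 - <<'E'
from h import *
where()
np.set_printoptions(precision=4,suppress=True)
pc=read_camera("wrist");save(pc,"w4.png")
print(tile(pc,"yellow",z0=.02), G(0))
plan((*G(-.0561,-.0008),.0515,.2,.38))
E
```

```text
t 13.6 p [ 0.534  -0.0304  0.0521] yaw 0.2 open 0.0576 F [ 0.1  1.1 -0.5] gauge a,b 0.003 -0.0009
[   0.4379   -0.2138    1.5154    0.274  5309.    ] (np.float64(0.5309), np.float64(-0.0301))
2
{"claw": 0.38, "linear": [-2.94, 0.0, 0.01], "angular": [0, 0, -0.01]},
{"claw": 0.38, "linear": [-2.94, 0.0, 0.01], "angular": [0, 0, -0.01]},
```

View pics/w4.png

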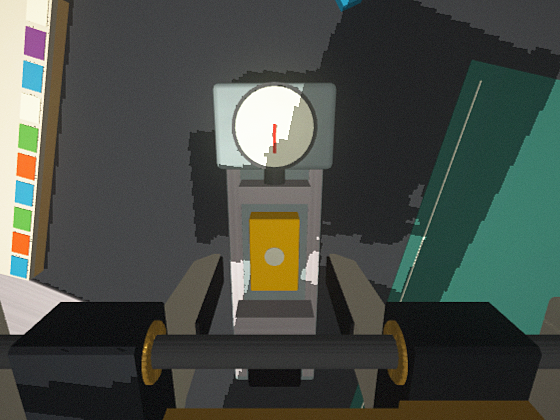

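Request:
drive_tool(
  plan=[
    {"claw": 0.38, "linear": [-2.95, 0, 0.02], "angular": [0, 0, 0]},
    {"claw": 0.38, "linear": [-2.95, 0, 0.02], "angular": [0, 0, 0]},
    {"claw": 0.38, "linear": [0, 0, 0], "angular": [0, 0, 0]},
    {"claw": 1, "linear": [0, 0, 0], "angular": [0, 0, 0]},
    {"claw": 1, "linear": [0, 0, 0], "angular": [0, 0, 0]},
    {"claw": 1, "linear": [0, 0, 0], "angular": [0, 0, 0]},
    {"claw": 1, "linear": [0, 0, 0], "angular": [0, 0, 0]},
    {"claw": 1, "linear": [0, 0, 0], "angular": [0, 0, 0]},
  ],
  newtons=20,
)

```text
t: 14.65
tool_pos: [0.4763, -0.042, 0.0514]
orientation: [3.126, 0.313, 0.001]
force: [1.3, -0.1, -1.7]
opening: 0.0298
```

```bash
python3 - <<'E'
from h import *
where()
E
```

```text
t 14.65 p [ 0.4763 -0.042   0.0514] yaw 0.2 open 0.0298 F [ 1.3 -0.1 -1.7] gauge a,b -0.0559 -0.0008
```

Request:
drive_tool(
  plan=[
    {"claw": 1, "linear": [0.5, 0, 0], "angular": [0, 0, 0]},
    {"claw": 1, "linear": [0.5, 0, 0], "angular": [0, 0, 0]},
    {"claw": 1, "linear": [0.4, 0, 0], "angular": [0, 0, 0]},
    {"claw": 1, "linear": [0.4, 0, 0], "angular": [0, 0, 0]},
    {"claw": 1, "linear": [0.3, 0, 0], "angular": [0, 0, 0]},
    {"claw": 1, "linear": [0.3, 0, 0], "angular": [0, 0, 0]},
    {"claw": 1, "linear": [0.2, 0, 0], "angular": [0, 0, 0]},
    {"claw": 1, "linear": [0.2, 0, 0], "angular": [0, 0, 0]},
    {"claw": 1, "linear": [0.15, 0, 0], "angular": [0, 0, 0]},
    {"claw": 1, "linear": [0, 0, 0], "angular": [0, 0, 0]},
    {"claw": 1, "linear": [0, 0, 0], "angular": [0, 0, 0]},
  ],
)

```text
t: 16.02
tool_pos: [0.5049, -0.0362, 0.0514]
orientation: [3.126, 0.313, -0.0]
force: [-2.9, -1.7, 4.3]
opening: 0.0301
```

```bash
python3 - <<'E'
from h import *
where()
pc=read_camera("wrist");crop(pc,275,180,70,100,"w5.png",4)
where()
E
```

```text
t 16.025 p [ 0.5049 -0.0362  0.0514] yaw 0.2 open 0.0301 F [-2.9 -1.7  4.3] gauge a,b -0.0267 -0.0009
t 16.075 p [ 0.5049 -0.0362  0.0515] yaw 0.2 open 0.03 F [-3.4 -1.3  3.8] gauge a,b -0.0267 -0.0008
```

View pics/w5.png

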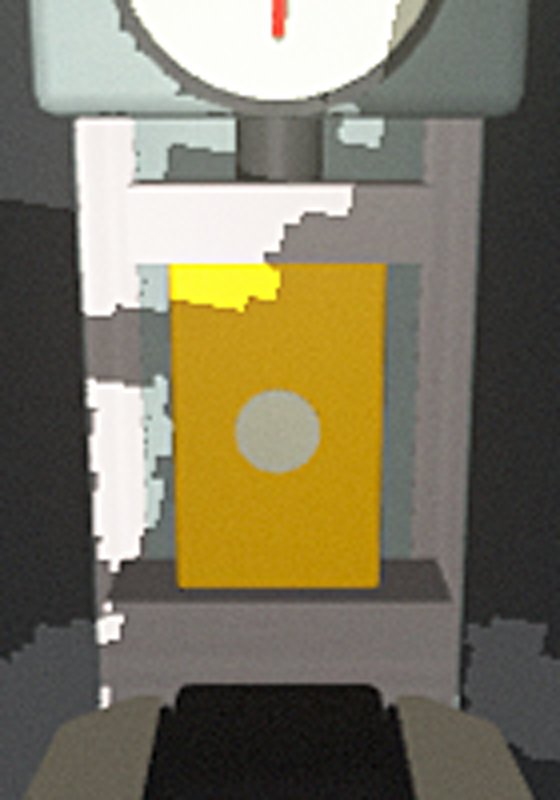

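```bash
python3 - <<'E'
from h import *
pc=read_camera("wrist")
d=np.array([np.cos(.2),np.sin(.2)])
for z,y in ((.041,264),(.041,602),(.052,115)):
    w=unproj(pc,c2p([[278,y]],275,180,70,100,4),z)[0,:2]; print((w-[GX,GY])@d)
where()
E
```

```text
0.039921102435652916
-0.007965989928717386
0.058696010961457615
t 16.125 p [ 0.5049 -0.0362  0.0515] yaw 0.2 open 0.0298 F [-3.9 -1.6  4.3] gauge a,b -0.0267 -0.0008
```

Request:
drive_tool(
  plan=[
    {"claw": 1, "linear": [0.15, 0, 0], "angular": [0, 0, 0]},
    {"claw": 1, "linear": [0.1, 0, 0], "angular": [0, 0, 0]},
    {"claw": 1, "linear": [0, 0, 0], "angular": [0, 0, 0]},
    {"claw": 1, "linear": [0, 0, 0], "angular": [0, 0, 0]},
    {"claw": 1, "linear": [0, 0, 0], "angular": [0, 0, 0]},
    {"claw": 1, "linear": [0, 0, 0], "angular": [0, 0, 0]},
    {"claw": 1, "linear": [0, 0, 0], "angular": [0, 0, 0]},
  ],
)

```text
t: 17.0
tool_pos: [0.5071, -0.0358, 0.0515]
orientation: [3.126, 0.313, -0.001]
force: [-5.1, -2.3, 5.3]
opening: 0.0298
```

```bash
python3 - <<'E'
from h import *
where()
pc=read_camera("wrist");crop(pc,275,180,70,100,"w6.png",4)
where()
E
```

```text
t 17.0 p [ 0.5071 -0.0358  0.0515] yaw 0.2 open 0.0298 F [-5.1 -2.3  5.3] gauge a,b -0.0244 -0.0008
t 17.05 p [ 0.5071 -0.0358  0.0515] yaw 0.2 open 0.0299 F [-5.8 -1.2  5.8] gauge a,b -0.0244 -0.0008
```

View pics/w6.png

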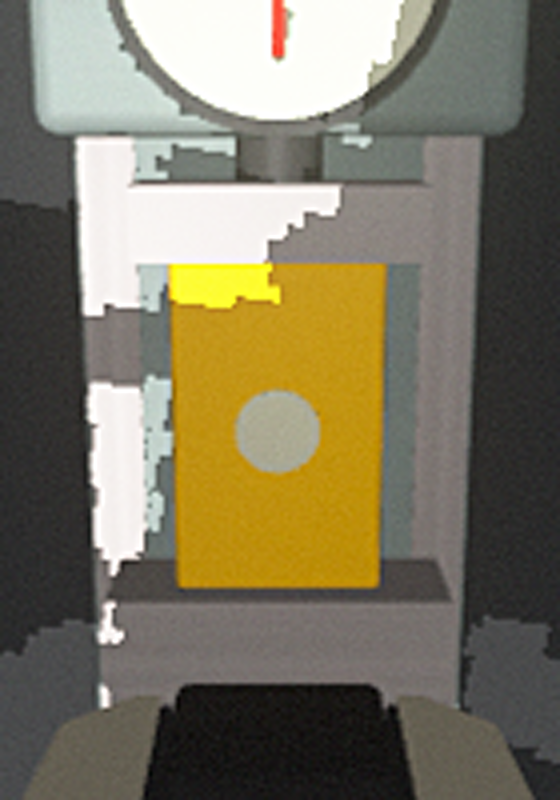

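Request:
drive_tool(
  plan=[
    {"claw": 1, "linear": [-0.4, 0, 0], "angular": [0, 0, 0]},
    {"claw": 1, "linear": [-0.9, 0, 0], "angular": [0, 0, 0]},
    {"claw": 1, "linear": [-0.9, 0, 0], "angular": [0, 0, 0]},
    {"claw": 1, "linear": [-0.9, 0, 0], "angular": [0, 0, 0]},
    {"claw": 1, "linear": [0, 0, 0], "angular": [0, 0, 0]},
    {"claw": 1, "linear": [0, 0, 0], "angular": [0, 0, 0]},
    {"claw": 0.38, "linear": [0, 0, 0], "angular": [0, 0, 0]},
    {"claw": 0.38, "linear": [0, 0, 0], "angular": [0, 0, 0]},
    {"claw": 0.38, "linear": [0, 0, 0], "angular": [0, 0, 0]},
  ],
)

```text
t: 18.18
tool_pos: [0.477, -0.0417, 0.0513]
orientation: [-3.126, -0.313, 0.0]
force: [0.6, 0.3, -0.5]
opening: 0.0547
```

```bash
python3 - <<'E'
from h import *
where()
np.set_printoptions(precision=4,suppress=True)
pc=read_camera("wrist");save(pc,"w7.png")
q=tile(pc,"yellow",z0=.02,near=(*G(.012),.03),rad=60);print(q)
d=q[:2]-[GX,GY];print(d@[np.cos(.2),np.sin(.2)],d@[-np.sin(.2),np.cos(.2)])
E
```

```text
t 18.175 p [ 0.477  -0.0417  0.0513] yaw 0.2 open 0.0547 F [ 0.6  0.3 -0.5] gauge a,b -0.0552 -0.0007
[   0.5443   -0.027     0.1986    0.9845 4513.    ]
0.013737024648008571 0.0004102600768688933
```

View pics/w7.png

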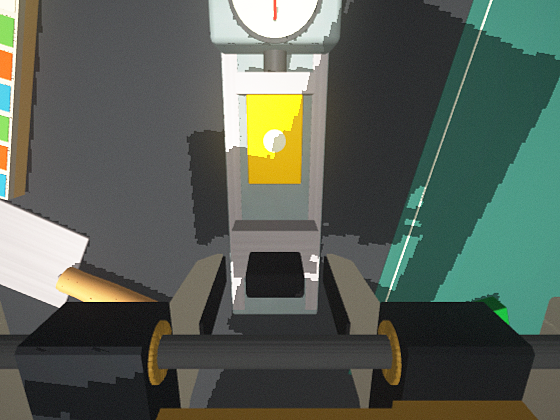

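```bash
python3 - <<'E'
from h import *
plan((*G(.0135,.0004),.0515,.2,.38),(*G(.0135,.0004),.0275,.2,.38))
E
```

```text
3
{"claw": 0.38, "linear": [3.43, -0.06, -0.01], "angular": [0, 0, -0.01]},
{"claw": 0.38, "linear": [3.43, -0.05, -0.01], "angular": [0, 0, -0.01]},
{"claw": 0.38, "linear": [0.0, 0.0, 2.4], "angular": [0, 0, -0.0]},
```

Request:
drive_tool(
  plan=[
    {"claw": 0.38, "linear": [3.43, -0.06, 0], "angular": [0, 0, 0]},
    {"claw": 0.38, "linear": [3.43, -0.06, 0], "angular": [0, 0, 0]},
    {"claw": 0.38, "linear": [0, 0, 1.2], "angular": [0, 0, 0]},
    {"claw": 0.38, "linear": [0, 0, 1.2], "angular": [0, 0, 0]},
    {"claw": 0.38, "linear": [0, 0, 0], "angular": [0, 0, 0]},
    {"claw": 1, "linear": [0, 0, 0], "angular": [0, 0, 0]},
    {"claw": 1, "linear": [0, 0, 0], "angular": [0, 0, 0]},
    {"claw": 1, "linear": [0, 0, 0], "angular": [0, 0, 0]},
    {"claw": 1, "linear": [0, 0, 0], "angular": [0, 0, 0]},
    {"claw": 1, "linear": [0, 0, 0], "angular": [0, 0, 0]},
  ],
  newtons=15,
)

```text
t: 19.48
tool_pos: [0.5443, -0.0272, 0.0279]
orientation: [3.126, 0.313, 0.001]
force: [-1.3, -0.4, 5.1]
opening: 0.0298
```

```bash
python3 - <<'E'
from h import *
where()
plan((*G(.0135,.0004),.11,.2,1),(.57,.05,.11,.2+1.37,1))
E
```

```text
t 19.475 p [ 0.5443 -0.0272  0.0279] yaw 0.2 open 0.0298 F [-1.3 -0.4  5.1] gauge a,b 0.0137 0.0002
11
{"claw": 1, "linear": [-0.01, -0.01, -2.74], "angular": [0, 0, -0.01]},
{"claw": 1, "linear": [-0.01, -0.01, -2.74], "angular": [0, 0, -0.01]},
{"claw": 1, "linear": [-0.01, -0.01, -2.74], "angular": [0, 0, -0.01]},
{"claw": 1, "linear": [0.51, -0.88, -0.0], "angular": [0, 0, -9.81]},
{"claw": 1, "linear": [0.65, -0.78, -0.0], "angular": [0, 0, -9.81]},
{"claw": 1, "linear": [0.77, -0.66, -0.0], "angular": [0, 0, -9.81]},
{"claw": 1, "linear": [0.88, -0.52, -0.0], "angular": [0, 0, -9.81]},
{"claw": 1, "linear": [0.95, -0.36, -0.0], "angular": [0, 0, -9.81]},
{"claw": 1, "linear": [1.0, -0.19, -0.0], "angular": [0, 0, -9.81]},
{"claw": 1, "linear": [1.02, -0.02, -0.0], "angular": [0, 0, -9.81]},
{"claw": 1, "linear": [1.0, 0.15, -0.0], "angular": [0, 0, -9.81]},
```

```bash
python3 - <<'E'
from h import *
plan((*G(.0135,.0004),.1,.2,1),(.53,.14,.15,.03,1),step=5)
E
```

```text
6
{"claw": 1, "linear": [-0.01, -0.01, -3.6], "angular": [0, 0, -0.01]},
{"claw": 1, "linear": [-0.01, -0.01, -3.6], "angular": [0, 0, -0.01]},
{"claw": 1, "linear": [0.49, -4.16, -1.25], "angular": [0, 0, 2.44]},
{"claw": 1, "linear": [0.31, -4.18, -1.25], "angular": [0, 0, 2.44]},
{"claw": 1, "linear": [0.13, -4.19, -1.25], "angular": [0, 0, 2.44]},
{"claw": 1, "linear": [-0.05, -4.19, -1.25], "angular": [0, 0, 2.44]},
```

Request:
drive_tool(
  plan=[
    {"claw": 1, "linear": [0, 0, -3.6], "angular": [0, 0, 0]},
    {"claw": 1, "linear": [0, 0, -3.6], "angular": [0, 0, 0]},
    {"claw": 1, "linear": [0.49, -4.16, -1.25], "angular": [0, 0, 2.44]},
    {"claw": 1, "linear": [0.31, -4.18, -1.25], "angular": [0, 0, 2.44]},
    {"claw": 1, "linear": [0.13, -4.19, -1.25], "angular": [0, 0, 2.44]},
    {"claw": 1, "linear": [-0.05, -4.19, -1.25], "angular": [0, 0, 2.44]},
    {"claw": 1, "linear": [0, 0, 0], "angular": [0, 0, 0]},
    {"claw": 1, "linear": [0, 0, 0], "angular": [0, 0, 0]},
  ],
)

```text
t: 20.48
tool_pos: [0.5298, 0.1397, 0.1489]
orientation: [3.141, 0.048, -0.001]
force: [-0.0, 0.0, -0.2]
opening: 0.0299
```

```bash
python3 - <<'E'
from h import *
where()
pc=read_camera("wrist");save(pc,"w8.png")
im=cv2.imread("pics/w8.png"); cv2.imwrite("pics/w8b.png",cv2.resize(im,None,fx=1.4,fy=1.4))
E
```

```text
t 20.475 p [0.5298 0.1397 0.1489] yaw 0.03 open 0.0299 F [-0.   0.  -0.2] gauge a,b 0.0327 0.1666
```

View pics/w8b.png

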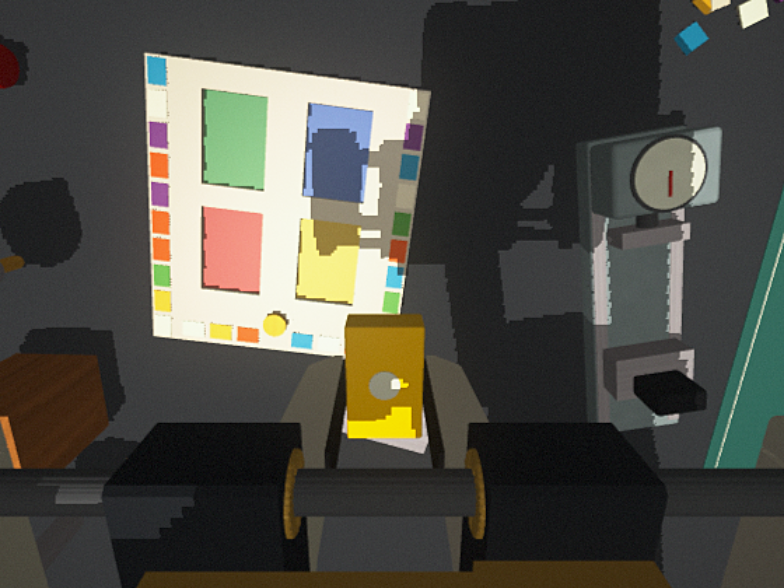

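```bash
python3 - <<'E'
from h import *
np.set_printoptions(precision=4,suppress=True)
pc=read_camera("wrist")
crop(pc,200,145,100,110,"w9.png",5)
Q=lambda pts,z:unproj(pc,np.array(pts)/1.4-.5+.36,z)[:,:2]
c=Q([[145,53],[430,91],[154,336]],.015);print(c); print("yaw y-edge",np.arctan2(*(c[0]-c[1])[::-1])-np.pi/2,np.linalg.norm(c[0]-c[1]),"x-edge",np.arctan2(*(c[0]-c[2])[::-1]),np.linalg.norm(c[0]-c[2]), "centre",(c[1]+c[2])/2)
E
```

```text
[[0.6669 0.2847]
 [0.6514 0.1162]
 [0.4876 0.3013]]
yaw y-edge -0.09206642689936073 0.1692304122241556 x-edge -0.0926549025036518 0.1801071062077662 centre [0.5695 0.2087]
```

View pics/w9.png

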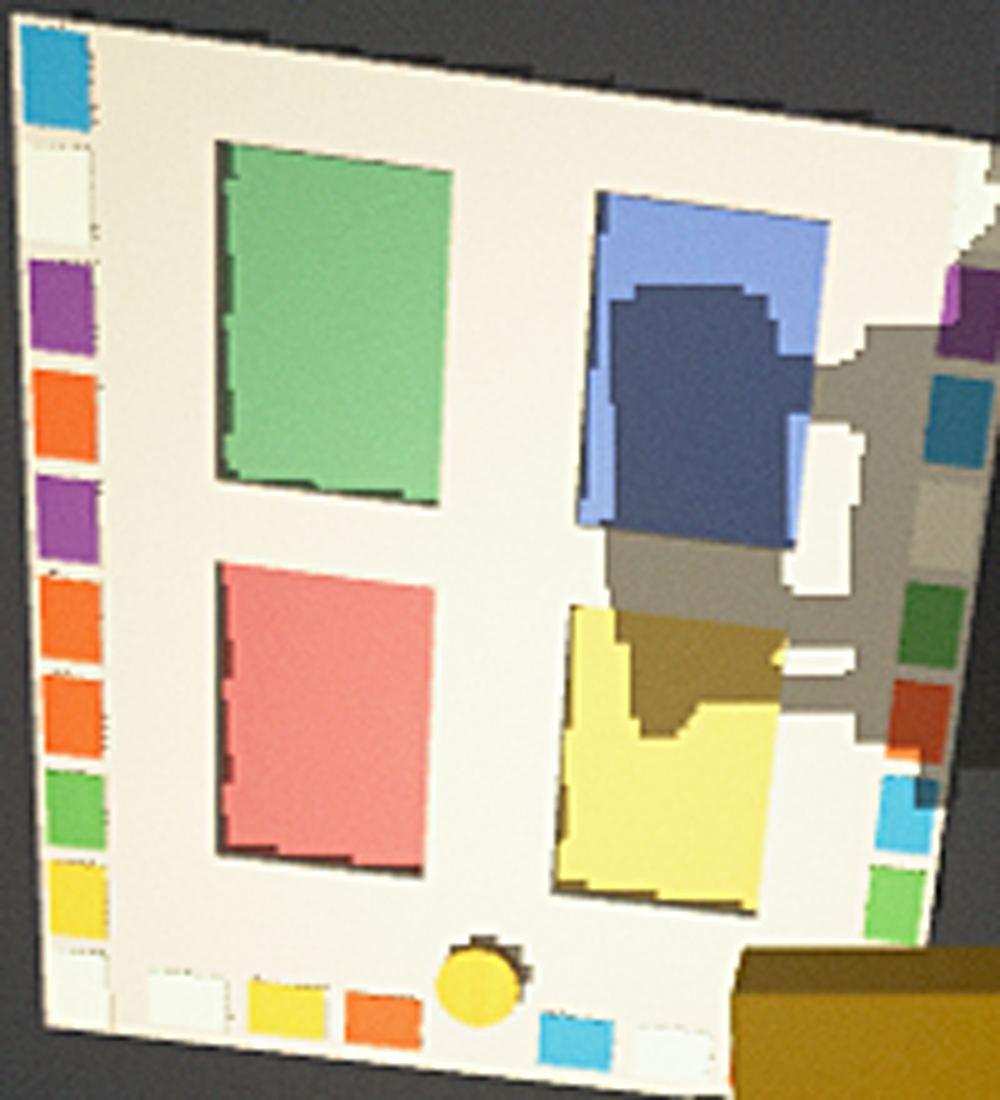

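```bash
python3 - <<'E'
from h import *
np.set_printoptions(precision=4,suppress=True)
pc=read_camera("wrist")
U=lambda pts,z:unproj(pc,c2p(pts,200,145,100,110,5),z)[:,:2]
cells=dict(green=[[216,140],[454,171],[438,505],[216,480]],blue=[[597,190],[830,220],[795,549],[577,523]],red=[[216,562],[435,588],[424,876],[216,853]],yellow=[[570,603],[787,630],[757,915],[552,890]])
C=U([[12,13],[1000,140],[46,1027]],.015);print(C)
c0=np.array([.5695,.2087]);yaw=-.0923
d=np.array([np.cos(yaw),np.sin(yaw)]);n=np.array([-d[1],d[0]])
for k,v in cells.items():
    w=U(v,.015); m=w.mean(0); print(k,m,"panel",(m-c0)@d,(m-c0)@n,"sides",np.linalg.norm(w-np.roll(w,1,0),axis=1))
m=U([[478,987]],.02)[0];print("datum",m,(m-c0)@d,(m-c0)@n)
E
```

```text
[[0.6674 0.2854]
 [0.6529 0.1221]
 [0.4875 0.3022]]
green [0.6197 0.2365] panel 0.047406347387339204 0.032323116287120195 sides [0.0558 0.0399 0.0554 0.0394]
blue [0.6138 0.1727] panel 0.04746279935029271 -0.03178309619484652 sides [0.0555 0.0397 0.0554 0.0393]
red [0.55  0.243] panel -0.022560564924544852 0.032398048245475826 sides [0.0551 0.0395 0.055  0.0396]
yellow [0.5443 0.1792] panel -0.022399365696739535 -0.03173800493793451 sides [0.0551 0.0397 0.0553 0.0396]
datum [0.5003 0.2153] -0.0694779261273277 0.0001689613228878466
```

```bash
cat >> h.py <<'E'
PYAW=-.0923
CELL=dict(green=(.6197,.2365),blue=(.6138,.1727),red=(.55,.243),yellow=(.5443,.1792)); DATUM=(.5003,.2153)
E
python3 - <<'E'
from h import *
where()
plan((*CELL["yellow"],.09,PYAW,1),(*CELL["yellow"],.03,PYAW,1))
E
```

```text
t 20.625 p [0.5298 0.1389 0.1487] yaw 0.028 open 0.0295 F [ 0.8 -0.4 -0.6] gauge a,b 0.0325 0.1658
4
{"claw": 1, "linear": [0.78, -2.0, 2.94], "angular": [0, 0, 3.45]},
{"claw": 1, "linear": [0.66, -2.04, 2.94], "angular": [0, 0, 3.45]},
{"claw": 1, "linear": [0.0, -0.0, 3.0], "angular": [0, 0, -0.0]},
{"claw": 1, "linear": [0.0, -0.0, 3.0], "angular": [0, 0, -0.0]},
```

Request:
drive_tool(
  plan=[
    {"claw": 1, "linear": [0.78, -2.0, 2.94], "angular": [0, 0, 3.45]},
    {"claw": 1, "linear": [0.66, -2.0, 2.94], "angular": [0, 0, 3.45]},
    {"claw": 1, "linear": [0, 0, 3.0], "angular": [0, 0, 0]},
    {"claw": 1, "linear": [0, 0, 3.0], "angular": [0, 0, 0]},
    {"claw": 1, "linear": [0, 0, 0], "angular": [0, 0, 0]},
    {"claw": 1, "linear": [0, 0, 0], "angular": [0, 0, 0]},
  ],
)

```text
t: 21.38
tool_pos: [0.5452, 0.1795, 0.0316]
orientation: [-3.138, 0.144, -0.001]
force: [0.6, 0.1, 0.1]
opening: 0.0297
```

```bash
python3 - <<'E'
from h import *
where()
pc=read_camera("wrist");save(pc,"w10.png")
E
```

```text
t 21.375 p [0.5452 0.1795 0.0316] yaw -0.092 open 0.0297 F [0.6 0.1 0.1] gauge a,b 0.0556 0.2026
```

View pics/w10.png

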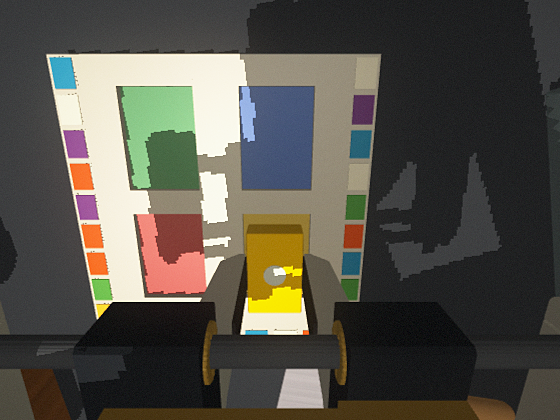

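Request:
drive_tool(
  plan=[
    {"claw": 1, "linear": [-0.07, 0, 0.65], "angular": [0, 0, 0]},
    {"claw": 1, "linear": [0, 0, 0.6], "angular": [0, 0, 0]},
    {"claw": 1, "linear": [0, 0, 0], "angular": [0, 0, 0]},
    {"claw": 1, "linear": [0, 0, 0], "angular": [0, 0, 0]},
  ],
)

```text
t: 21.92
tool_pos: [0.5436, 0.1801, 0.0181]
orientation: [3.138, -0.143, -0.001]
force: [0.2, 0.0, -0.5]
opening: 0.0296
```

```bash
python3 - <<'E'
from h import *
where()
E
```

```text
t 21.925 p [0.5436 0.1801 0.0181] yaw -0.091 open 0.0296 F [ 0.2  0.  -0.5] gauge a,b 0.0542 0.2034
```

Release, rise, and swing to view the cell and the green tile.

Request:
drive_tool(
  plan=[
    {"claw": 0.5, "linear": [0, 0, 0], "angular": [0, 0, 0]},
    {"claw": 0.5, "linear": [0, 0, 0], "angular": [0, 0, 0]},
    {"claw": 0.5, "linear": [0, 0, -1], "angular": [0, 0, 0]},
    {"claw": 0.5, "linear": [0, 0, -4], "angular": [0, 0, 0]},
    {"claw": 0.5, "linear": [0, 0, -5], "angular": [0, 0, 0]},
    {"claw": 0.5, "linear": [0, 0, 0], "angular": [0, 0, 0]},
    {"claw": 0.5, "linear": [0, 0, 0], "angular": [0, 0, 0]},
  ],
)

```text
t: 22.8
tool_pos: [0.5439, 0.1801, 0.1185]
orientation: [-3.138, 0.143, -0.001]
force: [-0.2, -0.2, 0.0]
opening: 0.0465
```

```bash
python3 - <<'E'
from h import *
np.set_printoptions(precision=4,suppress=True)
where()
pc=read_camera("wrist");save(pc,"w11.png")
print(tile(pc,"yellow",z0=.01,near=(*CELL["yellow"],.018),rad=70))
ps=read_camera("side"); print(tile(ps,"green",near=(.437,-.21,.01),rad=50))
plan((.437,-.21+.0,.15,.55,.5),step=6)
E
```

```text
t 22.8 p [0.5439 0.1801 0.1185] yaw -0.091 open 0.0465 F [-0.2 -0.2  0. ] gauge a,b 0.0545 0.2034
[   0.5462    0.1804   -0.1076    0.8784 2278.    ]
[  0.4371  -0.2109   0.6445   0.8427 130.    ]
7
{"claw": 0.5, "linear": [-1.0, 5.68, -0.48], "angular": [0, 0, -5.25]},
{"claw": 0.5, "linear": [-1.51, 5.57, -0.48], "angular": [0, 0, -5.25]},
{"claw": 0.5, "linear": [-2.02, 5.41, -0.48], "angular": [0, 0, -5.25]},
{"claw": 0.5, "linear": [-2.5, 5.2, -0.48], "angular": [0, 0, -5.25]},
{"claw": 0.5, "linear": [-2.97, 4.95, -0.48], "angular": [0, 0, -5.25]},
{"claw": 0.5, "linear": [-3.41, 4.66, -0.48], "angular": [0, 0, -5.25]},
{"claw": 0.5, "linear": [-3.82, 4.33, -0.48], "angular": [0, 0, -5.25]},
```

View pics/w11.png

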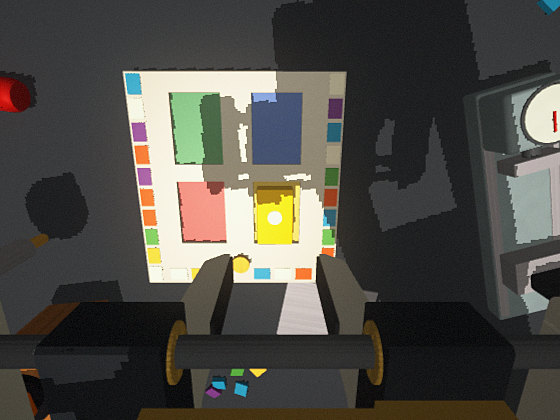

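Request:
drive_tool(
  plan=[
    {"claw": 0.4, "linear": [-1.0, 5.68, -0.48], "angular": [0, 0, -5.25]},
    {"claw": 0.4, "linear": [-1.51, 5.57, -0.48], "angular": [0, 0, -5.25]},
    {"claw": 0.4, "linear": [-2.02, 5.41, -0.48], "angular": [0, 0, -5.25]},
    {"claw": 0.4, "linear": [-2.5, 5.2, -0.48], "angular": [0, 0, -5.25]},
    {"claw": 0.4, "linear": [-2.97, 4.95, -0.48], "angular": [0, 0, -5.25]},
    {"claw": 0.4, "linear": [-3.41, 4.66, -0.48], "angular": [0, 0, -5.25]},
    {"claw": 0.4, "linear": [-3.82, 4.33, -0.48], "angular": [0, 0, -5.25]},
    {"claw": 0.4, "linear": [0, 0, 0], "angular": [0, 0, 0]},
    {"claw": 0.4, "linear": [0, 0, 0], "angular": [0, 0, 0]},
  ],
)

```text
t: 24.02
tool_pos: [0.4374, -0.2093, 0.1505]
orientation: [-3.022, -0.85, 0.002]
force: [-1.1, 0.9, 0.6]
opening: 0.0554
```

```bash
python3 - <<'E'
from h import *
np.set_printoptions(precision=4,suppress=True)
where()
pc=read_camera("wrist");save(pc,"w12.png")
g=tile(pc,"green",near=(.437,-.21,.01),rad=80); print(g)
T=frame(*g[:3]); u,v=proj(pc,[*g[:2],.016])[0].astype(int)
overlay(pc,[(box(T,-.021,.021,-.015,.015,.016),(0,0,255))],u,v,50,50,"w12c.png",8)
b=tile(pc,"blue",near=(.431,-.356,.01),rad=80); print(b)
plan((g[0],g[1],.07,g[2],.4),(g[0],g[1],.008,g[2],.4))
E
```

```text
t 24.025 p [ 0.4374 -0.2093  0.1505] yaw 0.548 open 0.0554 F [-1.1  0.9  0.6] gauge a,b -0.1272 -0.157
[   0.4365   -0.21      0.5499    0.9598 1243.    ]
[   0.4313   -0.3552   -0.3381    0.9531 1369.    ]
5
{"claw": 0.4, "linear": [-0.06, 0.02, 2.69], "angular": [0, 0, -0.0]},
{"claw": 0.4, "linear": [-0.06, 0.02, 2.69], "angular": [0, 0, -0.0]},
{"claw": 0.4, "linear": [-0.06, 0.02, 2.69], "angular": [0, 0, -0.0]},
{"claw": 0.4, "linear": [0.0, 0.0, 3.1], "angular": [0, 0, -0.0]},
{"claw": 0.4, "linear": [0.0, 0.0, 3.1], "angular": [0, 0, -0.0]},
```

View pics/w12c.png

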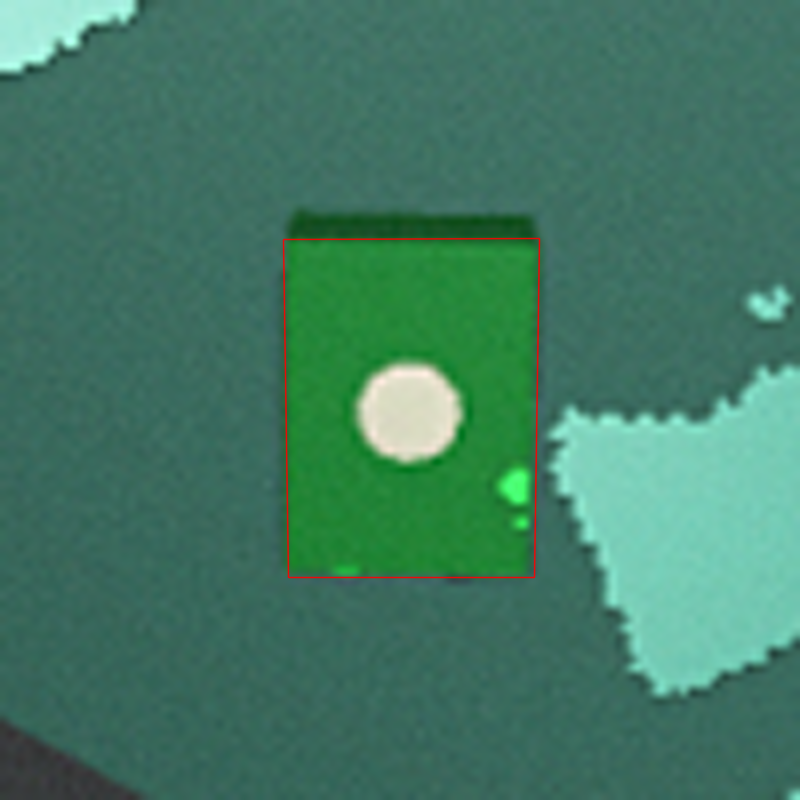

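View pics/w12.png

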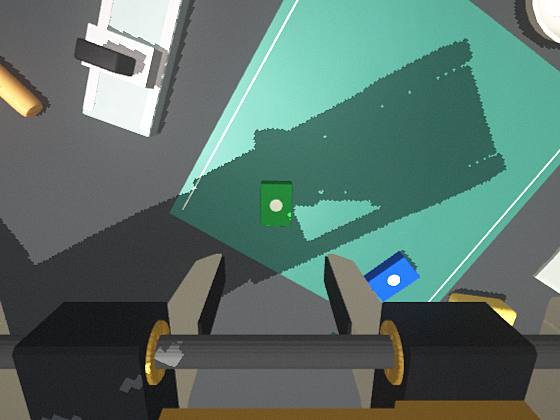

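Request:
drive_tool(
  plan=[
    {"claw": 0.4, "linear": [-0.06, 0, 3.2], "angular": [0, 0, 0]},
    {"claw": 0.4, "linear": [-0.05, 0, 4], "angular": [0, 0, 0]},
    {"claw": 0.4, "linear": [0, 0, 4], "angular": [0, 0, 0]},
    {"claw": 0.4, "linear": [0, 0, 2], "angular": [0, 0, 0]},
    {"claw": 0.4, "linear": [0, 0, 1.1], "angular": [0, 0, 0]},
    {"claw": 0.4, "linear": [0, 0, 0], "angular": [0, 0, 0]},
    {"claw": 1, "linear": [0, 0, 0], "angular": [0, 0, 0]},
    {"claw": 1, "linear": [0, 0, 0], "angular": [0, 0, 0]},
    {"claw": 1, "linear": [0, 0, 0], "angular": [0, 0, 0]},
    {"claw": 1, "linear": [0, 0, 0], "angular": [0, 0, 0]},
    {"claw": 1, "linear": [0, 0, 0], "angular": [0, 0, 0]},
  ],
  newtons=15,
)

```text
t: 25.45
tool_pos: [0.4376, -0.2108, 0.0094]
orientation: [3.023, 0.853, 0.001]
force: [-1.0, 0.6, 5.2]
opening: 0.0293
```

```bash
python3 - <<'E'
from h import *
where()
s,p,M,yaw=pose()
plan((p[0],p[1],.075,None,1),(*G(.008,-.0003),.075,.2,1),(*G(.008,-.0003),.05,.2,1),step=5)
E
```

```text
t 25.45 p [ 0.4376 -0.2108  0.0094] yaw 0.55 open 0.0293 F [-1.   0.6  5.2] gauge a,b -0.1273 -0.1586
8
{"claw": 1, "linear": [0.0, 0.0, -3.28], "angular": [0, 0, 0.0]},
{"claw": 1, "linear": [0.0, 0.0, -3.28], "angular": [0, 0, 0.0]},
{"claw": 1, "linear": [3.63, -2.05, -0.0], "angular": [0, 0, 4.01]},
{"claw": 1, "linear": [3.48, -2.29, -0.0], "angular": [0, 0, 4.01]},
{"claw": 1, "linear": [3.31, -2.53, -0.0], "angular": [0, 0, 4.01]},
{"claw": 1, "linear": [3.12, -2.76, -0.0], "angular": [0, 0, 4.01]},
{"claw": 1, "linear": [2.92, -2.97, -0.0], "angular": [0, 0, 4.01]},
{"claw": 1, "linear": [0.0, 0.0, 2.5], "angular": [0, 0, -0.0]},
```

Request:
drive_tool(
  plan=[
    {"claw": 1, "linear": [0, 0, -3.3], "angular": [0, 0, 0]},
    {"claw": 1, "linear": [0, 0, -3.6], "angular": [0, 0, 0]},
    {"claw": 1, "linear": [3.63, -2.05, 0], "angular": [0, 0, 4.01]},
    {"claw": 1, "linear": [3.48, -2.29, 0], "angular": [0, 0, 4.01]},
    {"claw": 1, "linear": [3.31, -2.53, 0], "angular": [0, 0, 4.01]},
    {"claw": 1, "linear": [3.12, -2.76, 0], "angular": [0, 0, 4.01]},
    {"claw": 1, "linear": [2.92, -2.97, 0], "angular": [0, 0, 4.01]},
    {"claw": 1, "linear": [0, 0, 0], "angular": [0, 0, 0]},
    {"claw": 1, "linear": [0, 0, 2.5], "angular": [0, 0, 0]},
    {"claw": 1, "linear": [0, 0, 0], "angular": [0, 0, 0]},
    {"claw": 1, "linear": [0, 0, 0], "angular": [0, 0, 0]},
  ],
)

```text
t: 26.82
tool_pos: [0.5381, -0.029, 0.0531]
orientation: [3.126, 0.313, -0.001]
force: [0.5, 1.0, 0.5]
opening: 0.0297
```

```bash
python3 - <<'E'
from h import *
where()
pc=read_camera("wrist");save(pc,"w13.png")
E
```

```text
t 26.825 p [ 0.5381 -0.029   0.0531] yaw 0.2 open 0.0297 F [0.5 1.  0.5] gauge a,b 0.0072 -0.0004
```

View pics/w13.png

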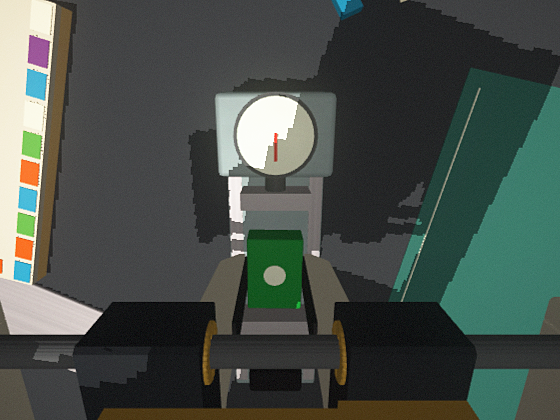

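Request:
drive_tool(
  plan=[
    {"claw": 1, "linear": [0, 0, 1.3], "angular": [0, 0, 0]},
    {"claw": 1, "linear": [0, 0, 1.15], "angular": [0, 0, 0]},
    {"claw": 1, "linear": [0, 0, 0], "angular": [0, 0, 0]},
    {"claw": 1, "linear": [0, 0, 0], "angular": [0, 0, 0]},
    {"claw": 0.38, "linear": [0, 0, 0], "angular": [0, 0, 0]},
    {"claw": 0.38, "linear": [0, 0, 0], "angular": [0, 0, 0]},
    {"claw": 0.38, "linear": [0, 0, -1.2], "angular": [0, 0, 0]},
    {"claw": 0.38, "linear": [0, 0, -1.2], "angular": [0, 0, 0]},
    {"claw": 0.38, "linear": [0, 0, 0], "angular": [0, 0, 0]},
    {"claw": 0.38, "linear": [0, 0, 0], "angular": [0, 0, 0]},
  ],
)

```text
t: 28.12
tool_pos: [0.5385, -0.0284, 0.0525]
orientation: [3.126, 0.314, 0.001]
force: [-0.6, 0.6, -0.2]
opening: 0.0578
```

```bash
python3 - <<'E'
from h import *
np.set_printoptions(precision=4,suppress=True)
where()
pc=read_camera("wrist");save(pc,"w14.png")
print(tile(pc,"green",z0=.02,near=(*G(.008),.03),rad=70))
plan((*G(-.0553,-.0008),.0515,.2,.38))
E
```

```text
t 28.125 p [ 0.5385 -0.0284  0.0525] yaw 0.2 open 0.0578 F [-0.6  0.6 -0.2] gauge a,b 0.0077 0.0002
[   0.5364   -0.0274    0.2005    0.9515 2989.    ]
2
{"claw": 0.38, "linear": [-3.14, 0.05, 0.03], "angular": [0, 0, 0.01]},
{"claw": 0.38, "linear": [-3.14, 0.05, 0.03], "angular": [0, 0, 0.01]},
```

Request:
drive_tool(
  plan=[
    {"claw": 0.38, "linear": [-3.15, 0.05, 0.04], "angular": [0, 0, 0]},
    {"claw": 0.38, "linear": [-3.15, 0.05, 0.04], "angular": [0, 0, 0]},
    {"claw": 0.38, "linear": [0, 0, 0], "angular": [0, 0, 0]},
    {"claw": 1, "linear": [0, 0, 0], "angular": [0, 0, 0]},
    {"claw": 1, "linear": [0, 0, 0], "angular": [0, 0, 0]},
    {"claw": 1, "linear": [0, 0, 0], "angular": [0, 0, 0]},
    {"claw": 1, "linear": [0, 0, 0], "angular": [0, 0, 0]},
    {"claw": 1, "linear": [0, 0, 0], "angular": [0, 0, 0]},
  ],
  newtons=20,
)

```text
t: 29.18
tool_pos: [0.4771, -0.0419, 0.0515]
orientation: [3.126, 0.314, 0.001]
force: [2.0, 0.9, -0.7]
opening: 0.0296
```

```bash
python3 - <<'E'
from h import *
where()
E
```

```text
t 29.175 p [ 0.4771 -0.0419  0.0515] yaw 0.2 open 0.0296 F [ 2.   0.9 -0.7] gauge a,b -0.055 -0.0009
```

Request:
drive_tool(
  plan=[
    {"claw": 1, "linear": [0.5, 0, 0], "angular": [0, 0, 0]},
    {"claw": 1, "linear": [0.5, 0, 0], "angular": [0, 0, 0]},
    {"claw": 1, "linear": [0.5, 0, 0], "angular": [0, 0, 0]},
    {"claw": 1, "linear": [0.4, 0, 0], "angular": [0, 0, 0]},
    {"claw": 1, "linear": [0.4, 0, 0], "angular": [0, 0, 0]},
    {"claw": 1, "linear": [0.3, 0, 0], "angular": [0, 0, 0]},
    {"claw": 1, "linear": [0.3, 0, 0], "angular": [0, 0, 0]},
    {"claw": 1, "linear": [0.25, 0, 0], "angular": [0, 0, 0]},
    {"claw": 1, "linear": [0.2, 0, 0], "angular": [0, 0, 0]},
    {"claw": 1, "linear": [0.2, 0, 0], "angular": [0, 0, 0]},
    {"claw": 1, "linear": [0.1, 0, 0], "angular": [0, 0, 0]},
    {"claw": 1, "linear": [0, 0, 0], "angular": [0, 0, 0]},
  ],
)

```text
t: 30.68
tool_pos: [0.5123, -0.0347, 0.0515]
orientation: [3.126, 0.314, -0.001]
force: [-4.6, -1.6, 4.7]
opening: 0.0299
```

Request:
drive_tool(
  plan=[
    {"claw": 1, "linear": [0, 0, 0], "angular": [0, 0, 0]},
    {"claw": 1, "linear": [0, 0, 0], "angular": [0, 0, 0]},
    {"claw": 1, "linear": [0, 0, 0], "angular": [0, 0, 0]},
    {"claw": 1, "linear": [0, 0, 0], "angular": [0, 0, 0]},
  ],
)

```text
t: 31.18
tool_pos: [0.5123, -0.0347, 0.0515]
orientation: [3.126, 0.314, -0.001]
force: [-4.6, -0.2, 5.6]
opening: 0.0299
```

```bash
python3 - <<'E'
from h import *
where()
pc=read_camera("wrist");crop(pc,275,180,70,100,"w15.png",4)
where()
E
```

```text
t 31.175 p [ 0.5123 -0.0347  0.0515] yaw 0.2 open 0.0299 F [-4.6 -0.2  5.6] gauge a,b -0.0191 -0.0008
t 31.225 p [ 0.5123 -0.0347  0.0515] yaw 0.2 open 0.0297 F [-3.3 -1.8  4.9] gauge a,b -0.0192 -0.0008
```

View pics/w15.png

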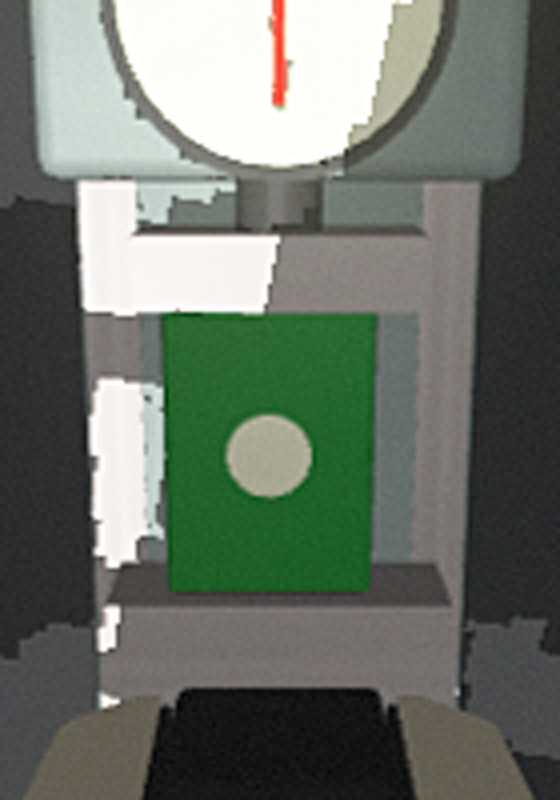

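Request:
drive_tool(
  plan=[
    {"claw": 1, "linear": [0.1, 0, 0], "angular": [0, 0, 0]},
    {"claw": 1, "linear": [0, 0, 0], "angular": [0, 0, 0]},
    {"claw": 1, "linear": [0, 0, 0], "angular": [0, 0, 0]},
    {"claw": 1, "linear": [0, 0, 0], "angular": [0, 0, 0]},
    {"claw": 1, "linear": [0, 0, 0], "angular": [0, 0, 0]},
  ],
)

```text
t: 31.85
tool_pos: [0.5131, -0.0346, 0.0515]
orientation: [3.126, 0.314, -0.002]
force: [-5.0, -1.0, 6.0]
opening: 0.0297
```

Request:
drive_tool(
  plan=[
    {"claw": 1, "linear": [-0.5, 0, 0], "angular": [0, 0, 0]},
    {"claw": 1, "linear": [-0.8, 0, 0], "angular": [0, 0, 0]},
    {"claw": 1, "linear": [-0.8, 0, 0], "angular": [0, 0, 0]},
    {"claw": 1, "linear": [-0.8, 0, 0], "angular": [0, 0, 0]},
    {"claw": 1, "linear": [-0.8, 0, 0], "angular": [0, 0, 0]},
    {"claw": 1, "linear": [0, 0, 0], "angular": [0, 0, 0]},
    {"claw": 1, "linear": [0, 0, 0], "angular": [0, 0, 0]},
    {"claw": 0.38, "linear": [0, 0, 0], "angular": [0, 0, 0]},
    {"claw": 0.38, "linear": [0, 0, 0], "angular": [0, 0, 0]},
    {"claw": 0.38, "linear": [0, 0, 0], "angular": [0, 0, 0]},
  ],
)

```text
t: 33.1
tool_pos: [0.4772, -0.0417, 0.0512]
orientation: [-3.126, -0.314, 0.001]
force: [0.1, 1.0, -0.3]
opening: 0.0549
```

```bash
python3 - <<'E'
from h import *
where()
np.set_printoptions(precision=4,suppress=True)
pc=read_camera("wrist");save(pc,"w16.png")
q=tile(pc,"green",z0=.02,near=(*G(.012),.03),rad=60);print(q)
d=q[:2]-[GX,GY];a,b=(d@[np.cos(.2),np.sin(.2)],d@[-np.sin(.2),np.cos(.2)]);print(a,b)
plan((*G(a,b),.0515,.2,.38),(*G(a,b),.0275,.2,.38))
E
```

```text
t 33.1 p [ 0.4772 -0.0417  0.0512] yaw 0.2 open 0.0549 F [ 0.1  1.  -0.3] gauge a,b -0.055 -0.0007
[   0.5467   -0.0252    0.2002    0.9689 3783.    ]
0.01643706249719739 0.0016589589512477159
3
{"claw": 0.38, "linear": [3.57, -0.12, -0.01], "angular": [0, 0, 0.01]},
{"claw": 0.38, "linear": [3.57, -0.12, -0.01], "angular": [0, 0, 0.01]},
{"claw": 0.38, "linear": [0.0, 0.0, 2.4], "angular": [0, 0, -0.0]},
```

View pics/w16.png

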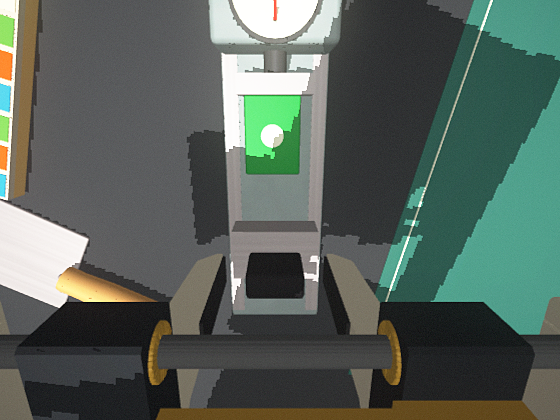

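Request:
drive_tool(
  plan=[
    {"claw": 0.38, "linear": [3.55, -0.12, 0], "angular": [0, 0, 0]},
    {"claw": 0.38, "linear": [3.55, -0.12, 0], "angular": [0, 0, 0]},
    {"claw": 0.38, "linear": [0, 0, 1.2], "angular": [0, 0, 0]},
    {"claw": 0.38, "linear": [0, 0, 1.2], "angular": [0, 0, 0]},
    {"claw": 0.38, "linear": [0, 0, 0], "angular": [0, 0, 0]},
    {"claw": 1, "linear": [0, 0, 0], "angular": [0, 0, 0]},
    {"claw": 1, "linear": [0, 0, 0], "angular": [0, 0, 0]},
    {"claw": 1, "linear": [0, 0, 0], "angular": [0, 0, 0]},
    {"claw": 1, "linear": [0, 0, 0], "angular": [0, 0, 0]},
    {"claw": 1, "linear": [0, 0, 0], "angular": [0, 0, 0]},
  ],
  newtons=15,
)

```text
t: 34.4
tool_pos: [0.5466, -0.0254, 0.0279]
orientation: [3.126, 0.314, 0.001]
force: [-1.4, -0.8, 4.1]
opening: 0.0298
```

```bash
python3 - <<'E'
from h import *
where()
s,p,M,yaw=pose()
plan((p[0],p[1],.1,None,1),(*CELL["green"],.1,PYAW,1),(*CELL["green"],.035,PYAW,1),step=5)
E
```

```text
t 34.4 p [ 0.5466 -0.0254  0.0279] yaw 0.2 open 0.0298 F [-1.4 -0.8  4.1] gauge a,b 0.0164 0.0015
10
{"claw": 1, "linear": [0.0, 0.0, -3.6], "angular": [0, 0, 0.0]},
{"claw": 1, "linear": [0.0, 0.0, -3.6], "angular": [0, 0, 0.0]},
{"claw": 1, "linear": [2.06, -4.04, -0.0], "angular": [0, 0, 2.8]},
{"claw": 1, "linear": [1.86, -4.13, -0.0], "angular": [0, 0, 2.8]},
{"claw": 1, "linear": [1.66, -4.22, -0.0], "angular": [0, 0, 2.8]},
{"claw": 1, "linear": [1.45, -4.29, -0.0], "angular": [0, 0, 2.8]},
{"claw": 1, "linear": [1.24, -4.36, -0.0], "angular": [0, 0, 2.8]},
{"claw": 1, "linear": [1.03, -4.41, -0.0], "angular": [0, 0, 2.8]},
{"claw": 1, "linear": [0.0, -0.0, 3.25], "angular": [0, 0, -0.0]},
{"claw": 1, "linear": [0.0, -0.0, 3.25], "angular": [0, 0, -0.0]},
```

Request:
drive_tool(
  plan=[
    {"claw": 1, "linear": [0, 0, -3.6], "angular": [0, 0, 0]},
    {"claw": 1, "linear": [0, 0, -3.6], "angular": [0, 0, 0]},
    {"claw": 1, "linear": [2.06, -4.04, 0], "angular": [0, 0, 2.8]},
    {"claw": 1, "linear": [1.86, -4.13, 0], "angular": [0, 0, 2.8]},
    {"claw": 1, "linear": [1.66, -4.22, 0], "angular": [0, 0, 2.8]},
    {"claw": 1, "linear": [1.45, -4.29, 0], "angular": [0, 0, 2.8]},
    {"claw": 1, "linear": [1.24, -4.36, 0], "angular": [0, 0, 2.8]},
    {"claw": 1, "linear": [1.03, -4.41, 0], "angular": [0, 0, 2.8]},
    {"claw": 1, "linear": [0, 0, 3.25], "angular": [0, 0, 0]},
    {"claw": 1, "linear": [0, 0, 3.25], "angular": [0, 0, 0]},
    {"claw": 1, "linear": [0, 0, 0], "angular": [0, 0, 0]},
    {"claw": 1, "linear": [0, 0, 0], "angular": [0, 0, 0]},
  ],
)

```text
t: 35.9
tool_pos: [0.62, 0.2366, 0.0355]
orientation: [-3.138, 0.146, -0.001]
force: [-0.2, 0.2, 0.0]
opening: 0.0294
```

```bash
python3 - <<'E'
from h import *
where()
pc=read_camera("wrist");save(pc,"w17.png")
plan((*CELL["green"],.0185,PYAW,1))
E
```

```text
t 35.9 p [0.62   0.2366 0.0355] yaw -0.093 open 0.0294 F [-0.2  0.2  0. ] gauge a,b 0.1403 0.2437
1
{"claw": 1, "linear": [-0.09, 0.04, 1.78], "angular": [0, 0, -0.05]},
```

View pics/w17.png

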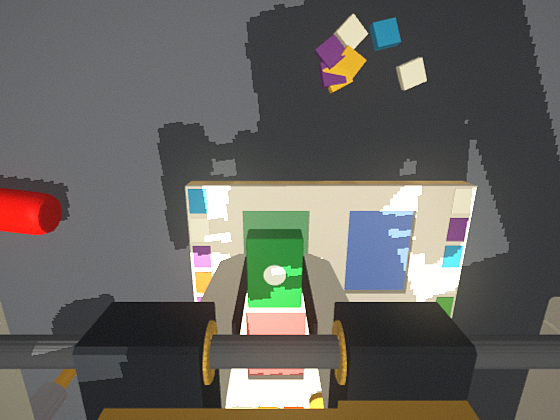

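Request:
drive_tool(
  plan=[
    {"claw": 1, "linear": [-0.05, 0, 0.9], "angular": [0, 0, 0]},
    {"claw": 1, "linear": [0, 0, 0.8], "angular": [0, 0, 0]},
    {"claw": 1, "linear": [0, 0, 0], "angular": [0, 0, 0]},
    {"claw": 1, "linear": [0, 0, 0], "angular": [0, 0, 0]},
    {"claw": 1, "linear": [0, 0, 0], "angular": [0, 0, 0]},
    {"claw": 0.5, "linear": [0, 0, 0], "angular": [0, 0, 0]},
    {"claw": 0.5, "linear": [0, 0, 0], "angular": [0, 0, 0]},
    {"claw": 0.5, "linear": [0, 0, -1], "angular": [0, 0, 0]},
    {"claw": 0.5, "linear": [0, 0, -4], "angular": [0, 0, 0]},
    {"claw": 0.5, "linear": [0, 0, -5], "angular": [0, 0, 0]},
    {"claw": 0.5, "linear": [0, 0, 0], "angular": [0, 0, 0]},
    {"claw": 0.5, "linear": [0, 0, 0], "angular": [0, 0, 0]},
  ],
)

```text
t: 37.45
tool_pos: [0.6192, 0.2367, 0.1181]
orientation: [-3.138, 0.146, -0.002]
force: [-0.1, -0.2, -1.4]
opening: 0.0466
```

```bash
python3 - <<'E'
from h import *
np.set_printoptions(precision=4,suppress=True)
where()
pc=read_camera("wrist");save(pc,"w18.png")
print(tile(pc,"yellow",z0=.01,near=(*CELL["yellow"],.018),rad=60))
print(tile(pc,"green",z0=.01,near=(*CELL["green"],.018),rad=60))
ps=read_camera("side"); b=tile(ps,"blue",near=(.431,-.356,.01),rad=50);print(b)
plan((.48,.0,.15,.0,.4),(b[0],b[1],.15,b[2],.4),step=6)
E
```

```text
t 37.45 p [0.6192 0.2367 0.1181] yaw -0.093 open 0.0466 F [-0.1 -0.2 -1.4] gauge a,b 0.1395 0.2439
[  0.5654   0.1501  -1.1025   0.5251 436.    ]
[  0.6061   0.2383  -0.0615   0.6916 957.    ]
[  0.432   -0.356   -0.3393   0.9069 217.    ]
11
{"claw": 0.4, "linear": [-2.31, 4.96, -0.68], "angular": [0, 0, -1.06]},
{"claw": 0.4, "linear": [-2.4, 4.92, -0.68], "angular": [0, 0, -1.06]},
{"claw": 0.4, "linear": [-2.49, 4.87, -0.68], "angular": [0, 0, -1.06]},
{"claw": 0.4, "linear": [-2.58, 4.83, -0.68], "angular": [0, 0, -1.06]},
{"claw": 0.4, "linear": [-2.67, 4.78, -0.68], "angular": [0, 0, -1.06]},
{"claw": 0.4, "linear": [-0.8, 5.93, -0.0], "angular": [0, 0, 3.24]},
{"claw": 0.4, "linear": [-0.46, 5.97, -0.0], "angular": [0, 0, 3.24]},
{"claw": 0.4, "linear": [-0.12, 5.99, -0.0], "angular": [0, 0, 3.24]},
{"claw": 0.4, "linear": [0.21, 5.98, -0.0], "angular": [0, 0, 3.24]},
{"claw": 0.4, "linear": [0.55, 5.96, -0.0], "angular": [0, 0, 3.24]},
{"claw": 0.4, "linear": [0.89, 5.92, -0.0], "angular": [0, 0, 3.24]},
```

View pics/w18.png

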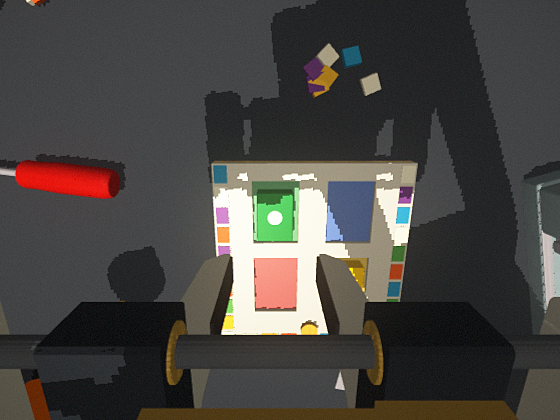

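Request:
drive_tool(
  plan=[
    {"claw": 0.4, "linear": [-2.31, 4.96, -0.68], "angular": [0, 0, -1.06]},
    {"claw": 0.4, "linear": [-2.4, 4.92, -0.68], "angular": [0, 0, -1.06]},
    {"claw": 0.4, "linear": [-2.49, 4.87, -0.68], "angular": [0, 0, -1.06]},
    {"claw": 0.4, "linear": [-2.58, 4.83, -0.68], "angular": [0, 0, -1.06]},
    {"claw": 0.4, "linear": [-2.67, 4.78, -0.68], "angular": [0, 0, -1.06]},
    {"claw": 0.4, "linear": [-0.8, 5.93, 0], "angular": [0, 0, 3.24]},
    {"claw": 0.4, "linear": [-0.46, 5.97, 0], "angular": [0, 0, 3.24]},
    {"claw": 0.4, "linear": [-0.12, 5.99, 0], "angular": [0, 0, 3.24]},
    {"claw": 0.4, "linear": [0.21, 5.98, 0], "angular": [0, 0, 3.24]},
    {"claw": 0.4, "linear": [0.55, 5.96, 0], "angular": [0, 0, 3.24]},
    {"claw": 0.4, "linear": [0.89, 5.92, 0], "angular": [0, 0, 3.24]},
    {"claw": 0.4, "linear": [0, 0, 0], "angular": [0, 0, 0]},
  ],
)

```text
t: 39.05
tool_pos: [0.4309, -0.3587, 0.1496]
orientation: [-3.094, 0.539, 0.004]
force: [-0.7, -0.5, -0.3]
opening: 0.0557
```

```bash
python3 - <<'E'
from h import *
np.set_printoptions(precision=4,suppress=True)
where()
pc=read_camera("wrist");save(pc,"w19.png")
g=tile(pc,"blue",near=(.432,-.356,.01),rad=80); print(g)
T=frame(*g[:3]); u,v=proj(pc,[*g[:2],.016])[0].astype(int)
overlay(pc,[(box(T,-.023,.023,-.015,.015,.016),(0,0,255))],u,v,50,50,"w19c.png",8)
plan((g[0],g[1],.07,g[2],.4),(g[0],g[1],.008,g[2],.4))
E
```

```text
t 39.05 p [ 0.4309 -0.3587  0.1496] yaw -0.345 open 0.0557 F [-0.7 -0.5 -0.3] gauge a,b -0.1633 -0.3022
[   0.4312   -0.3548   -0.3143    0.971  1080.    ]
4
{"claw": 0.4, "linear": [-0.04, -0.08, 3.98], "angular": [0, 0, -0.82]},
{"claw": 0.4, "linear": [-0.04, -0.08, 3.98], "angular": [0, 0, -0.82]},
{"claw": 0.4, "linear": [0.0, -0.0, 3.1], "angular": [0, 0, -0.0]},
{"claw": 0.4, "linear": [0.0, -0.0, 3.1], "angular": [0, 0, -0.0]},
```

View pics/w19c.png

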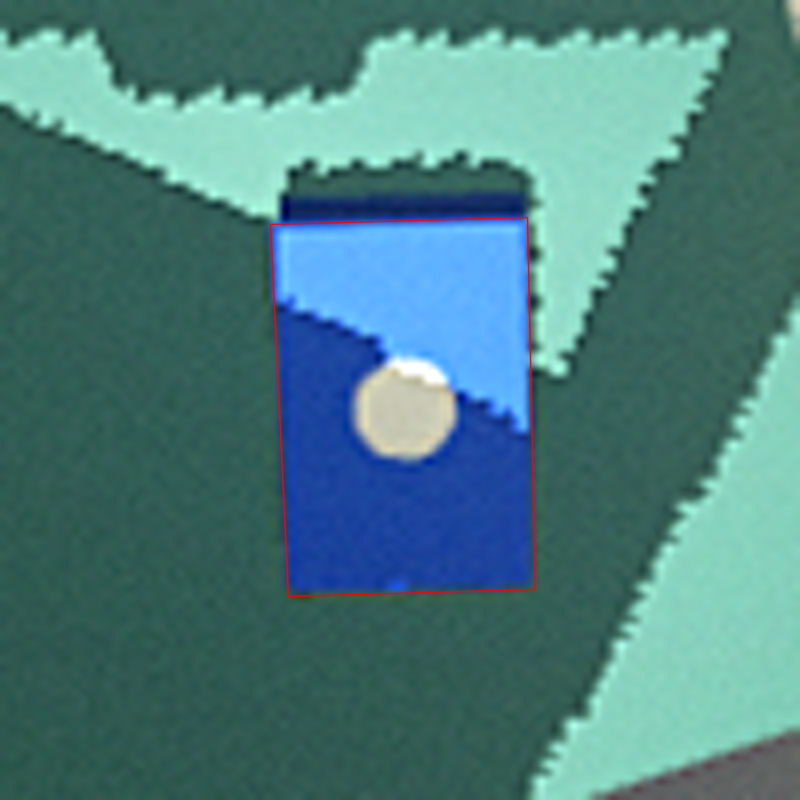

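View pics/w19.png

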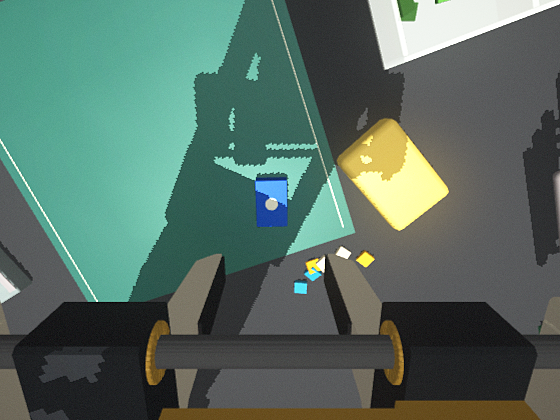

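```bash
python3 - <<'E'
from h import *
np.set_printoptions(precision=4,suppress=True)
where()
pc=read_camera("wrist")
g=tile(pc,"blue",near=(.432,-.356,.01),rad=80); print(g)
plan((g[0],g[1],.07,-.337,.4),(g[0],g[1],.008,-.337,.4))
E
```

```text
t 39.1 p [ 0.4315 -0.3566  0.1495] yaw -0.343 open 0.0559 F [-0.4 -0.4 -0.1] gauge a,b -0.1623 -0.3002
[   0.4311   -0.3548   -0.3274    0.9773 1137.    ]
4
{"claw": 0.4, "linear": [-0.05, -0.01, 3.99], "angular": [0, 0, -0.11]},
{"claw": 0.4, "linear": [-0.05, -0.01, 3.99], "angular": [0, 0, -0.11]},
{"claw": 0.4, "linear": [0.0, -0.0, 3.1], "angular": [0, 0, -0.0]},
{"claw": 0.4, "linear": [0.0, -0.0, 3.1], "angular": [0, 0, -0.0]},
```

Request:
drive_tool(
  plan=[
    {"claw": 0.4, "linear": [-0.07, 0, 3.2], "angular": [0, 0, 0]},
    {"claw": 0.4, "linear": [0, 0, 4], "angular": [0, 0, 0]},
    {"claw": 0.4, "linear": [0, 0, 4], "angular": [0, 0, 0]},
    {"claw": 0.4, "linear": [0, 0, 2], "angular": [0, 0, 0]},
    {"claw": 0.4, "linear": [0, 0, 1], "angular": [0, 0, 0]},
    {"claw": 0.4, "linear": [0, 0, 0], "angular": [0, 0, 0]},
    {"claw": 1, "linear": [0, 0, 0], "angular": [0, 0, 0]},
    {"claw": 1, "linear": [0, 0, 0], "angular": [0, 0, 0]},
    {"claw": 1, "linear": [0, 0, 0], "angular": [0, 0, 0]},
    {"claw": 1, "linear": [0, 0, 0], "angular": [0, 0, 0]},
    {"claw": 1, "linear": [0, 0, 0], "angular": [0, 0, 0]},
  ],
  newtons=15,
)

```text
t: 40.52
tool_pos: [0.4327, -0.3559, 0.0102]
orientation: [3.096, -0.531, 0.001]
force: [-0.1, 0.5, 5.3]
opening: 0.0297
```

```bash
python3 - <<'E'
from h import *
where()
s,p,M,yaw=pose()
plan((p[0],p[1],.075,None,1),(*G(.004,-.13),.075,.2,1),(*G(.005,.0),.075,.2,1),(*G(.005,0),.05,.2,1),step=6)
E
```

```text
t 40.525 p [ 0.4327 -0.3559  0.0102] yaw -0.34 open 0.0297 F [-0.1  0.5  5.3] gauge a,b -0.161 -0.2998
10
{"claw": 1, "linear": [0.0, -0.0, -3.24], "angular": [0, 0, 0.0]},
{"claw": 1, "linear": [0.0, -0.0, -3.24], "angular": [0, 0, 0.0]},
{"claw": 1, "linear": [1.36, -5.76, -0.0], "angular": [0, 0, -7.73]},
{"claw": 1, "linear": [2.12, -5.53, -0.0], "angular": [0, 0, -7.73]},
{"claw": 1, "linear": [2.84, -5.19, -0.0], "angular": [0, 0, -7.73]},
{"claw": 1, "linear": [3.52, -4.76, -0.0], "angular": [0, 0, -7.73]},
{"claw": 1, "linear": [0.03, -4.33, -0.0], "angular": [0, 0, -0.0]},
{"claw": 1, "linear": [0.03, -4.33, -0.0], "angular": [0, 0, -0.0]},
{"claw": 1, "linear": [0.03, -4.33, -0.0], "angular": [0, 0, -0.0]},
{"claw": 1, "linear": [0.0, 0.0, 2.5], "angular": [0, 0, -0.0]},
```

Request:
drive_tool(
  plan=[
    {"claw": 1, "linear": [0, 0, -3.2], "angular": [0, 0, 0]},
    {"claw": 1, "linear": [0, 0, -3.6], "angular": [0, 0, 0]},
    {"claw": 1, "linear": [1.36, -5.76, 0], "angular": [0, 0, -7.73]},
    {"claw": 1, "linear": [2.12, -5.53, 0], "angular": [0, 0, -7.73]},
    {"claw": 1, "linear": [2.84, -5.19, 0], "angular": [0, 0, -7.73]},
    {"claw": 1, "linear": [3.52, -4.76, 0], "angular": [0, 0, -7.73]},
    {"claw": 1, "linear": [0.03, -4.33, 0], "angular": [0, 0, 0]},
    {"claw": 1, "linear": [0.03, -4.33, 0], "angular": [0, 0, 0]},
    {"claw": 1, "linear": [0.03, -4.33, 0], "angular": [0, 0, 0]},
    {"claw": 1, "linear": [0, 0, 2.2], "angular": [0, 0, 0]},
    {"claw": 1, "linear": [0, 0, 0], "angular": [0, 0, 0]},
    {"claw": 1, "linear": [0, 0, 0], "angular": [0, 0, 0]},
  ],
)

```text
t: 42.02
tool_pos: [0.5354, -0.0292, 0.0557]
orientation: [3.126, 0.313, -0.0]
force: [-0.5, -1.0, -0.8]
opening: 0.0298
```

```bash
python3 - <<'E'
from h import *
where()
pc=read_camera("wrist");save(pc,"w20.png")
E
```

```text
t 42.025 p [ 0.5354 -0.0292  0.0557] yaw 0.2 open 0.0298 F [-0.5 -1.  -0.8] gauge a,b 0.0046 0.0
```

View pics/w20.png

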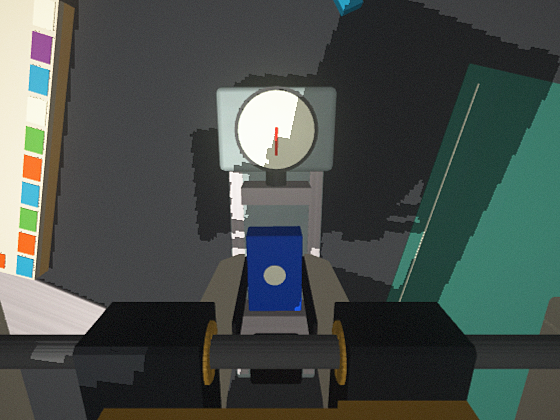

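Tile held square above the bed (dot at 274,275). Lower 2.6 cm, release, rise.

Request:
drive_tool(
  plan=[
    {"claw": 1, "linear": [0, 0, 1.4], "angular": [0, 0, 0]},
    {"claw": 1, "linear": [0, 0, 1.15], "angular": [0, 0, 0]},
    {"claw": 1, "linear": [0, 0, 0], "angular": [0, 0, 0]},
    {"claw": 1, "linear": [0, 0, 0], "angular": [0, 0, 0]},
    {"claw": 0.38, "linear": [0, 0, 0], "angular": [0, 0, 0]},
    {"claw": 0.38, "linear": [0, 0, 0], "angular": [0, 0, 0]},
    {"claw": 0.38, "linear": [0, 0, -1.0], "angular": [0, 0, 0]},
    {"claw": 0.38, "linear": [0, 0, -1.2], "angular": [0, 0, 0]},
    {"claw": 0.38, "linear": [0, 0, 0], "angular": [0, 0, 0]},
    {"claw": 0.38, "linear": [0, 0, 0], "angular": [0, 0, 0]},
  ],
)

```text
t: 43.32
tool_pos: [0.5355, -0.0288, 0.0522]
orientation: [3.126, 0.314, 0.001]
force: [0.3, -0.4, 0.1]
opening: 0.0574
```

```bash
python3 - <<'E'
from h import *
np.set_printoptions(precision=4,suppress=True)
where()
pc=read_camera("wrist");save(pc,"w21.png")
print(tile(pc,"blue",z0=.02,near=(*G(.008),.03),rad=70))
plan((*G(-.0552,-.0008),.0515,.2,.38))
E
```

```text
t 43.325 p [ 0.5355 -0.0288  0.0522] yaw 0.2 open 0.0574 F [ 0.3 -0.4  0.1] gauge a,b 0.0048 0.0004
[   0.5334   -0.0279    0.2172    0.9576 3319.    ]
2
{"claw": 0.38, "linear": [-2.99, 0.06, 0.02], "angular": [0, 0, 0.0]},
{"claw": 0.38, "linear": [-2.99, 0.06, 0.02], "angular": [0, 0, 0.0]},
```

Request:
drive_tool(
  plan=[
    {"claw": 0.38, "linear": [-3.0, 0.06, 0.03], "angular": [0, 0, 0]},
    {"claw": 0.38, "linear": [-3.0, 0.06, 0.03], "angular": [0, 0, 0]},
    {"claw": 0.38, "linear": [0, 0, 0], "angular": [0, 0, 0]},
    {"claw": 1, "linear": [0, 0, 0], "angular": [0, 0, 0]},
    {"claw": 1, "linear": [0, 0, 0], "angular": [0, 0, 0]},
    {"claw": 1, "linear": [0, 0, 0], "angular": [0, 0, 0]},
    {"claw": 1, "linear": [0, 0, 0], "angular": [0, 0, 0]},
    {"claw": 1, "linear": [0, 0, 0], "angular": [0, 0, 0]},
  ],
  newtons=20,
)

```text
t: 44.38
tool_pos: [0.4772, -0.0418, 0.0514]
orientation: [3.126, 0.314, 0.001]
force: [-0.0, 0.0, -0.8]
opening: 0.0295
```

```bash
python3 - <<'E'
from h import *
where()
E
```

```text
t 44.375 p [ 0.4772 -0.0418  0.0514] yaw 0.2 open 0.0295 F [-0.   0.  -0.8] gauge a,b -0.055 -0.0008
```

Request:
drive_tool(
  plan=[
    {"claw": 1, "linear": [0.5, 0, 0], "angular": [0, 0, 0]},
    {"claw": 1, "linear": [0.5, 0, 0], "angular": [0, 0, 0]},
    {"claw": 1, "linear": [0.4, 0, 0], "angular": [0, 0, 0]},
    {"claw": 1, "linear": [0.4, 0, 0], "angular": [0, 0, 0]},
    {"claw": 1, "linear": [0.4, 0, 0], "angular": [0, 0, 0]},
    {"claw": 1, "linear": [0.3, 0, 0], "angular": [0, 0, 0]},
    {"claw": 1, "linear": [0.3, 0, 0], "angular": [0, 0, 0]},
    {"claw": 1, "linear": [0.2, 0, 0], "angular": [0, 0, 0]},
    {"claw": 1, "linear": [0.2, 0, 0], "angular": [0, 0, 0]},
    {"claw": 1, "linear": [0.1, 0, 0], "angular": [0, 0, 0]},
    {"claw": 1, "linear": [0, 0, 0], "angular": [0, 0, 0]},
    {"claw": 1, "linear": [0, 0, 0], "angular": [0, 0, 0]},
  ],
)

```text
t: 45.88
tool_pos: [0.5089, -0.0354, 0.0514]
orientation: [3.126, 0.314, -0.001]
force: [-3.6, -1.6, 4.5]
opening: 0.0298
```

Request:
drive_tool(
  plan=[
    {"claw": 1, "linear": [0, 0, 0], "angular": [0, 0, 0]},
    {"claw": 1, "linear": [0, 0, 0], "angular": [0, 0, 0]},
    {"claw": 1, "linear": [0, 0, 0], "angular": [0, 0, 0]},
    {"claw": 1, "linear": [0, 0, 0], "angular": [0, 0, 0]},
  ],
)

```text
t: 46.38
tool_pos: [0.5089, -0.0354, 0.0514]
orientation: [3.126, 0.314, -0.001]
force: [-3.7, -1.6, 4.1]
opening: 0.03
```

```bash
python3 - <<'E'
from h import *
where()
pc=read_camera("wrist");crop(pc,275,180,70,100,"w22.png",4)
where()
E
```

```text
t 46.375 p [ 0.5089 -0.0354  0.0514] yaw 0.2 open 0.03 F [-3.7 -1.6  4.1] gauge a,b -0.0226 -0.0008
t 46.425 p [ 0.5089 -0.0354  0.0514] yaw 0.2 open 0.0297 F [-4.1 -1.8  4.8] gauge a,b -0.0226 -0.0008
```

View pics/w22.png

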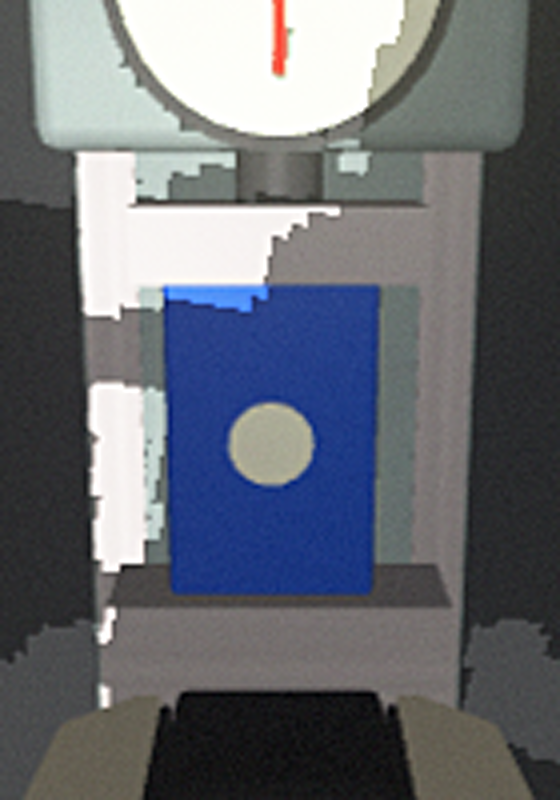

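Request:
drive_tool(
  plan=[
    {"claw": 1, "linear": [0.1, 0, 0], "angular": [0, 0, 0]},
    {"claw": 1, "linear": [0, 0, 0], "angular": [0, 0, 0]},
    {"claw": 1, "linear": [0, 0, 0], "angular": [0, 0, 0]},
    {"claw": 1, "linear": [0, 0, 0], "angular": [0, 0, 0]},
    {"claw": 1, "linear": [0, 0, 0], "angular": [0, 0, 0]},
    {"claw": 1, "linear": [0, 0, 0], "angular": [0, 0, 0]},
  ],
)

```text
t: 47.18
tool_pos: [0.5097, -0.0352, 0.0514]
orientation: [3.126, 0.314, -0.001]
force: [-4.4, -2.6, 5.9]
opening: 0.03
```

Request:
drive_tool(
  plan=[
    {"claw": 1, "linear": [-0.5, 0, 0], "angular": [0, 0, 0]},
    {"claw": 1, "linear": [-0.8, 0, 0], "angular": [0, 0, 0]},
    {"claw": 1, "linear": [-0.8, 0, 0], "angular": [0, 0, 0]},
    {"claw": 1, "linear": [-0.8, 0, 0], "angular": [0, 0, 0]},
    {"claw": 1, "linear": [-0.45, 0, 0], "angular": [0, 0, 0]},
    {"claw": 1, "linear": [0, 0, 0], "angular": [0, 0, 0]},
    {"claw": 1, "linear": [0, 0, 0], "angular": [0, 0, 0]},
    {"claw": 0.38, "linear": [0, 0, 0], "angular": [0, 0, 0]},
    {"claw": 0.38, "linear": [0, 0, 0], "angular": [0, 0, 0]},
    {"claw": 0.38, "linear": [0, 0, 0], "angular": [0, 0, 0]},
  ],
)

```text
t: 48.42
tool_pos: [0.4772, -0.0416, 0.0511]
orientation: [-3.126, -0.314, 0.001]
force: [0.3, 0.3, -0.6]
opening: 0.0547
```

```bash
python3 - <<'E'
from h import *
where()
np.set_printoptions(precision=4,suppress=True)
pc=read_camera("wrist");save(pc,"w23.png")
q=tile(pc,"blue",z0=.02,near=(*G(.012),.03),rad=60);print(q)
d=q[:2]-[GX,GY];a,b=(d@[np.cos(.2),np.sin(.2)],d@[-np.sin(.2),np.cos(.2)]);print(a,b)
plan((*G(a,b),.0515,.2,.38),(*G(a,b),.0275,.2,.38))
E
```

```text
t 48.425 p [ 0.4772 -0.0416  0.0511] yaw 0.2 open 0.0547 F [ 0.3  0.3 -0.6] gauge a,b -0.0549 -0.0006
[   0.5449   -0.026     0.1991    0.9733 4201.    ]
0.014491334568139398 0.001270203412821536
3
{"claw": 0.38, "linear": [3.47, -0.1, -0.01], "angular": [0, 0, 0.0]},
{"claw": 0.38, "linear": [3.47, -0.1, -0.01], "angular": [0, 0, 0.0]},
{"claw": 0.38, "linear": [0.0, 0.0, 2.4], "angular": [0, 0, -0.0]},
```

View pics/w23.png

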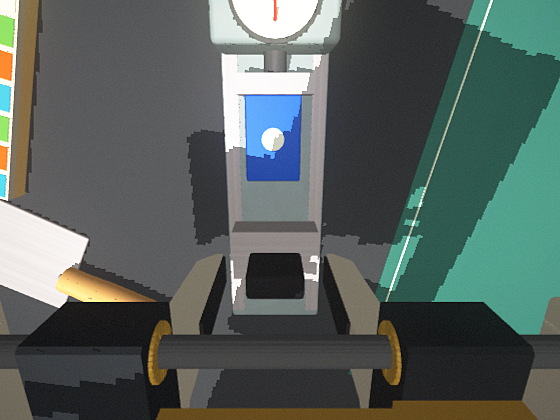

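Request:
drive_tool(
  plan=[
    {"claw": 0.38, "linear": [3.46, -0.1, 0], "angular": [0, 0, 0]},
    {"claw": 0.38, "linear": [3.46, -0.1, 0], "angular": [0, 0, 0]},
    {"claw": 0.38, "linear": [0, 0, 1.2], "angular": [0, 0, 0]},
    {"claw": 0.38, "linear": [0, 0, 1.2], "angular": [0, 0, 0]},
    {"claw": 0.38, "linear": [0, 0, 0], "angular": [0, 0, 0]},
    {"claw": 1, "linear": [0, 0, 0], "angular": [0, 0, 0]},
    {"claw": 1, "linear": [0, 0, 0], "angular": [0, 0, 0]},
    {"claw": 1, "linear": [0, 0, 0], "angular": [0, 0, 0]},
    {"claw": 1, "linear": [0, 0, 0], "angular": [0, 0, 0]},
    {"claw": 1, "linear": [0, 0, 0], "angular": [0, 0, 0]},
  ],
  newtons=15,
)

```text
t: 49.72
tool_pos: [0.545, -0.0262, 0.0278]
orientation: [3.126, 0.314, 0.001]
force: [-1.1, -1.0, 3.7]
opening: 0.0296
```

```bash
python3 - <<'E'
from h import *
where()
s,p,M,yaw=pose()
plan((p[0],p[1],.1,None,1),(*CELL["blue"],.1,PYAW,1),(*CELL["blue"],.035,PYAW,1),step=5)
E
```

```text
t 49.725 p [ 0.545  -0.0262  0.0278] yaw 0.2 open 0.0296 F [-1.1 -1.   3.7] gauge a,b 0.0146 0.0011
9
{"claw": 1, "linear": [0.0, 0.0, -3.61], "angular": [0, 0, 0.0]},
{"claw": 1, "linear": [0.0, 0.0, -3.61], "angular": [0, 0, 0.0]},
{"claw": 1, "linear": [2.14, -3.62, -0.0], "angular": [0, 0, 3.35]},
{"claw": 1, "linear": [1.92, -3.74, -0.0], "angular": [0, 0, 3.35]},
{"claw": 1, "linear": [1.7, -3.85, -0.0], "angular": [0, 0, 3.35]},
{"claw": 1, "linear": [1.47, -3.94, -0.0], "angular": [0, 0, 3.35]},
{"claw": 1, "linear": [1.24, -4.02, -0.0], "angular": [0, 0, 3.35]},
{"claw": 1, "linear": [0.0, -0.0, 3.25], "angular": [0, 0, -0.0]},
{"claw": 1, "linear": [0.0, -0.0, 3.25], "angular": [0, 0, -0.0]},
```

Request:
drive_tool(
  plan=[
    {"claw": 1, "linear": [0, 0, -3.6], "angular": [0, 0, 0]},
    {"claw": 1, "linear": [0, 0, -3.6], "angular": [0, 0, 0]},
    {"claw": 1, "linear": [2.14, -3.62, 0], "angular": [0, 0, 3.35]},
    {"claw": 1, "linear": [1.92, -3.74, 0], "angular": [0, 0, 3.35]},
    {"claw": 1, "linear": [1.7, -3.85, 0], "angular": [0, 0, 3.35]},
    {"claw": 1, "linear": [1.47, -3.94, 0], "angular": [0, 0, 3.35]},
    {"claw": 1, "linear": [1.24, -4.02, 0], "angular": [0, 0, 3.35]},
    {"claw": 1, "linear": [0, 0, 3.25], "angular": [0, 0, 0]},
    {"claw": 1, "linear": [0, 0, 3.25], "angular": [0, 0, 0]},
    {"claw": 1, "linear": [0, 0, 0], "angular": [0, 0, 0]},
    {"claw": 1, "linear": [0, 0, 0], "angular": [0, 0, 0]},
  ],
)

```text
t: 51.1
tool_pos: [0.614, 0.1727, 0.0354]
orientation: [-3.138, 0.145, -0.001]
force: [0.6, 0.5, -0.7]
opening: 0.0299
```

```bash
python3 - <<'E'
from h import *
where()
pc=read_camera("wrist");save(pc,"w24.png")
plan((*CELL["blue"],.0185,PYAW,1))
E
```

```text
t 51.1 p [0.614  0.1727 0.0354] yaw -0.092 open 0.0299 F [ 0.6  0.5 -0.7] gauge a,b 0.1217 0.1823
1
{"claw": 1, "linear": [-0.09, 0.02, 1.77], "angular": [0, 0, -0.01]},
```

View pics/w24.png

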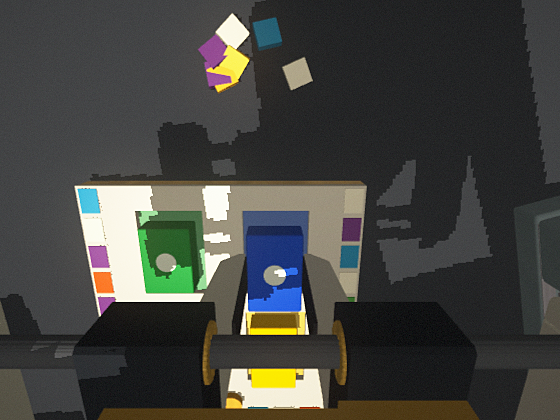

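Request:
drive_tool(
  plan=[
    {"claw": 1, "linear": [-0.05, 0, 0.9], "angular": [0, 0, 0]},
    {"claw": 1, "linear": [0, 0, 0.8], "angular": [0, 0, 0]},
    {"claw": 1, "linear": [0, 0, 0], "angular": [0, 0, 0]},
    {"claw": 1, "linear": [0, 0, 0], "angular": [0, 0, 0]},
    {"claw": 1, "linear": [0, 0, 0], "angular": [0, 0, 0]},
    {"claw": 0.55, "linear": [0, 0, 0], "angular": [0, 0, 0]},
    {"claw": 0.55, "linear": [0, 0, 0], "angular": [0, 0, 0]},
    {"claw": 0.55, "linear": [0, 0, -1], "angular": [0, 0, 0]},
    {"claw": 0.55, "linear": [0, 0, -4], "angular": [0, 0, 0]},
    {"claw": 0.55, "linear": [0, 0, -5], "angular": [0, 0, 0]},
    {"claw": 0.55, "linear": [0, 0, 0], "angular": [0, 0, 0]},
    {"claw": 0.55, "linear": [0, 0, 0], "angular": [0, 0, 0]},
  ],
)

```text
t: 52.65
tool_pos: [0.6132, 0.1728, 0.118]
orientation: [-3.138, 0.145, -0.002]
force: [-0.6, -0.9, -1.4]
opening: 0.0419
```

```bash
python3 - <<'E'
from h import *
where()
plan((.53,.14,.2,-.09,.5))
E
```

```text
t 52.65 p [0.6132 0.1728 0.118 ] yaw -0.092 open 0.0419 F [-0.6 -0.9 -1.4] gauge a,b 0.1209 0.1825
4
{"claw": 0.5, "linear": [-1.99, 1.01, -2.05], "angular": [0, 0, -0.03]},
{"claw": 0.5, "linear": [-2.0, 1.01, -2.05], "angular": [0, 0, -0.03]},
{"claw": 0.5, "linear": [-2.0, 1.01, -2.05], "angular": [0, 0, -0.03]},
{"claw": 0.5, "linear": [-2.0, 1.0, -2.05], "angular": [0, 0, -0.03]},
```

Request:
drive_tool(
  plan=[
    {"claw": 0.5, "linear": [-3.3, -1, -2.5], "angular": [0, 0, 0]},
    {"claw": 0.5, "linear": [-3.3, -1, -2.5], "angular": [0, 0, 0]},
    {"claw": 0.5, "linear": [-3.3, -1, -2.5], "angular": [0, 0, 0]},
    {"claw": 0.5, "linear": [-3.3, -1, -2.5], "angular": [0, 0, 0]},
    {"claw": 0.5, "linear": [0, 0, 0], "angular": [0, 0, 0]},
    {"claw": 0.5, "linear": [0, 0, 0], "angular": [0, 0, 0]},
  ],
)

```text
t: 53.4
tool_pos: [0.4849, 0.2243, 0.2158]
orientation: [3.137, -0.145, -0.003]
force: [-0.6, 0.0, -0.5]
opening: 0.0463
```

```bash
python3 - <<'E'
from h import *
where()
pc=read_camera("wrist");save(pc,"w25.png"); im=cv2.imread("pics/w25.png"); cv2.imwrite("pics/w25b.png",cv2.resize(im,None,fx=1.4,fy=1.4))
E
```

```text
t 53.4 p [0.4849 0.2243 0.2158] yaw -0.092 open 0.0463 F [-0.6  0.  -0.5] gauge a,b 0.0054 0.2585
```

View pics/w25b.png

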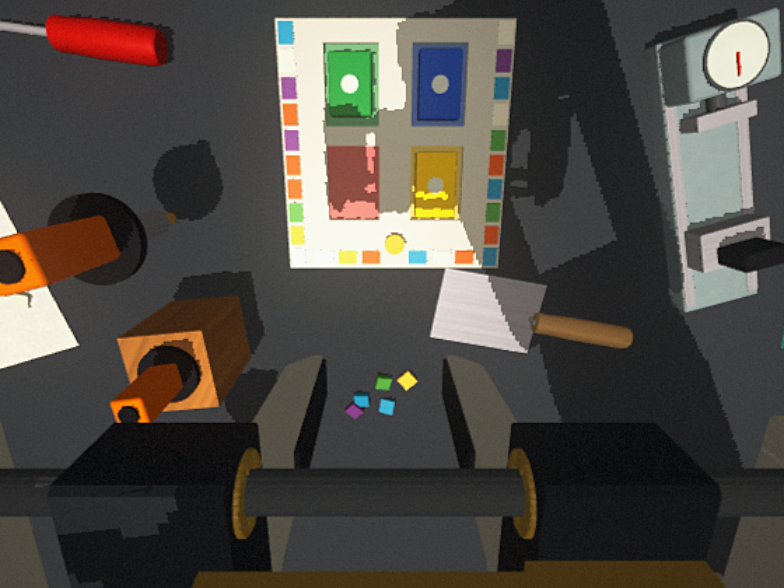

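```bash
python3 - <<'E'
from h import *
np.set_printoptions(precision=4,suppress=True)
pc=read_camera("wrist")
Q=lambda pts,z:unproj(pc,np.array(pts)/1.4-.14,z)[:,:2]
d=Q([[435,186],[349,83],[440,84]],.026); print(d, d-np.array([CELL[k] for k in ("yellow","green","blue")]))
print("datum",Q([[395,244]],.02),DATUM)
print("handle top",Q([[112,400],[143,400],[150,420],[117,422]],.141),"block",Q([[118,340],[202,332],[218,405]],.085))
plan((.36,.375,.26,-.09,.4),step=5)
E
```

```text
[[0.5427 0.1809]
 [0.6193 0.2373]
 [0.6126 0.1732]] [[-0.0016  0.0017]
 [-0.0004  0.0008]
 [-0.0012  0.0005]]
datum [[0.5003 0.2147]] (0.5003, 0.2153)
handle top [[0.4458 0.3906]
 [0.4441 0.3723]
 [0.4304 0.3716]
 [0.4309 0.3917]] block [[0.4631 0.4139]
 [0.4635 0.3541]
 [0.4058 0.3547]]
5
{"claw": 0.4, "linear": [-2.77, -2.78, -0.89], "angular": [0, 0, -0.03]},
{"claw": 0.4, "linear": [-2.77, -2.78, -0.89], "angular": [0, 0, -0.03]},
{"claw": 0.4, "linear": [-2.77, -2.78, -0.89], "angular": [0, 0, -0.03]},
{"claw": 0.4, "linear": [-2.76, -2.78, -0.89], "angular": [0, 0, -0.03]},
{"claw": 0.4, "linear": [-2.76, -2.78, -0.89], "angular": [0, 0, -0.03]},
```

Request:
drive_tool(
  plan=[
    {"claw": 0.4, "linear": [-2.77, -2.78, -0.89], "angular": [0, 0, 0]},
    {"claw": 0.4, "linear": [-2.77, -2.78, -0.89], "angular": [0, 0, 0]},
    {"claw": 0.4, "linear": [-2.77, -2.78, -0.89], "angular": [0, 0, 0]},
    {"claw": 0.4, "linear": [-2.76, -2.78, -0.89], "angular": [0, 0, 0]},
    {"claw": 0.4, "linear": [-2.76, -2.78, -0.89], "angular": [0, 0, 0]},
    {"claw": 0.4, "linear": [0, 0, 0], "angular": [0, 0, 0]},
    {"claw": 0.4, "linear": [0, 0, 0], "angular": [0, 0, 0]},
  ],
)

```text
t: 54.38
tool_pos: [0.3608, 0.3752, 0.2606]
orientation: [3.137, -0.145, -0.002]
force: [-0.4, -0.8, -0.2]
opening: 0.056
```

```bash
python3 - <<'E'
from h import *
where()
pc=read_camera("wrist");save(pc,"w26.png"); im=cv2.imread("pics/w26.png"); cv2.imwrite("pics/w26b.png",cv2.resize(im,None,fx=1.4,fy=1.4))
u,v=proj(pc,[.4345,.384,.12])[0].astype(int); print(u,v)
crop(pc,u,v,65,65,"w26c.png",6)
E
```

```text
t 54.375 p [0.3608 0.3752 0.2606] yaw -0.093 open 0.056 F [-0.4 -0.8 -0.2] gauge a,b -0.0862 0.431
257 123
```

View pics/w26b.png

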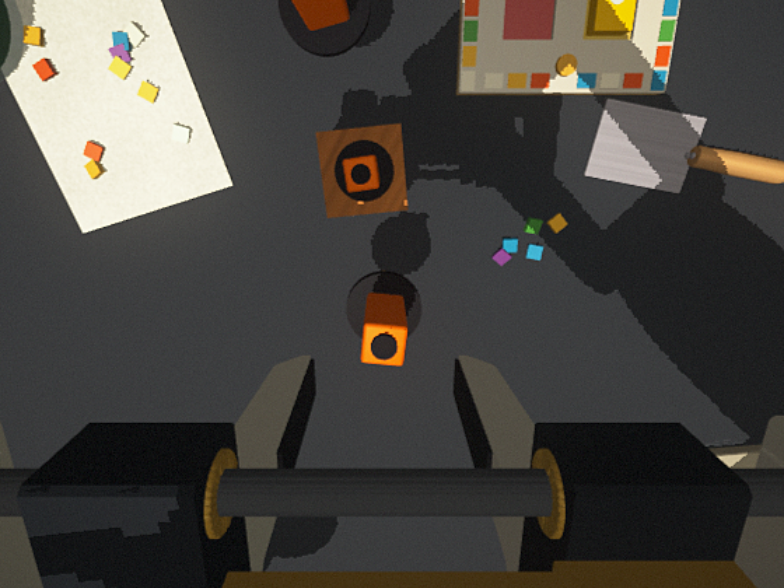

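View pics/w26c.png

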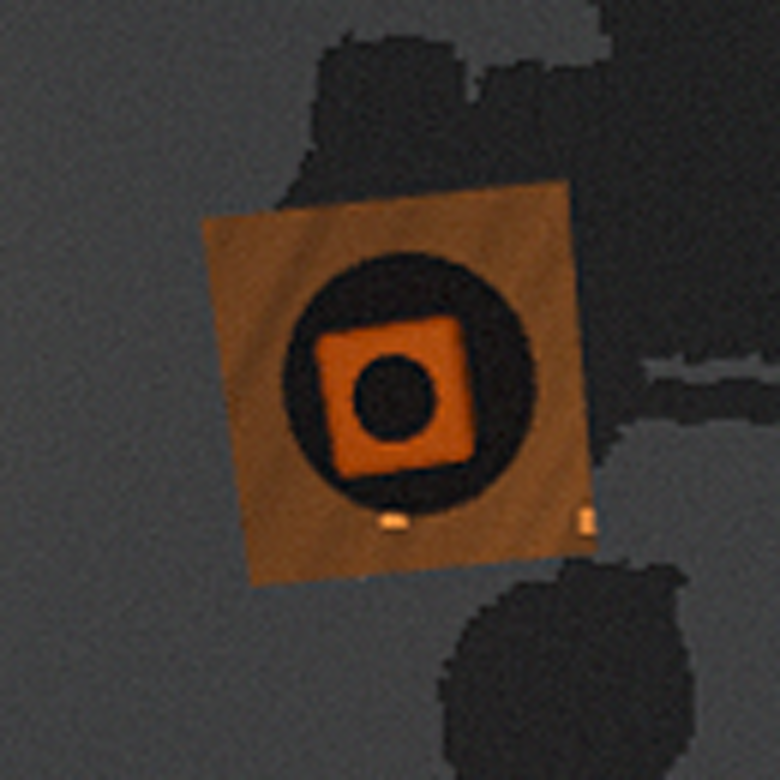

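```bash
python3 - <<'E'
from h import *
np.set_printoptions(precision=4,suppress=True)
pc=read_camera("wrist"); U=lambda pts,z:unproj(pc,c2p(pts,257,123,65,65,6),z)[:,:2]
h=U([[318,335],[460,317],[473,460],[338,477]],.141); b=U([[203,218],[568,180],[595,553],[250,585]],.085)
f=U([[410,385]],.091)
for w in (h,b): 
    print(w.mean(0), np.linalg.norm(w-np.roll(w,1,0),axis=1)); e=[w[0]-w[3],w[1]-w[2]]; print([np.arctan2(x[1],x[0]) for x in e]); e=[w[0]-w[1],w[3]-w[2]]; print([np.arctan2(x[1],x[0])-np.pi/2 for x in e])
print("flange",f,"hole mid",U([[395,398]],.141))
# decoys
Q=lambda pts,z:unproj(pc,np.array(pts)/1.4-.14,z)[:,:2]
d=Q([[365,324],[409,326],[404,366],[361,362]],.17);print(d.mean(0),np.linalg.norm(d-np.roll(d,1,0),axis=1)); d2=Q([[383,305]],.1);print(d2)
E
```

```text
[0.4354 0.3826] [0.0194 0.0199 0.0194 0.0194]
[np.float64(0.02575821159969833), np.float64(-0.004034919235484936)]
[np.float64(0.02645298312789568), np.float64(0.02815320087042572)]
[0.4349 0.3842] [0.0599 0.06   0.0602 0.0598]
[np.float64(-0.0027034588137346697), np.float64(-0.005292303450369372)]
[np.float64(0.003436474916372667), np.float64(-0.0023900357372914627)]
flange [[0.4356 0.3828]] hole mid [[0.4354 0.383 ]]
[0.3352 0.3778] [0.0251 0.0264 0.0265 0.0266]
[[0.3378 0.3787]]
```

```bash
python3 - <<'E'
from h import *
plan((.4354,.3827,.22,.02,.4),(.4354,.3827,.15,.02,.4))
E
```

```text
5
{"claw": 0.4, "linear": [2.44, -0.49, 1.36], "angular": [0, 0, -2.17]},
{"claw": 0.4, "linear": [2.46, -0.4, 1.36], "angular": [0, 0, -2.17]},
{"claw": 0.4, "linear": [2.48, -0.31, 1.36], "angular": [0, 0, -2.17]},
{"claw": 0.4, "linear": [0.0, 0.0, 3.5], "angular": [0, 0, -0.0]},
{"claw": 0.4, "linear": [0.0, 0.0, 3.5], "angular": [0, 0, -0.0]},
```

Request:
drive_tool(
  plan=[
    {"claw": 0.4, "linear": [2.4, -0.48, 1.4], "angular": [0, 0, -2.1]},
    {"claw": 0.4, "linear": [2.4, -0.52, 1.4], "angular": [0, 0, -2.1]},
    {"claw": 0.4, "linear": [2.5, -0.56, 1.3], "angular": [0, 0, -2.1]},
    {"claw": 0.4, "linear": [0, 0, 2.5], "angular": [0, 0, 0]},
    {"claw": 0.4, "linear": [0, 0, 2.5], "angular": [0, 0, 0]},
    {"claw": 0.4, "linear": [0, 0, 0], "angular": [0, 0, 0]},
    {"claw": 0.4, "linear": [0, 0, 0], "angular": [0, 0, 0]},
  ],
)

```text
t: 55.35
tool_pos: [0.4347, 0.3871, 0.1717]
orientation: [-3.141, -0.026, -0.001]
force: [-0.2, 1.2, 0.2]
opening: 0.0558
```

```bash
python3 - <<'E'
from h import *
where()
pc=read_camera("wrist");save(pc,"w27.png")
ps=read_camera("side");crop(ps,185,150,65,55,"s27.png",6)
plan((.4354,.3827,.097,.02,.4))
E
```

```text
t 55.35 p [0.4347 0.3871 0.1717] yaw 0.017 open 0.0558 F [-0.2  1.2  0.2] gauge a,b -0.0114 0.428
2
{"claw": 0.4, "linear": [0.02, 0.25, 3.77], "angular": [0, 0, -0.08]},
{"claw": 0.4, "linear": [0.02, 0.25, 3.77], "angular": [0, 0, -0.08]},
```

View pics/w27.png

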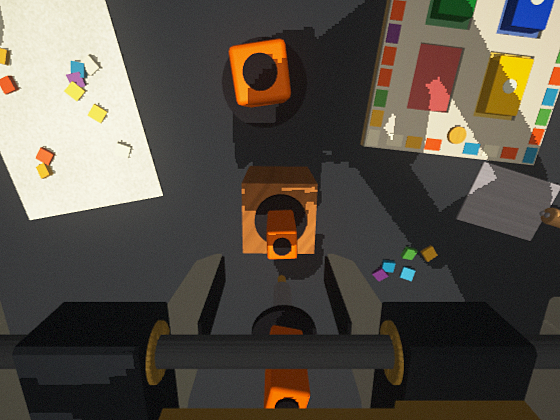

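View pics/s27.png

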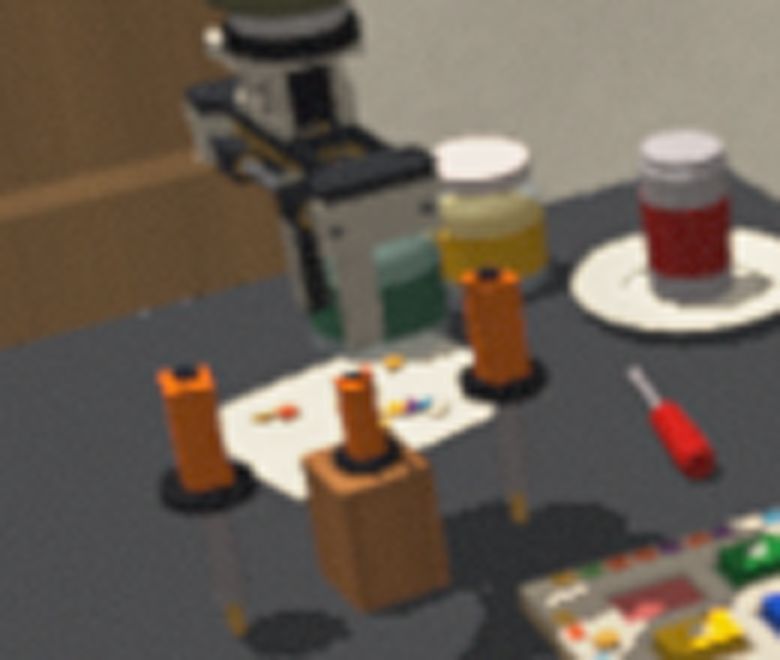

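Request:
drive_tool(
  plan=[
    {"claw": 0.4, "linear": [0.05, 0.44, 0], "angular": [0, 0, 0]},
    {"claw": 0.4, "linear": [0, 0, 2.5], "angular": [0, 0, 0]},
    {"claw": 0.4, "linear": [0, 0, 2.5], "angular": [0, 0, 0]},
    {"claw": 0.4, "linear": [0, 0, 2.4], "angular": [0, 0, 0]},
    {"claw": 0.4, "linear": [0, 0, 0], "angular": [0, 0, 0]},
    {"claw": 0.4, "linear": [0, 0, 0], "angular": [0, 0, 0]},
  ],
)

```text
t: 56.2
tool_pos: [0.4352, 0.3834, 0.0982]
orientation: [-3.141, -0.028, -0.002]
force: [0.0, 0.5, 0.0]
opening: 0.0556
```

```bash
python3 - <<'E'
from h import *
where()
pc=read_camera("wrist");save(pc,"w28.png")
E
```

```text
t 56.2 p [0.4352 0.3834 0.0982] yaw 0.018 open 0.0556 F [0.  0.5 0. ] gauge a,b -0.0117 0.4243
```

View pics/w28.png

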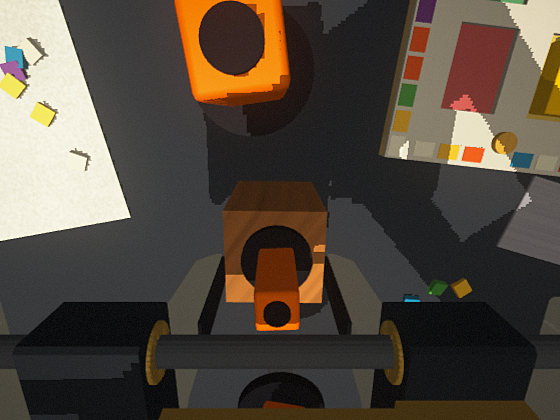

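Centred on the handle; close, then lift.

Request:
drive_tool(
  plan=[
    {"claw": 1, "linear": [0, 0, 0], "angular": [0, 0, 0]},
    {"claw": 1, "linear": [0, 0, 0], "angular": [0, 0, 0]},
    {"claw": 1, "linear": [0, 0, 0], "angular": [0, 0, 0]},
    {"claw": 1, "linear": [0, 0, 0], "angular": [0, 0, 0]},
    {"claw": 1, "linear": [0, 0, 0], "angular": [0, 0, 0]},
    {"claw": 1, "linear": [0, 0, 0], "angular": [0, 0, 0]},
    {"claw": 1, "linear": [0, 0, 0], "angular": [0, 0, 0]},
  ],
  newtons=30,
)

```text
t: 57.12
tool_pos: [0.4345, 0.383, 0.0969]
orientation: [3.141, 0.028, -0.0]
force: [-1.4, -0.7, 1.2]
opening: 0.0198
```

```bash
python3 - <<'E'
from h import *
where(); s=read_state(); print(s["orientation"],s["wrist_torque"])
E
```

```text
t 57.125 p [0.4345 0.383  0.0969] yaw 0.018 open 0.0198 F [-1.4 -0.7  1.2] gauge a,b -0.0124 0.424
[ 3.14140215e+00  2.77047658e-02 -1.25097704e-04] [-0.03161451  0.1671327  -0.00579104]
```

Request:
drive_tool(
  plan=[
    {"claw": 1, "linear": [0, 0, -1], "angular": [0, 0, 0]},
    {"claw": 1, "linear": [0, 0, -2.5], "angular": [0, 0, 0]},
    {"claw": 1, "linear": [0, 0, -2.5], "angular": [0, 0, 0]},
    {"claw": 1, "linear": [0, 0, -2.5], "angular": [0, 0, 0]},
    {"claw": 1, "linear": [0, 0, -2.5], "angular": [0, 0, 0]},
    {"claw": 1, "linear": [0, 0, 0], "angular": [0, 0, 0]},
    {"claw": 1, "linear": [0, 0, 0], "angular": [0, 0, 0]},
  ],
)

```text
t: 58.0
tool_pos: [0.4343, 0.3828, 0.2059]
orientation: [3.141, 0.028, -0.001]
force: [0.2, -0.8, -2.1]
opening: 0.0202
```

```bash
python3 - <<'E'
from h import *
where()
ps=read_camera("side");crop(ps,190,140,65,55,"s29.png",6)
plan((*DATUM,.2,.018,1),(*DATUM,.14,.018,1),step=5)
E
```

```text
t 58.0 p [0.4343 0.3828 0.2059] yaw 0.018 open 0.0202 F [ 0.2 -0.8 -2.1] gauge a,b -0.0127 0.4239
6
{"claw": 1, "linear": [1.58, 4.21, 0.13], "angular": [0, 0, -0.01]},
{"claw": 1, "linear": [1.58, 4.21, 0.13], "angular": [0, 0, -0.01]},
{"claw": 1, "linear": [1.58, 4.21, 0.13], "angular": [0, 0, -0.01]},
{"claw": 1, "linear": [1.58, 4.21, 0.13], "angular": [0, 0, -0.01]},
{"claw": 1, "linear": [0.0, 0.0, 3.0], "angular": [0, 0, -0.0]},
{"claw": 1, "linear": [0.0, 0.0, 3.0], "angular": [0, 0, -0.0]},
```

View pics/s29.png

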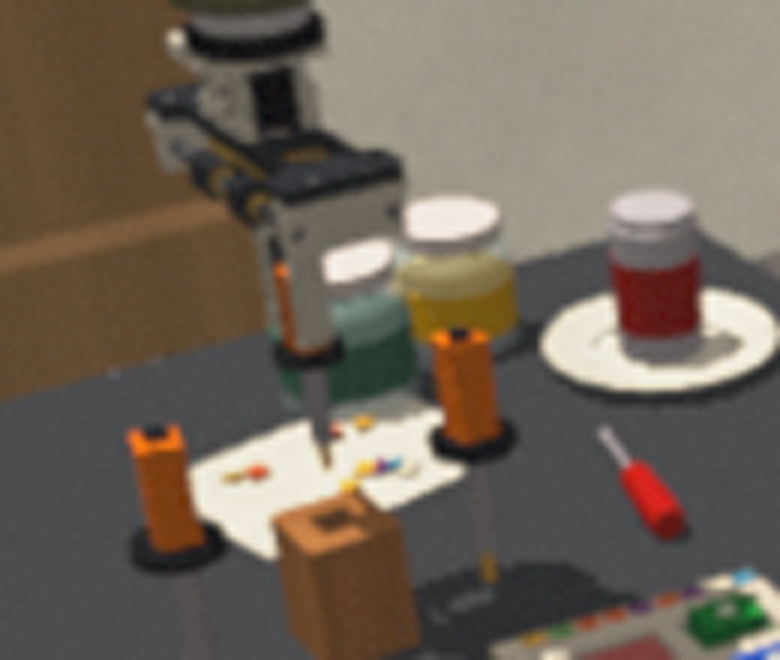

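Request:
drive_tool(
  plan=[
    {"claw": 1, "linear": [1.58, 4.2, 0.13], "angular": [0, 0, 0]},
    {"claw": 1, "linear": [1.58, 4.2, 0.13], "angular": [0, 0, 0]},
    {"claw": 1, "linear": [1.58, 4.2, 0.13], "angular": [0, 0, 0]},
    {"claw": 1, "linear": [1.58, 4.2, 0.13], "angular": [0, 0, 0]},
    {"claw": 1, "linear": [0, 0, 3.0], "angular": [0, 0, 0]},
    {"claw": 1, "linear": [0, 0, 3.0], "angular": [0, 0, 0]},
    {"claw": 1, "linear": [0, 0, 0], "angular": [0, 0, 0]},
    {"claw": 1, "linear": [0, 0, 0], "angular": [0, 0, 0]},
  ],
)

```text
t: 59.05
tool_pos: [0.5007, 0.2163, 0.142]
orientation: [3.141, 0.028, -0.0]
force: [-0.4, 0.2, -0.7]
opening: 0.0199
```

```bash
python3 - <<'E'
from h import *
np.set_printoptions(precision=4,suppress=True)
where()
pc=read_camera("wrist");save(pc,"w30.png")
ps=read_camera("side");crop(ps,225,180,65,55,"s30.png",6)
pp=read_camera("scene");crop(pp,325,170,65,55,"c30.png",6)
s,p,M,yaw=pose(); tip=[p[0],p[1],p[2]-.087]
for n,q in (("w",pc),("s",ps),("c",pp)): print(n,proj(q,[tip,[*DATUM,.02]]))
E
```

```text
t 59.05 p [0.5007 0.2163 0.142 ] yaw 0.018 open 0.0199 F [-0.4  0.2 -0.7] gauge a,b 0.0193 0.2475
w [[275.0643 218.2998]
 [276.4584 207.3205]]
s [[219.6094 191.1447]
 [220.3905 200.087 ]]
c [[314.5169 151.71  ]
 [312.9699 159.6402]]
```

View pics/w30.png

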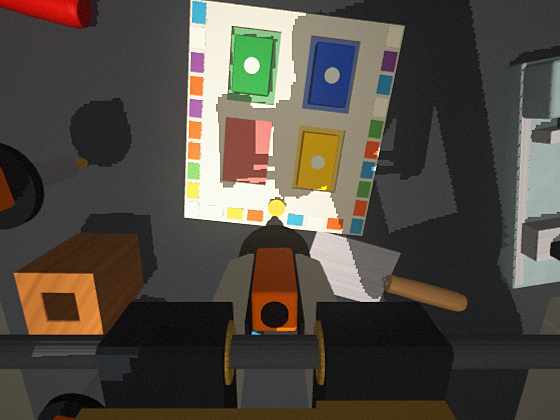

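View pics/s30.png

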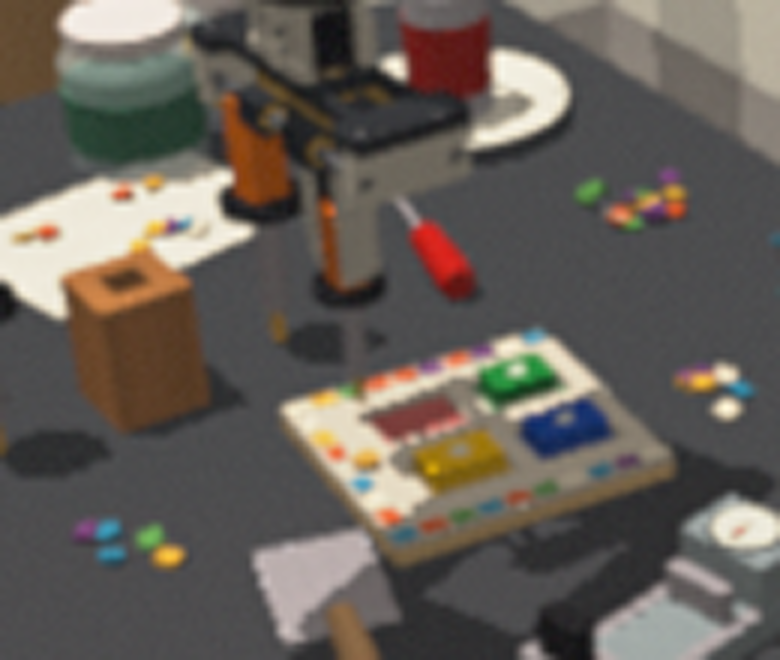

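View pics/c30.png

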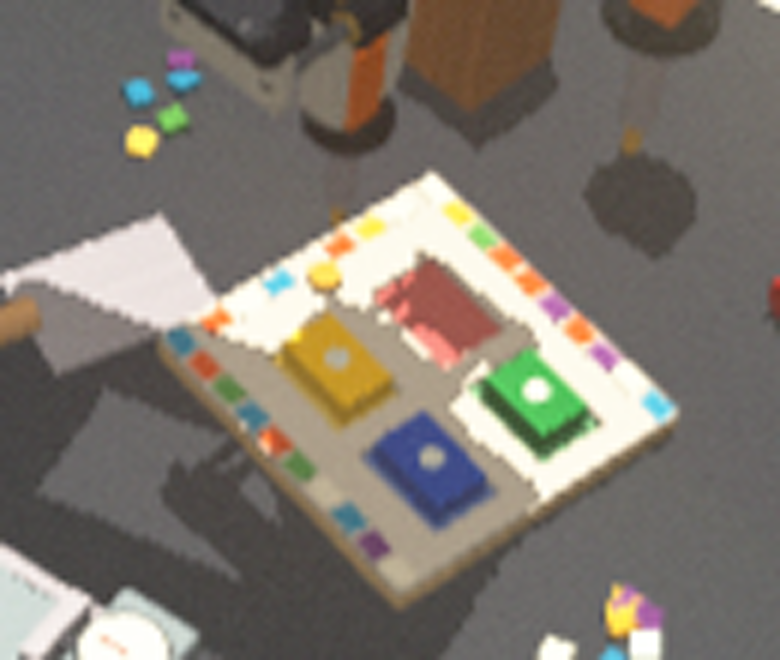

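```bash
python3 - <<'E'
from h import *
from scipy.optimize import least_squares
np.set_printoptions(precision=4,suppress=True)
ps=read_camera("side");pp=read_camera("scene")
D=np.array([*DATUM,.02])
obs={'s':((219.2,189.7),(221.2,201.3)),'c':((316.3,150.5),(314.2,160.8))}
def f(x):
    r=[]
    for n,q in (("s",ps),("c",pp)):
        r+=list(proj(q,x)[0]-proj(q,D)[0]-(np.array(obs[n][0])-np.array(obs[n][1])))
    return r
r=least_squares(f,[.5,.216,.055]);print(r.x,r.fun); where()
crop(ps,220,192,20,20,"s31.png",16); crop(pp,316,153,20,20,"c31.png",16)
E
python3 -c "
import cv2,numpy as np
a=cv2.imread('pics/s31.png');b=cv2.imread('pics/c31.png');cv2.imwrite('pics/sc31.png',cv2.resize(np.hstack([a,b]),None,fx=.62,fy=.62))"
```

```text
[0.5004 0.2194 0.065 ] [ 0.3192  0.2942  0.0681 -0.3457]
t 59.3 p [0.5014 0.2166 0.1429] yaw 0.018 open 0.0202 F [-0.1 -0.2 -0.9] gauge a,b 0.0201 0.2476
```

View pics/sc31.png

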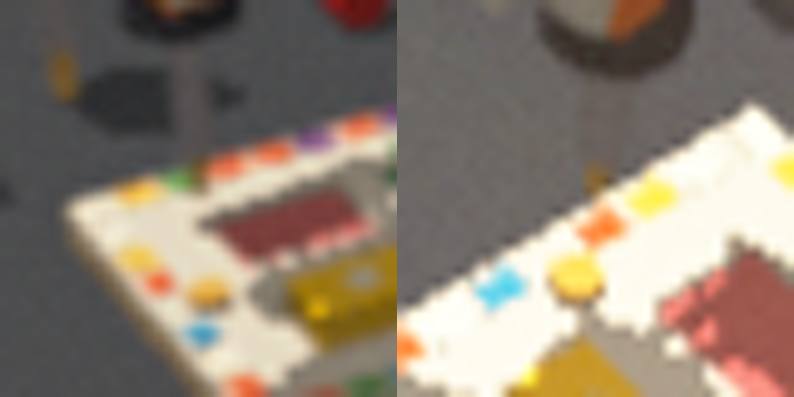

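Request:
drive_tool(
  plan=[
    {"claw": 1, "linear": [-0.05, 0.2, 1.3], "angular": [0, 0, 0]},
    {"claw": 1, "linear": [0, 0, 1.3], "angular": [0, 0, 0]},
    {"claw": 1, "linear": [0, 0, 0], "angular": [0, 0, 0]},
    {"claw": 1, "linear": [0, 0, 0], "angular": [0, 0, 0]},
  ],
)

```text
t: 59.8
tool_pos: [0.5001, 0.2141, 0.1153]
orientation: [3.141, 0.028, -0.001]
force: [-0.6, -0.4, -0.9]
opening: 0.0196
```

```bash
cat > sc.py <<'E'
from h import *
import sys
def look(name,X,w=22):
    ims=[]
    for c in ("side","scene"):
        q=read_camera(c); u,v=proj(q,X)[0].round().astype(int)
        im=cv2.cvtColor(q["pixels"],cv2.COLOR_RGB2BGR)[v-w-8:v+w-8,u-w:u+w]
        ims.append(cv2.resize(im,(395,395),interpolation=cv2.INTER_CUBIC))
    cv2.imwrite("pics/"+name,np.hstack(ims))
E
python3 - <<'E'
from sc import *
where(); look("l1.png",[*DATUM,.02])
E
```

```text
t 59.8 p [0.5001 0.2141 0.1153] yaw 0.018 open 0.0196 F [-0.6 -0.4 -0.9] gauge a,b 0.0183 0.2455
```

View pics/l1.png

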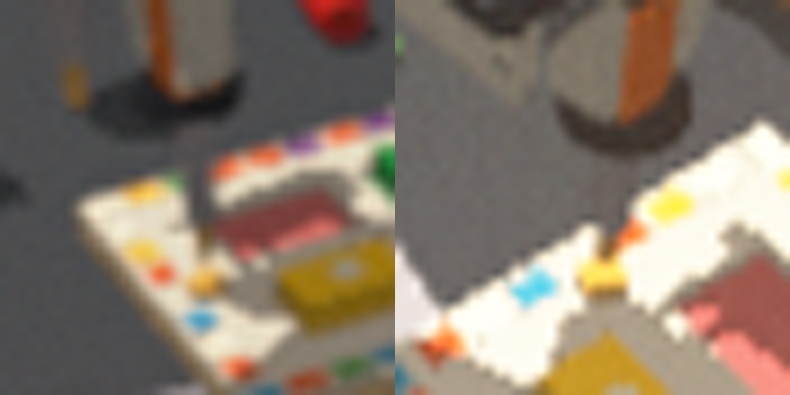

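Request:
drive_tool(
  plan=[
    {"claw": 1, "linear": [0, 0, 0.4], "angular": [0, 0, 0]},
    {"claw": 1, "linear": [0, 0, 0.4], "angular": [0, 0, 0]},
    {"claw": 1, "linear": [0, 0, 0], "angular": [0, 0, 0]},
    {"claw": 1, "linear": [0, 0, 0], "angular": [0, 0, 0]},
  ],
)

```text
t: 60.4
tool_pos: [0.5002, 0.2142, 0.1076]
orientation: [3.141, 0.028, -0.0]
force: [-0.4, -0.1, -1.2]
opening: 0.0203
```

```bash
python3 - <<'E'
from sc import *
where(); look("l2.png",[*DATUM,.02]); where()
E
```

```text
t 60.4 p [0.5002 0.2142 0.1076] yaw 0.018 open 0.0203 F [-0.4 -0.1 -1.2] gauge a,b 0.0185 0.2455
t 60.5 p [0.5004 0.2142 0.1078] yaw 0.018 open 0.0198 F [-0.6 -0.2 -0.6] gauge a,b 0.0186 0.2455
```

View pics/l2.png

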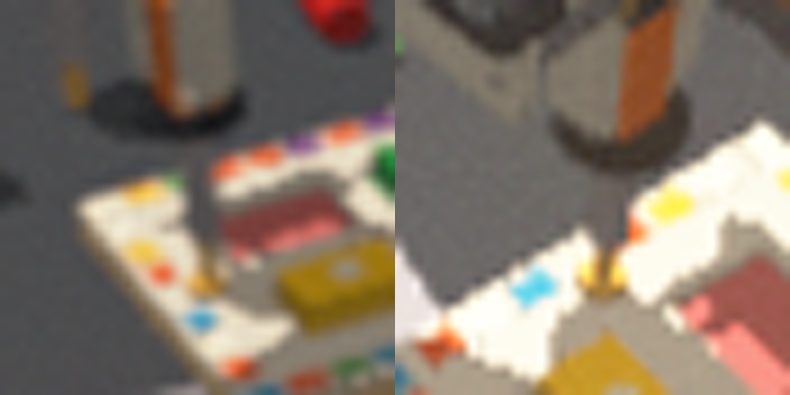

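Request:
drive_tool(
  plan=[
    {"claw": 1, "linear": [0, 0, 0.2], "angular": [0, 0, 0]},
    {"claw": 1, "linear": [0, 0, 0.2], "angular": [0, 0, 0]},
    {"claw": 1, "linear": [0, 0, 0], "angular": [0, 0, 0]},
    {"claw": 1, "linear": [0, 0, 0], "angular": [0, 0, 0]},
    {"claw": 1, "linear": [0, 0, 0], "angular": [0, 0, 0]},
  ],
)

```text
t: 61.12
tool_pos: [0.5004, 0.2142, 0.1038]
orientation: [-3.141, -0.028, -0.001]
force: [1.0, -0.3, 0.4]
opening: 0.0201
```

```bash
python3 - <<'E'
from sc import *
where(); look("l3.png",[*DATUM,.02]); where()
E
```

```text
t 61.125 p [0.5004 0.2142 0.1038] yaw 0.018 open 0.0201 F [ 1.  -0.3  0.4] gauge a,b 0.0187 0.2455
t 61.225 p [0.5004 0.2142 0.1038] yaw 0.018 open 0.02 F [ 0.8 -0.4  1.1] gauge a,b 0.0187 0.2455
```

View pics/l3.png

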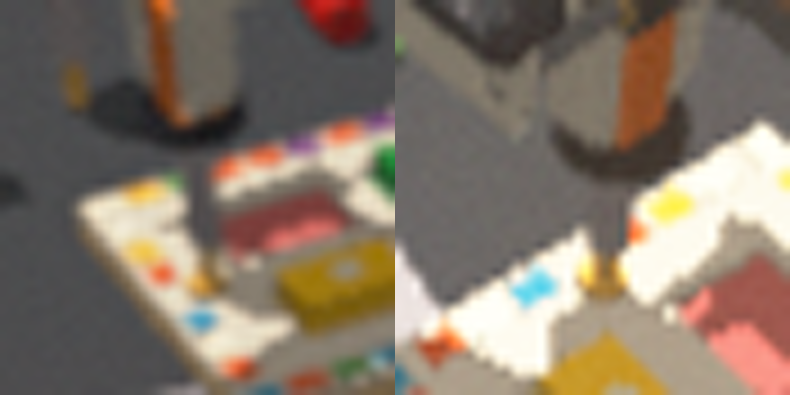

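Request:
drive_tool(
  plan=[
    {"claw": 1, "linear": [0, 0, 0.2], "angular": [0, 0, 0]},
    {"claw": 1, "linear": [0, 0, 0], "angular": [0, 0, 0]},
    {"claw": 1, "linear": [0, 0, 0], "angular": [0, 0, 0]},
    {"claw": 1, "linear": [0, 0, 0], "angular": [0, 0, 0]},
    {"claw": 1, "linear": [0, 0, -1], "angular": [0, 0, 0]},
    {"claw": 1, "linear": [0, 0, -2.5], "angular": [0, 0, 0]},
    {"claw": 1, "linear": [0, 0, 0], "angular": [0, 0, 0]},
    {"claw": 1, "linear": [0, 0, 0], "angular": [0, 0, 0]},
  ],
)

```text
t: 62.22
tool_pos: [0.4999, 0.2141, 0.136]
orientation: [3.141, 0.028, -0.001]
force: [0.0, 0.5, -1.0]
opening: 0.0199
```

```bash
python3 - <<'E'
from sc import *
where(); pc=read_camera("wrist");save(pc,"w32.png")
plan((.5432,.1805,.133,.018,1),(.5432,.1805,.118,.018,1))
E
```

```text
t 62.225 p [0.4999 0.2141 0.136 ] yaw 0.018 open 0.0199 F [ 0.   0.5 -1. ] gauge a,b 0.0181 0.2455
3
{"claw": 1, "linear": [2.15, 1.71, 0.13], "angular": [0, 0, -0.01]},
{"claw": 1, "linear": [2.15, 1.71, 0.13], "angular": [0, 0, -0.01]},
{"claw": 1, "linear": [0.0, 0.0, 1.5], "angular": [0, 0, -0.0]},
```

View pics/w32.png

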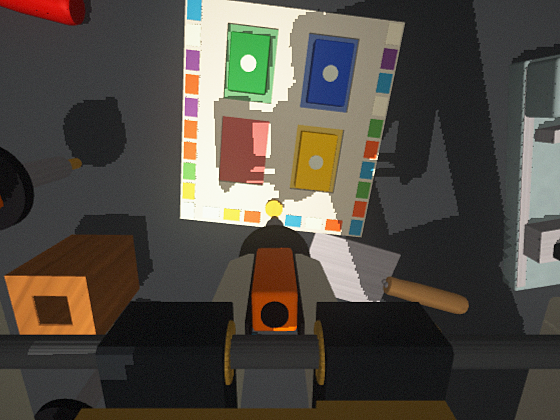

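Yellow next: move over, descend to 5 mm above, look.

Request:
drive_tool(
  plan=[
    {"claw": 1, "linear": [2.15, 1.7, 0.1], "angular": [0, 0, 0]},
    {"claw": 1, "linear": [2.15, 1.7, 0.1], "angular": [0, 0, 0]},
    {"claw": 1, "linear": [0, 0, 0], "angular": [0, 0, 0]},
    {"claw": 1, "linear": [0, 0, 1.5], "angular": [0, 0, 0]},
    {"claw": 1, "linear": [0, 0, 0], "angular": [0, 0, 0]},
    {"claw": 1, "linear": [0, 0, 0], "angular": [0, 0, 0]},
  ],
)

```text
t: 63.02
tool_pos: [0.5431, 0.1813, 0.1191]
orientation: [3.141, 0.029, -0.002]
force: [-0.1, 0.4, -0.2]
opening: 0.0202
```

```bash
python3 - <<'E'
from sc import *
where(); look("l4.png",[.543,.1805,.026]); where()
E
```

```text
t 63.025 p [0.5431 0.1813 0.1191] yaw 0.018 open 0.0202 F [-0.1  0.4 -0.2] gauge a,b 0.0539 0.2048
t 63.125 p [0.5437 0.1813 0.1199] yaw 0.018 open 0.0199 F [ 1.1 -0.2 -0.8] gauge a,b 0.0546 0.2047
```

View pics/l4.png

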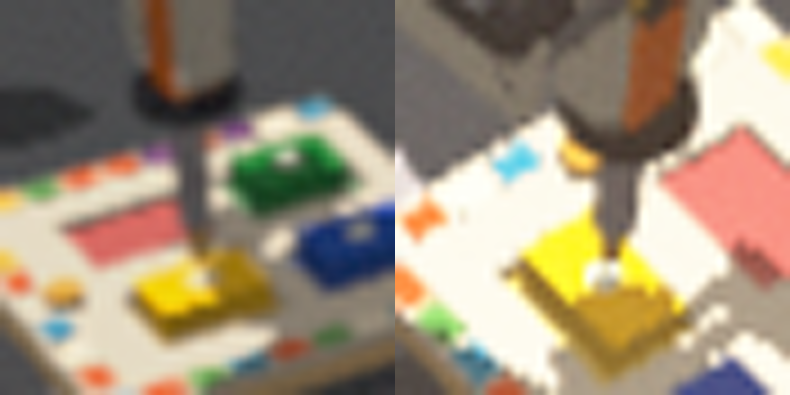

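Request:
drive_tool(
  plan=[
    {"claw": 1, "linear": [0, 0, 0.4], "angular": [0, 0, 0]},
    {"claw": 1, "linear": [0, 0, 0.4], "angular": [0, 0, 0]},
    {"claw": 1, "linear": [0, 0, 0.3], "angular": [0, 0, 0]},
    {"claw": 1, "linear": [0, 0, 0], "angular": [0, 0, 0]},
    {"claw": 1, "linear": [0, 0, 0], "angular": [0, 0, 0]},
    {"claw": 1, "linear": [0, 0, 0], "angular": [0, 0, 0]},
    {"claw": 1, "linear": [0, 0, 0], "angular": [0, 0, 0]},
  ],
)

```text
t: 64.0
tool_pos: [0.544, 0.181, 0.1088]
orientation: [-3.141, -0.028, -0.0]
force: [0.5, 0.2, 1.0]
opening: 0.0197
```

```bash
python3 - <<'E'
from sc import *
where(); look("l5.png",[.543,.1805,.026]); where()
E
```

```text
t 64.0 p [0.544  0.181  0.1088] yaw 0.018 open 0.0197 F [0.5 0.2 1. ] gauge a,b 0.0548 0.2043
t 64.1 p [0.5439 0.181  0.1087] yaw 0.018 open 0.0198 F [ 1.1 -0.3  0.8] gauge a,b 0.0547 0.2043
```

View pics/l5.png

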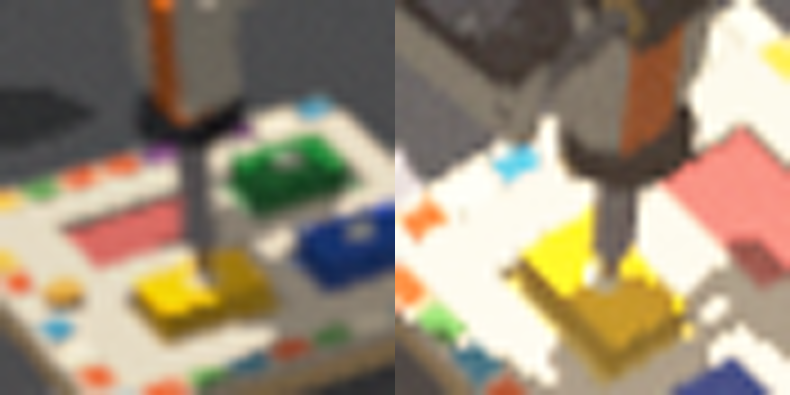

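```bash
python3 - <<'E'
from sc import *
s,p,M,yaw=pose()
plan((p[0],p[1],.135,.018,1),(.6193,.2369,.135,.018,1),(.6193,.2369,.12,.018,1),step=4.5)
E
```

```text
5
{"claw": 1, "linear": [0.0, 0.0, -2.63], "angular": [0, 0, -0.02]},
{"claw": 1, "linear": [2.55, -1.82, -0.0], "angular": [0, 0, -0.0]},
{"claw": 1, "linear": [2.55, -1.82, -0.0], "angular": [0, 0, -0.0]},
{"claw": 1, "linear": [2.55, -1.82, -0.0], "angular": [0, 0, -0.0]},
{"claw": 1, "linear": [0.0, 0.0, 1.5], "angular": [0, 0, -0.0]},
```

Request:
drive_tool(
  plan=[
    {"claw": 1, "linear": [0, 0, -1], "angular": [0, 0, 0]},
    {"claw": 1, "linear": [0, 0, -1.7], "angular": [0, 0, 0]},
    {"claw": 1, "linear": [2.55, -1.82, 0], "angular": [0, 0, 0]},
    {"claw": 1, "linear": [2.55, -1.82, 0], "angular": [0, 0, 0]},
    {"claw": 1, "linear": [2.5, -1.8, 0], "angular": [0, 0, 0]},
    {"claw": 1, "linear": [0, 0, 0], "angular": [0, 0, 0]},
    {"claw": 1, "linear": [0, 0, 1.5], "angular": [0, 0, 0]},
    {"claw": 1, "linear": [0, 0, 0], "angular": [0, 0, 0]},
    {"claw": 1, "linear": [0, 0, 0], "angular": [0, 0, 0]},
  ],
)

```text
t: 65.22
tool_pos: [0.6182, 0.2362, 0.1204]
orientation: [3.141, 0.027, -0.001]
force: [-1.1, -0.6, -1.3]
opening: 0.0196
```

```bash
python3 - <<'E'
from sc import *
where(); look("l6.png",[.6193,.2369,.026]); where()
E
```

```text
t 65.225 p [0.6182 0.2362 0.1204] yaw 0.017 open 0.0196 F [-1.1 -0.6 -1.3] gauge a,b 0.1385 0.2436
t 65.325 p [0.6188 0.2364 0.1211] yaw 0.017 open 0.0197 F [-0.   0.5 -1.3] gauge a,b 0.1391 0.2438
```

View pics/l6.png

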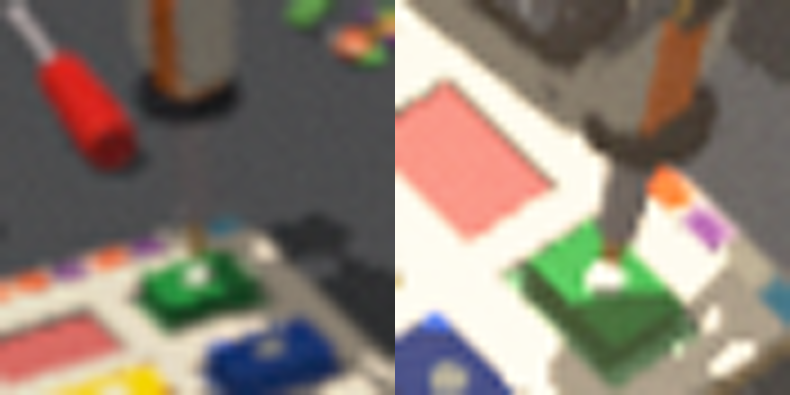

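Tip right above the green dot in both views. Press 1.2 cm and hold.

Request:
drive_tool(
  plan=[
    {"claw": 1, "linear": [0, 0, 0.4], "angular": [0, 0, 0]},
    {"claw": 1, "linear": [0, 0, 0.4], "angular": [0, 0, 0]},
    {"claw": 1, "linear": [0, 0, 0.45], "angular": [0, 0, 0]},
    {"claw": 1, "linear": [0, 0, 0], "angular": [0, 0, 0]},
    {"claw": 1, "linear": [0, 0, 0], "angular": [0, 0, 0]},
    {"claw": 1, "linear": [0, 0, 0], "angular": [0, 0, 0]},
    {"claw": 1, "linear": [0, 0, 0], "angular": [0, 0, 0]},
  ],
)

```text
t: 66.2
tool_pos: [0.6189, 0.2367, 0.1082]
orientation: [3.141, 0.028, 0.0]
force: [-0.5, -0.1, 1.5]
opening: 0.0197
```

```bash
python3 - <<'E'
from sc import *
where(); look("l7.png",[.6193,.2369,.026]); where()
s,p,M,yaw=pose()
plan((p[0],p[1],.135,.018,1),(.6130,.1732,.135,.018,1),(.6130,.1732,.12,.018,1),step=4.5)
E
```

```text
t 66.2 p [0.6189 0.2367 0.1082] yaw 0.018 open 0.0197 F [-0.5 -0.1  1.5] gauge a,b 0.1392 0.244
t 66.3 p [0.6189 0.2367 0.1082] yaw 0.018 open 0.0193 F [-1.   0.4  0.7] gauge a,b 0.1393 0.244
4
{"claw": 1, "linear": [0.0, 0.0, -2.68], "angular": [0, 0, -0.02]},
{"claw": 1, "linear": [-0.35, 3.17, -0.0], "angular": [0, 0, -0.0]},
{"claw": 1, "linear": [-0.35, 3.17, -0.0], "angular": [0, 0, -0.0]},
{"claw": 1, "linear": [0.0, 0.0, 1.5], "angular": [0, 0, -0.0]},
```

View pics/l7.png

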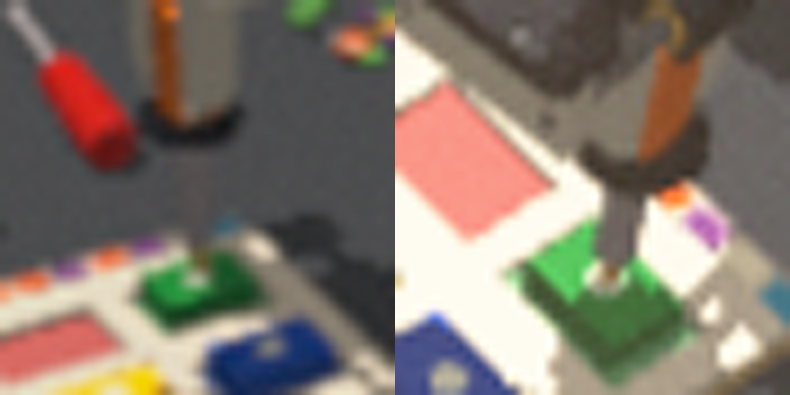

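Tip in the dot's centre. On to blue.

Request:
drive_tool(
  plan=[
    {"claw": 1, "linear": [0, 0, -1], "angular": [0, 0, 0]},
    {"claw": 1, "linear": [0, 0, -1.7], "angular": [0, 0, 0]},
    {"claw": 1, "linear": [-0.35, 3.17, 0], "angular": [0, 0, 0]},
    {"claw": 1, "linear": [-0.35, 3.17, 0], "angular": [0, 0, 0]},
    {"claw": 1, "linear": [0, 0, 0], "angular": [0, 0, 0]},
    {"claw": 1, "linear": [0, 0, 1.5], "angular": [0, 0, 0]},
    {"claw": 1, "linear": [0, 0, 0], "angular": [0, 0, 0]},
    {"claw": 1, "linear": [0, 0, 0], "angular": [0, 0, 0]},
  ],
)

```text
t: 67.3
tool_pos: [0.6126, 0.1739, 0.1196]
orientation: [3.141, 0.029, -0.002]
force: [0.6, 0.3, -0.8]
opening: 0.02
```

```bash
python3 - <<'E'
from sc import *
where(); look("l8.png",[.613,.1732,.026]); where()
E
```

```text
t 67.3 p [0.6126 0.1739 0.1196] yaw 0.019 open 0.02 F [ 0.6  0.3 -0.8] gauge a,b 0.1206 0.1837
t 67.4 p [0.6131 0.1738 0.1202] yaw 0.018 open 0.0197 F [-0.8 -0.  -0.3] gauge a,b 0.121 0.1835
```

View pics/l8.png

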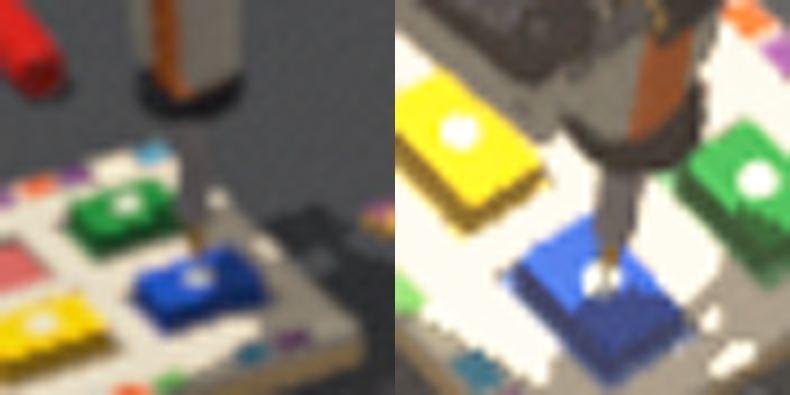

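Request:
drive_tool(
  plan=[
    {"claw": 1, "linear": [0, 0, 0.4], "angular": [0, 0, 0]},
    {"claw": 1, "linear": [0, 0, 0.4], "angular": [0, 0, 0]},
    {"claw": 1, "linear": [0, 0, 0.38], "angular": [0, 0, 0]},
    {"claw": 1, "linear": [0, 0, 0], "angular": [0, 0, 0]},
    {"claw": 1, "linear": [0, 0, 0], "angular": [0, 0, 0]},
    {"claw": 1, "linear": [0, 0, 0], "angular": [0, 0, 0]},
    {"claw": 1, "linear": [0, 0, 0], "angular": [0, 0, 0]},
  ],
)

```text
t: 68.28
tool_pos: [0.6131, 0.1732, 0.1085]
orientation: [-3.141, -0.028, -0.0]
force: [0.2, 0.3, 1.1]
opening: 0.0198
```

```bash
python3 - <<'E'
from sc import *
where(); look("l9.png",[.613,.1732,.026]); where()
s,p,M,yaw=pose()
plan((p[0],p[1],.205,.018,1),(.4347,.3835,.205,.018,1),step=4.5)
E
```

```text
t 68.275 p [0.6131 0.1732 0.1085] yaw 0.018 open 0.0198 F [0.2 0.3 1.1] gauge a,b 0.1209 0.1829
t 68.375 p [0.613  0.1732 0.1084] yaw 0.018 open 0.0198 F [-0.1  0.5  0.3] gauge a,b 0.1209 0.1829
10
{"claw": 1, "linear": [0.0, 0.0, -3.22], "angular": [0, 0, -0.01]},
{"claw": 1, "linear": [0.0, 0.0, -3.22], "angular": [0, 0, -0.01]},
{"claw": 1, "linear": [0.0, 0.0, -3.22], "angular": [0, 0, -0.01]},
{"claw": 1, "linear": [-2.49, -3.05, -0.0], "angular": [0, 0, -0.0]},
{"claw": 1, "linear": [-2.49, -3.05, -0.0], "angular": [0, 0, -0.0]},
{"claw": 1, "linear": [-2.49, -3.05, -0.0], "angular": [0, 0, -0.0]},
{"claw": 1, "linear": [-2.49, -3.05, -0.0], "angular": [0, 0, -0.0]},
{"claw": 1, "linear": [-2.49, -3.05, -0.0], "angular": [0, 0, -0.0]},
{"claw": 1, "linear": [-2.49, -3.05, -0.0], "angular": [0, 0, -0.0]},
{"claw": 1, "linear": [-2.49, -3.05, -0.0], "angular": [0, 0, -0.0]},
```

View pics/l9.png

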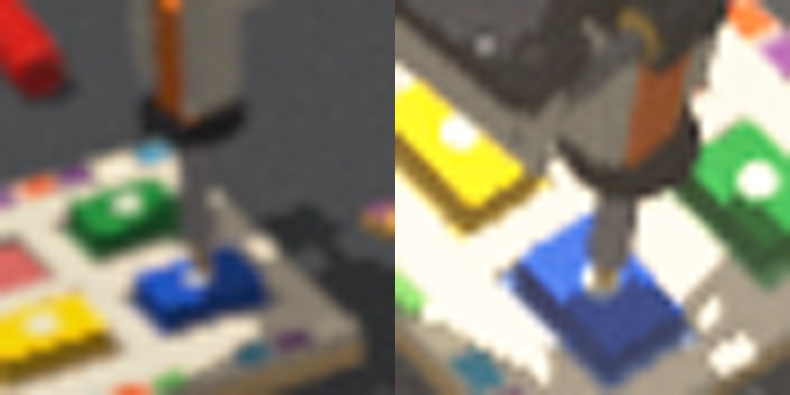

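Request:
drive_tool(
  plan=[
    {"claw": 1, "linear": [0, 0, 0.15], "angular": [0, 0, 0]},
    {"claw": 1, "linear": [0, 0, 0], "angular": [0, 0, 0]},
    {"claw": 1, "linear": [0, 0, 0], "angular": [0, 0, 0]},
    {"claw": 1, "linear": [0, 0, 0], "angular": [0, 0, 0]},
    {"claw": 1, "linear": [0, 0, -1], "angular": [0, 0, 0]},
    {"claw": 1, "linear": [0, 0, -3], "angular": [0, 0, 0]},
    {"claw": 1, "linear": [0, 0, -3], "angular": [0, 0, 0]},
    {"claw": 1, "linear": [0, 0, -3], "angular": [0, 0, 0]},
    {"claw": 1, "linear": [0, 0, 0], "angular": [0, 0, 0]},
    {"claw": 1, "linear": [0, 0, 0], "angular": [0, 0, 0]},
  ],
)

```text
t: 69.62
tool_pos: [0.6124, 0.173, 0.2055]
orientation: [3.141, 0.028, -0.002]
force: [-0.1, -1.1, -0.8]
opening: 0.0199
```

```bash
python3 - <<'E'
from sc import *
where()
plan((.4347,.3838,.206,.01,1),step=4.5)
E
```

```text
t 69.625 p [0.6124 0.173  0.2055] yaw 0.018 open 0.0199 F [-0.1 -1.1 -0.8] gauge a,b 0.1203 0.1829
7
{"claw": 1, "linear": [-2.49, -3.06, -0.01], "angular": [0, 0, 0.06]},
{"claw": 1, "linear": [-2.49, -3.05, -0.01], "angular": [0, 0, 0.06]},
{"claw": 1, "linear": [-2.49, -3.05, -0.01], "angular": [0, 0, 0.06]},
{"claw": 1, "linear": [-2.5, -3.05, -0.01], "angular": [0, 0, 0.06]},
{"claw": 1, "linear": [-2.5, -3.04, -0.01], "angular": [0, 0, 0.06]},
{"claw": 1, "linear": [-2.5, -3.04, -0.01], "angular": [0, 0, 0.06]},
{"claw": 1, "linear": [-2.51, -3.04, -0.01], "angular": [0, 0, 0.06]},
```

Request:
drive_tool(
  plan=[
    {"claw": 1, "linear": [-2.5, -3.05, 0], "angular": [0, 0, 0]},
    {"claw": 1, "linear": [-2.5, -3.05, 0], "angular": [0, 0, 0]},
    {"claw": 1, "linear": [-2.5, -3.05, 0], "angular": [0, 0, 0]},
    {"claw": 1, "linear": [-2.5, -3.05, 0], "angular": [0, 0, 0]},
    {"claw": 1, "linear": [-2.5, -3.05, 0], "angular": [0, 0, 0]},
    {"claw": 1, "linear": [-2.5, -3.05, 0], "angular": [0, 0, 0]},
    {"claw": 1, "linear": [-2.4, -3.05, 0], "angular": [0, 0, 0]},
    {"claw": 1, "linear": [0, 0, 0], "angular": [0, 0, 0]},
    {"claw": 1, "linear": [0, 0, 0], "angular": [0, 0, 0]},
    {"claw": 1, "linear": [0, 0, 0], "angular": [0, 0, 0]},
  ],
)

```text
t: 70.88
tool_pos: [0.4357, 0.3825, 0.206]
orientation: [3.141, 0.026, -0.001]
force: [1.4, 0.4, -1.4]
opening: 0.0198
```

```bash
python3 - <<'E'
from sc import *
where(); look("l10.png",[.4349,.3842,.085],30)
plan((.4347,.3836,.19,.018,1))
E
```

```text
t 70.875 p [0.4357 0.3825 0.206 ] yaw 0.016 open 0.0198 F [ 1.4  0.4 -1.4] gauge a,b -0.0113 0.4233
1
{"claw": 1, "linear": [-0.11, -0.09, 1.65], "angular": [0, 0, -0.1]},
```

View pics/l10.png

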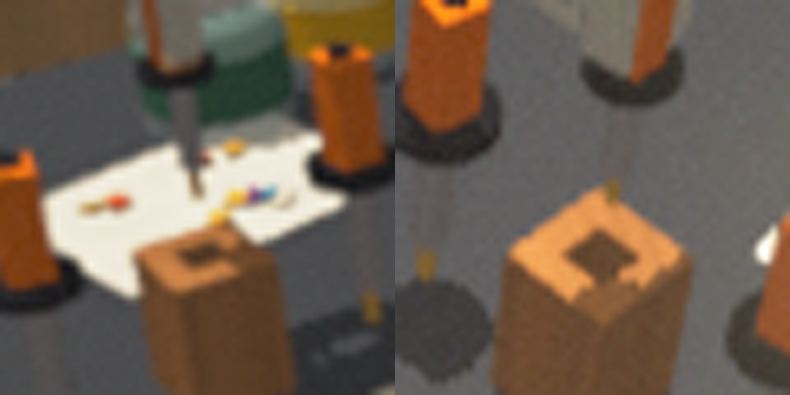

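Request:
drive_tool(
  plan=[
    {"claw": 1, "linear": [-0.09, -0.09, 1.2], "angular": [0, 0, 0]},
    {"claw": 1, "linear": [0, 0, 1.3], "angular": [0, 0, 0]},
    {"claw": 1, "linear": [0, 0, 0], "angular": [0, 0, 0]},
    {"claw": 1, "linear": [0, 0, 0], "angular": [0, 0, 0]},
  ],
)

```text
t: 71.47
tool_pos: [0.4343, 0.3844, 0.1816]
orientation: [3.141, 0.028, -0.001]
force: [0.8, 0.1, -1.4]
opening: 0.02
```

```bash
python3 - <<'E'
from sc import *
where(); look("l11.png",[.4349,.3842,.085],24)
E
```

```text
t 71.475 p [0.4343 0.3844 0.1816] yaw 0.018 open 0.02 F [ 0.8  0.1 -1.4] gauge a,b -0.0124 0.4254
```

View pics/l11.png

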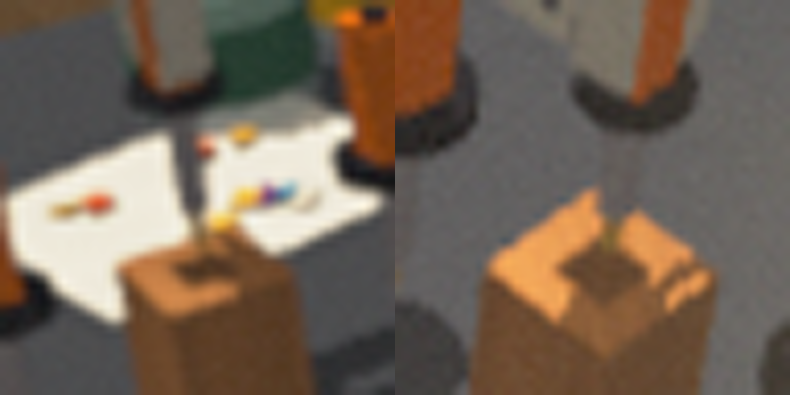

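Request:
drive_tool(
  plan=[
    {"claw": 1, "linear": [0.03, 0.05, 1], "angular": [0, 0, 0]},
    {"claw": 1, "linear": [0, 0, 1], "angular": [0, 0, 0]},
    {"claw": 1, "linear": [0, 0, 0.5], "angular": [0, 0, 0]},
    {"claw": 1, "linear": [0, 0, 0], "angular": [0, 0, 0]},
    {"claw": 1, "linear": [0, 0, 0], "angular": [0, 0, 0]},
  ],
)

```text
t: 72.2
tool_pos: [0.4348, 0.384, 0.1571]
orientation: [-3.141, -0.028, -0.0]
force: [-0.3, -0.5, -0.2]
opening: 0.0199
```

```bash
python3 - <<'E'
from sc import *
where(); look("l12.png",[.4349,.3842,.085],24)
E
```

```text
t 72.2 p [0.4348 0.384  0.1571] yaw 0.018 open 0.0199 F [-0.3 -0.5 -0.2] gauge a,b -0.0119 0.425
```

View pics/l12.png

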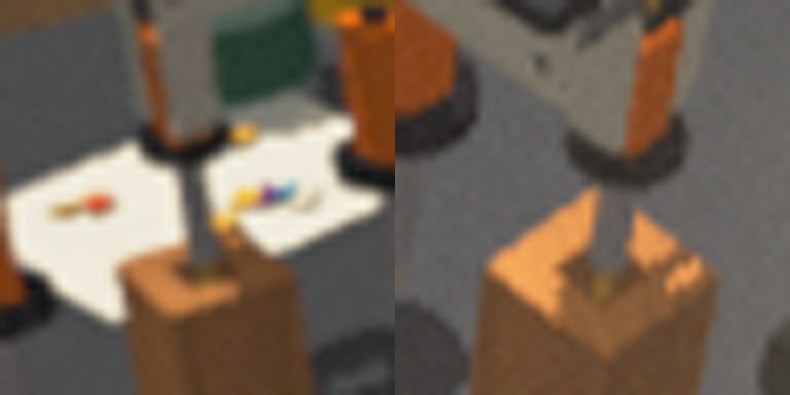

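Request:
drive_tool(
  plan=[
    {"claw": 1, "linear": [0, 0, 1], "angular": [0, 0, 0]},
    {"claw": 1, "linear": [0, 0, 1], "angular": [0, 0, 0]},
    {"claw": 1, "linear": [0, 0, 1], "angular": [0, 0, 0]},
    {"claw": 1, "linear": [0, 0, 0], "angular": [0, 0, 0]},
  ],
)

```text
t: 72.8
tool_pos: [0.4338, 0.3833, 0.1251]
orientation: [3.14, 0.028, -0.004]
force: [-0.6, 0.1, 1.0]
opening: 0.0197
```

Request:
drive_tool(
  plan=[
    {"claw": 1, "linear": [0, 0, 1], "angular": [0, 0, 0]},
    {"claw": 1, "linear": [0, 0, 1], "angular": [0, 0, 0]},
    {"claw": 1, "linear": [0, 0, 0.6], "angular": [0, 0, 0]},
    {"claw": 1, "linear": [0, 0, 0], "angular": [0, 0, 0]},
    {"claw": 1, "linear": [0, 0, 0], "angular": [0, 0, 0]},
  ],
)

```text
t: 73.42
tool_pos: [0.4348, 0.3841, 0.1011]
orientation: [-3.141, -0.028, -0.001]
force: [0.9, 0.2, -1.3]
opening: 0.0198
```

```bash
python3 - <<'E'
from sc import *
where(); look("l13.png",[.4349,.3842,.085],24); where()
E
```

```text
t 73.425 p [0.4348 0.3841 0.1011] yaw 0.018 open 0.0198 F [ 0.9  0.2 -1.3] gauge a,b -0.0119 0.425
t 73.525 p [0.435  0.3842 0.1014] yaw 0.018 open 0.02 F [-0.1  0.  -0.8] gauge a,b -0.0117 0.4251
```

View pics/l13.png

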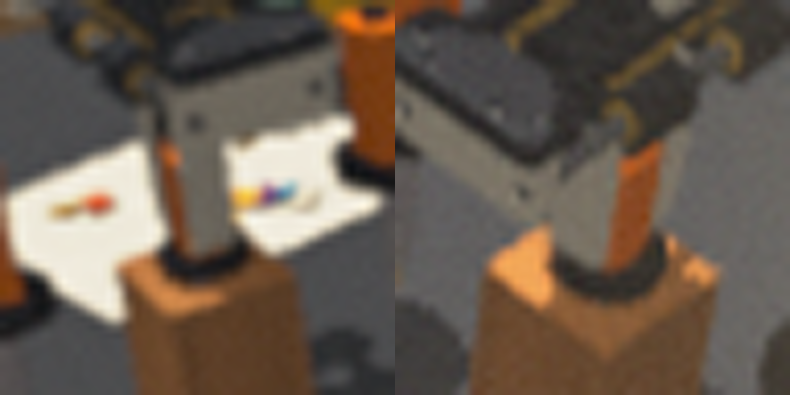

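Lower the last 4 mm until the flange rests, then open and rise.

Request:
drive_tool(
  plan=[
    {"claw": 1, "linear": [0, 0, 0.2], "angular": [0, 0, 0]},
    {"claw": 1, "linear": [0, 0, 0.2], "angular": [0, 0, 0]},
    {"claw": 1, "linear": [0, 0, 0], "angular": [0, 0, 0]},
    {"claw": 1, "linear": [0, 0, 0], "angular": [0, 0, 0]},
  ],
)

```text
t: 74.03
tool_pos: [0.4347, 0.384, 0.0969]
orientation: [-3.141, -0.028, -0.0]
force: [0.5, -0.9, -0.2]
opening: 0.02
```

```bash
python3 - <<'E'
from sc import *
where()
E
```

```text
t 74.025 p [0.4347 0.384  0.0969] yaw 0.018 open 0.02 F [ 0.5 -0.9 -0.2] gauge a,b -0.012 0.425
```

Request:
drive_tool(
  plan=[
    {"claw": 0.5, "linear": [0, 0, 0], "angular": [0, 0, 0]},
    {"claw": 0.5, "linear": [0, 0, 0], "angular": [0, 0, 0]},
    {"claw": 0.5, "linear": [0, 0, 0], "angular": [0, 0, 0]},
    {"claw": 0.5, "linear": [0, 0, 0], "angular": [0, 0, 0]},
    {"claw": 0.5, "linear": [0, 0, -1], "angular": [0, 0, 0]},
    {"claw": 0.5, "linear": [0, 0, -4], "angular": [0, 0, 0]},
    {"claw": 0.5, "linear": [0, 0, -5], "angular": [0, 0, 0]},
    {"claw": 0.5, "linear": [-2, 3, -3], "angular": [0, 0, 0]},
    {"claw": 0.5, "linear": [-2, 4, -2], "angular": [0, 0, 0]},
    {"claw": 0.5, "linear": [0, 4, 0], "angular": [0, 0, 0]},
    {"claw": 0.5, "linear": [0, 0, 0], "angular": [0, 0, 0]},
    {"claw": 0.5, "linear": [0, 0, 0], "angular": [0, 0, 0]},
  ],
)

```text
t: 75.53
tool_pos: [0.3968, 0.2736, 0.2475]
orientation: [-3.141, -0.027, -0.001]
force: [-0.8, -0.3, -0.4]
opening: 0.0466
```

```bash
python3 - <<'E'
from sc import *
where(); look("l14.png",[.4349,.3842,.085],28)
for n in ("wrist","scene","side"): p=read_camera(n); save(p,n+"_end.png")
E
```

```text
t 75.525 p [0.3968 0.2736 0.2475] yaw 0.017 open 0.0466 F [-0.8 -0.3 -0.4] gauge a,b -0.0711 0.3243
```

View pics/l14.png

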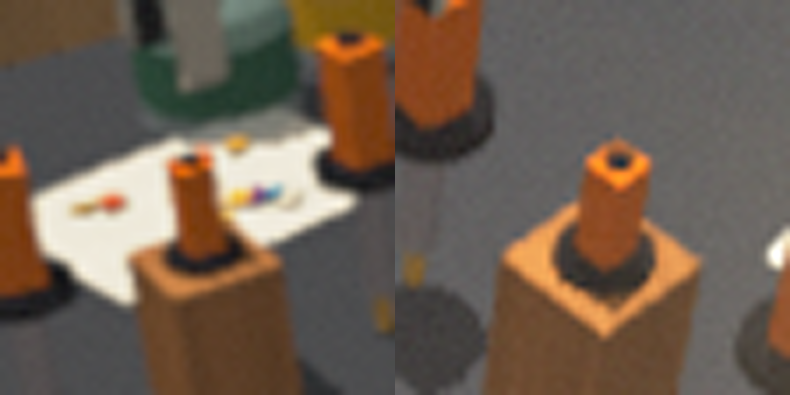

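View pics/wrist_end.png

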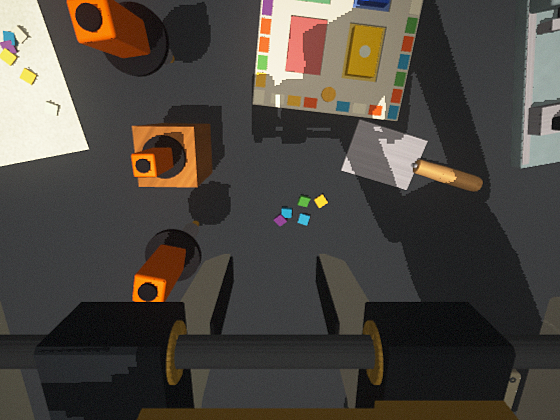

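View pics/scene_end.png

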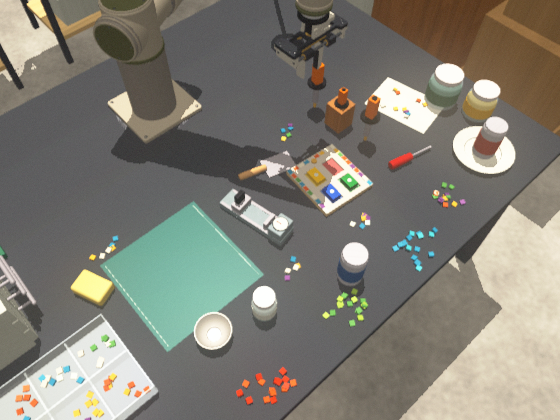

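View pics/side_end.png

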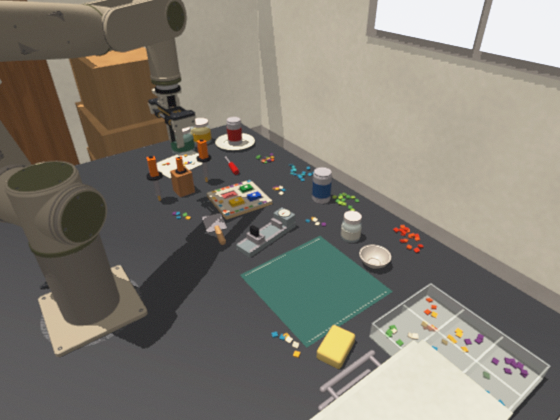

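```bash
python3 - <<'E'
from sc import *
np.set_printoptions(precision=4,suppress=True)
p=read_camera("scene"); crop(p,300,195,80,55,"endc.png",5)
for c in ("yellow","green","blue"):
    q=tile(p,c,z0=.01,near=(*CELL[c],.018),rad=14); print(c,q[:4],q[:2]-CELL[c])
u=proj(p,[[*G(-.0355),.041],[*G(.038),.041],[*CELL["yellow"],.026],[*CELL["green"],.026],[*CELL["blue"],.026]]);print(((u-[220,140])*5).round())
E
```

```text
yellow [ 0.5462  0.1797 -0.0819  0.9541] [0.0019 0.0005]
green [0.6188 0.2419 0.5714 0.4964] [-0.0009  0.0054]
blue [ 0.613   0.1786 -0.5258  0.5949] [-0.0008  0.0059]
[[124. 316.]
 [233. 386.]
 [474. 171.]
 [641. 197.]
 [554. 253.]]
```

View pics/endc.png

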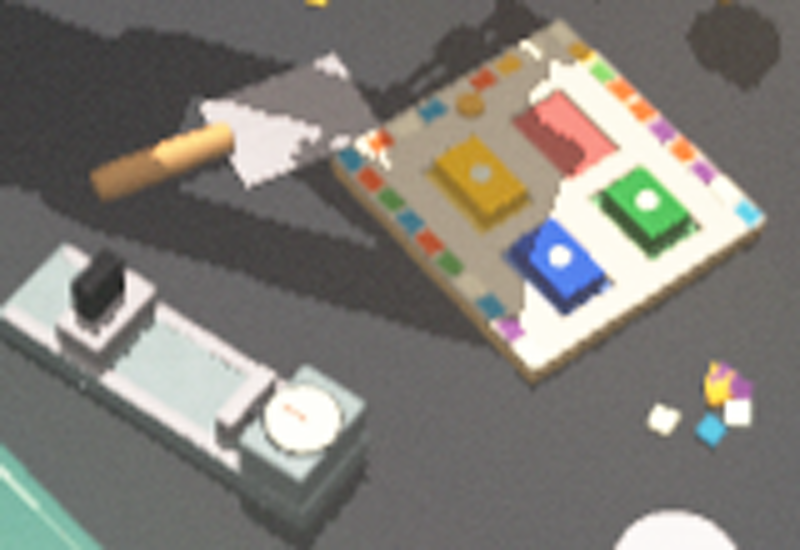

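```bash
python3 - <<'E'
from plant import *
print(close_job())
E
```

```text
the job is handed in; nothing more can be done
None
```

I gauged the yellow, green and blue tiles and set each in its own cell. Red was not on the table. I then probed the datum, yellow, green and blue in that order, put the probe back in its block, and handed in after about 76 s of the 210 s.

**Gauging:** I saw the anvil press in for every tile. Wrist force was about 4–6 N, including jaw friction, and each squeeze was held for at least 0.6 s.

**Probing:** Each press raised the wrist force by roughly 1.5–2 N, and both cameras showed the tip on the stud or dot. On blue a late force reading was lower (about +1.2 N over the unloaded value), so I pressed a further 1.5 mm before lifting.

**Last checks:**
- **Tiles:** all three sat flat in their cells, with the dots about 1–2 mm from the cell centres. The final automatic outline fit for green and blue was poor, thrown off by the cell floor colour or the lighting. For those two I relied on the dot positions in the picture, which matched.
- **Probe:** it stood upright in its block with the flange down. This was the smallest of the three orange-handled probes.
- **Jaw:** it was left about 2–3 mm from fully open.
- **Other things:** nothing else on the table looked moved.

One grasp went wrong: the first grip on yellow was too high, so I re-gripped it before lifting. I saw no tile knocked aside. The hand-in reports no verdict, so the pass itself is unconfirmed.

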